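# Change the bench drill over to the next plate

### The arm

A 6-joint arm with a two-finger parallel gripper is mounted at the origin on the work surface. World frame = base frame: x ahead of the robot, y to its left, z up, the work surface at z = 0. Lengths are in m, angles in degrees, forces in N, time in s.
With the tool pointing down it reaches from about 0.375 to 0.9 m from the base axis. Payload 3.1 kg.
Tool frame: the origin (TCP) lies on the centre line of the jaws, within the pads' length; the fingertips stand 19 mm ahead of it and the grasp point (between the pads) is the TCP; z points along the fingers, y is the direction in which the jaws open and shut (so a half turn about z gives the same grasp; the last joint's range is limited). The gripper opens to 87 mm and grips with 3 to 60 N. Pads are 19 mm wide; open, the fingers measure 117 mm over their backs; the gripper's body (75 mm by 190 mm) begins 51 mm behind the grasp point.
Start: joints at [54.574, 30.224, 82.088, -0, 67.689, -10.227], TCP at [0.266, 0.566, 0.242] pointing down, gripper open.
Joint ranges: [-176.69, 176.69], [-43.24, 126.21], [12.49, 139.97], [-82, 262], [0, 151.66], [-163.58, 163.58]. Speed limits (degrees/s): [159.86, 159.86, 180, 180, 180, 180].

### API

Orientations are given as a 3x3 rotation matrix whose columns are the frame's x, y, z axes.
In Python, from rig import bot gives the robot as it stands.
- The arm moves only by the tool carry_out, never from a script. Its argument "targets" is a list of rows, each a list of 6 numbers: the shift along the tool's x, y, z each as a share of 200 mm, from -1 to 1, then the turn, a rotation vector about the tool's x, y, z each as a share of pi/2 rad, from -1 to 1. In form: [[dx, dy, dz, ax, ay, az], ...]. A call has 1 to 20 rows; each row is the pose to reach, as a shift and turn from the pose measured when the call began, along the tool's axes at that moment; what a row does not reach only later rows make up. A row lasts 1/8 s, in which the tool goes at most 62.5 mm and 10.7 degrees, less where a joint would pass 70% of its speed; a pose out of reach is approached as far as the arm can. A call with a number of a shift or a turn outside -1 to 1 is refused whole. A call with a gripper value outside its range is refused whole. "jaw" is the gripper's target within -1 to 1 (fully open at 1, half-way at 0, shut at -1), set as the call begins (left out, the last holds). The fingers move at their own pace and stop on an object; the grip force is fixed at half the most. Time passes only in rows, so rows that repeat a pose let the fingers close. It gives the time, the measured TCP pose, the force and the opening at its end, in the units of the state.
- bot.read_state(): the state, without advancing time (a new reading comes with each control period).
- bot.capture(name): name is "scene" or "top" or "wrist"; returns the picture (480x640x3 uint8, blue, green, red); there is no depth.
- bot.camera_info(name): a dict with "camera_matrix" (3x3 intrinsics, pixels), "k1" (the pictures are not rectified: a ray, as slopes to the right and down, at radius r is drawn at 1 + k1 r^2 times it, then the intrinsics apply), "view" (4x4, takes a point from world to camera coordinates); the wrist camera has in their place "mount" (4x4, takes a point from camera to tool coordinates, whose origin is the TCP and whose axes are the flange's). Camera axes: x right, y down, z forward; pixel columns grow to the right and rows downward; lengths in m; the calibration is good to about 2 mm. A picture is of the moment at which its call begins: read the wrist's pose just before it. camera_info takes no time and is no camera call.
- bot.hand_in(): hands the job in, once; it reports no verdict.
The state is a dict: "time_s": time; "joint_positions": joint angles; "qvel": joint speeds; "tau": joint torques, N m; "position": TCP position; "tcp_rot": TCP orientation; "force": force on the tool from outside, world axes, zero at the start; "moment": the same for the moment, N m; "opening": opening from 0.0 (shut) to 1.0 (fully open).
Only numpy, scipy, OpenCV 4.12 (cv2) and the standard library are available. Lean on these libraries where they do the work, as an engineer would, in place of code of your own. Each camera call takes 0.05 s, during which the arm holds its last target.

### The job

Clear the finished short plates off the bench into one neat pile in the middle of the sloping rack, each lying flat along the slope with its end against the stop ledge, and slide the long plate on the drill's base until its scribed cross is right under the drill bit. Fit the loose crank on the square shaft end on top of the drill's column and with it wind the head down, clockwise, until it rests on its stop; then take the crank off and lay it flat in its tray again. Leave the other things on the bench where they are.

Things in the scene. Friction and masses are not known exactly. Their poses are not given: they have to be found in the camera images.
- drill: Green bench drill, fixed. Origin: underside centre of its base plate, 170 (x) x 300 (y) mm, 18 mm thick. At x = 0: the spindle axis at y = -10 mm; the steel column at y = +110 mm, 44 mm in diameter, top at z = 225 mm, with a foot flange 76 mm in diameter. The head is a casting 60 mm wide; the motor on it over the spindle, 56 mm in diameter, tops out at z = 240 mm (head raised) to 210 mm (down).
- bit_tip (a point): Tip of the drill bit, 6 mm in diameter, 35 mm showing below a 34 mm chuck. It rides up and down with the head; with the head on its stop the tip is 30 mm above the bench, 4 mm over the long plate's top. A three-spoke feed lever sticks out 55 mm from the spindle on the head's +x side.
- screw (a joint): Lifting screw inside the drill's column, rad, growing as its square end is turned clockwise seen from above. A turn (6.28) lowers the head 6 mm. 0: head fully raised; 31.4: the head rests on the stop collar on the column and the screw turns no further. It starts 3 to 5 turns short of that, stays where it is left and takes about 0.12 N m to turn.
- shaft_seat (a point): Point on the screw's axis above the column, turning with it: where the crank hub's centre is when the crank is fully on. The upright square shaft end, 15 mm across, flats square to this frame's x and y, runs from 14 mm below this point (the shoulder the hub sits on, 4 mm over the column top) to 8 mm above it, then 4 mm more narrowed to 11 mm.
- crank_hub (a point): Centre, half-way up, of the loose steel crank's hub: a block 32 x 32 x 28 mm with a square socket right through, 17 mm across, parallel to its sides (21 mm in the lowest 5 mm). z up, x along the flat arm (22 mm wide, 10 mm thick, flush with the hub's underside) to the handle; the +-y sides are free to grip. Crank 0.2 kg; it fits the shaft in four positions.
- crank_grip (a point): Point on the axis of the crank's upright black handle, a sleeve 22 mm in diameter that revolves freely on the arm, 60 mm from the hub's axis. The point is 36 mm higher than the hub's centre; the sleeve runs from 38 mm below it to 20 mm above it.
- tray: The crank's tray, fixed: open steel tray 130 (x) x 170 (y) mm outside, walls 16 mm high and 3 mm thick, floor 3 mm thick. Origin: underside centre.
- long_plate_mid (a point): Centre, half-way up, of the loose long aluminium plate lying on the drill's base, 60 (x) x 180 (y) x 8 (z) mm, about 0.23 kg. Its +y end points roughly to the column.
- cross (a point): Centre of the cross scribed on the top of the long plate, 60 mm from the plate's centre towards its +y end, on its centre line.
- shelf: Sloping shelf of the grey rack, fixed. Origin: on the shelf's top surface at the foot of the stop ledge, mid-width, about 40 mm above the bench. x runs up the slope from the ledge (shelf 125 mm long, rising at 0.33 rad), y across it (104 mm wide, open at both sides), z square to it. The ledge stands 42 mm above the shelf.
- plate0_mid (a point): Centre, half-way up, of a finished short aluminium plate with two holes, 100 (x) x 46 (y) x 10 (z) mm, 0.12 kg. Two to four of the four are there; None when absent.
- plate1_mid (a point): Centre, half-way up, of a finished short aluminium plate with two holes, 100 (x) x 46 (y) x 10 (z) mm, 0.12 kg. Two to four of the four are there; None when absent.
- plate2_mid (a point): Centre, half-way up, of a finished short aluminium plate with two holes, 100 (x) x 46 (y) x 10 (z) mm, 0.12 kg. Two to four of the four are there; None when absent.
- plate3_mid (a point): Centre, half-way up, of a finished short aluminium plate with two holes, 100 (x) x 46 (y) x 10 (z) mm, 0.12 kg. Two to four of the four are there; None when absent.
- meter: Orange multimeter, 160 x 85 x 40 mm; a bystander, loose, to be left alone. Origin: centre of its underside, on the bench.
- wipes: Upright tub of wipes, 68 mm diameter, 170 mm tall; a bystander, loose, to be left alone. Origin: centre of its underside, on the bench.
- tumbler: Glass tumbler, 72 mm diameter, 100 mm tall; a bystander, loose, to be left alone. Origin: centre of its underside, on the bench.
- driver: Screwdriver, 200 mm long, lying along its x; a bystander, loose, to be left alone. Origin: centre of its underside, on the bench.
- screwbox: Open clear box of screws, 110 x 75 x 35 mm; a bystander, loose, to be left alone. Origin: centre of its underside, on the bench.
- pliers: Pliers, 170 mm long, lying along their x; a bystander, loose, to be left alone. Origin: centre of its underside, on the bench.
- spanner: Spanner, 170 mm long, lying along its x; a bystander, loose, to be left alone. Origin: centre of its underside, on the bench.

How it is judged (in metres and radians):
On the way, in this order (a step that is already met when the one before it is completed fails the run):
1. the crank is seated on the square shaft end (distance between crank_hub and shaft_seat below 0.006 m), for 0.2 s.
2. the head is wound down onto its stop with the crank still on the shaft (value of joint screw above 30.4 rad and distance between crank_hub and shaft_seat below 0.006 m), for 0.1 s.
At the end, for the whole second after the job is handed in: Head on its stop (screw > 30.4 rad); cross within 4 mm of under the bit, long plate flat on the base; crank flat in its tray; every short plate piled on the shelf, flat within 0.12 rad, square within 0.2 rad, end within 6 mm of the ledge, within 22 mm of mid-width; hands off (value of joint screw above 30.4 rad and horizontal distance between cross and bit_tip below 0.004 m and angle between long_plate_mid's own z axis and vertical below 0.06 rad and z of long_plate_mid in the frame of drill between 0.01 and 0.03 m and x of crank_hub in the frame of tray between -0.055 and 0.055 m and y of crank_hub in the frame of tray between -0.078 and 0.078 m and x of crank_grip in the frame of tray between -0.062 and 0.062 m and y of crank_grip in the frame of tray between -0.082 and 0.082 m and z of crank_hub in the frame of tray below 0.026 m and angle between crank_hub's own z axis and vertical below 0.15 rad and x of plate0_mid in the frame of shelf between 0.044 and 0.057 m and y of plate0_mid in the frame of shelf between -0.022 and 0.022 m and z of plate0_mid in the frame of shelf between -0.001 and 0.042 m and angle between the z axis of each of plate0_mid, plate1_mid, plate2_mid, plate3_mid and the z axis of shelf, either way round below 0.12 rad and angle between the x axis of each of plate0_mid, plate1_mid, plate2_mid, plate3_mid and the x axis of shelf, either way round below 0.2 rad and x of plate1_mid in the frame of shelf between 0.044 and 0.057 m and y of plate1_mid in the frame of shelf between -0.022 and 0.022 m and z of plate1_mid in the frame of shelf between -0.001 and 0.042 m and x of plate2_mid in the frame of shelf between 0.044 and 0.057 m and y of plate2_mid in the frame of shelf between -0.022 and 0.022 m and z of plate2_mid in the frame of shelf between -0.001 and 0.042 m and x of plate3_mid in the frame of shelf between 0.044 and 0.057 m and y of plate3_mid in the frame of shelf between -0.022 and 0.022 m and z of plate3_mid in the frame of shelf between -0.001 and 0.042 m); the robot touches nothing.
It fails at once if a bystander (multimeter, wipes tub, tumbler, screwdriver, screw box, pliers or spanner) is pushed more than 50 mm from its place (distance of any of meter, wipes, tumbler, driver, screwbox, pliers, spanner from where it was at the start of the episode above 0.05 m).
Of plate0, plate1, plate2, plate3 only 2 to 4 are there at a start; the rules pass over those that are not, and their reading is None.
At some moment in a run one of long_plate may be knocked a few centimetres aside while the robot is not near it.
It also fails if it takes over 210 s, if anything falls off the work surface, if the arm or the gripper's body presses on something with over 40 N, if the wrist force passes 120 N, or if a joint passes its speed limit or range.

## Working session

There is one attempt and no reset: what is moved stays moved. The work goes in short steps, Python scripts to look and compute and a tool call to move; the robot and the scene stay as the last step left them, time stands still between calls to the robot, and variables do not carry over. Pictures are saved under pics/ and viewed, and the job is handed in when it is done.

Besides the shell and the picture viewer there is one more tool, called after "Emit:" as name([rows], argument=value, ...), one row to a line, values as JSON. carry_out: Moves the arm, as the interface text tells. Shift numbers are shares of 200 mm and turn numbers shares of pi/2 rad, none past 1 either way. Its arguments: {"type":"object","properties":{"targets":{"type":"array"},"jaw":{"type":"number"}},"required":["targets"]}

```bash
ls; mkdir -p pics
python3 - <<'E'
from rig import bot
import cv2,numpy as np
np.set_printoptions(precision=4,suppress=True)
s=bot.read_state();print(s)
for n in ("scene","top","wrist"):
    cv2.imwrite(f"pics/{n}0.png",bot.capture(n))
    print(n,bot.camera_info(n))
E
```

```text
pics
{'time_s': 0.0, 'joint_positions': array([ 54.5728,  30.2776,  82.1551,  -0.0002,  67.6879, -10.2293]), 'qvel': array([-0.0459,  0.0376, -0.1339, -0.0013, -0.0394, -0.0454]), 'tau': array([  0.0016, -44.0032, -17.6597,   0.0633,   0.0582,  -0.0002]), 'position': array([0.2657, 0.565 , 0.2406]), 'tcp_rot': array([[-0.9048,  0.4257, -0.0012],
       [ 0.4257,  0.9048, -0.0017],
       [ 0.0004, -0.0021, -1.    ]]), 'force': array([ 0.4419, -0.4887,  0.4434]), 'moment': array([ 0.001 , -0.0046,  0.0168]), 'opening': 0.99878144296419}
scene {'camera_matrix': array([[481.2108,   0.    , 319.8479],
       [  0.    , 481.2108, 235.8923],
       [  0.    ,   0.    ,   1.    ]]), 'k1': 0.04046402645046281, 'view': array([[ 0.6535,  0.7569, -0.008 , -0.3688],
       [ 0.4842, -0.4262, -0.7641, -0.1828],
       [-0.5818,  0.4955, -0.645 ,  1.5772],
       [ 0.    ,  0.    ,  0.    ,  1.    ]])}
top {'camera_matrix': array([[623.2905,   0.    , 313.6461],
       [  0.    , 623.2905, 238.3597],
       [  0.    ,   0.    ,   1.    ]]), 'k1': -0.13813081503618937, 'view': array([[-0.0007, -1.    ,  0.0078, -0.0533],
       [-0.9807, -0.0009, -0.1956,  0.6051],
       [ 0.1956, -0.0078, -0.9807,  1.6078],
       [ 0.    ,  0.    ,  0.    ,  1.    ]])}
wrist {'camera_matrix': array([[347.589 ,   0.    , 319.0635],
       [  0.    , 347.589 , 237.5217],
       [  0.    ,   0.    ,   1.    ]]), 'k1': -0.03339222828115331, 'mount': array([[-0.0006, -0.9615, -0.2748,  0.0754],
       [ 1.    , -0.0007,  0.0001,  0.0005],
       [-0.0003, -0.2748,  0.9615, -0.1423],
       [ 0.    ,  0.    ,  0.    ,  1.    ]])}
```

View pics/scene0.png

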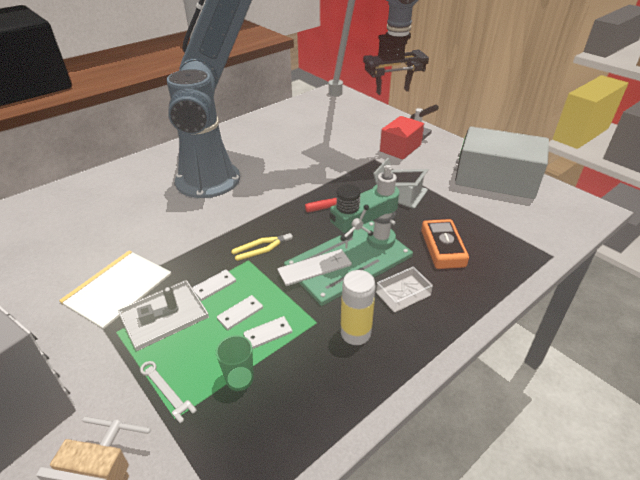

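View pics/top0.png

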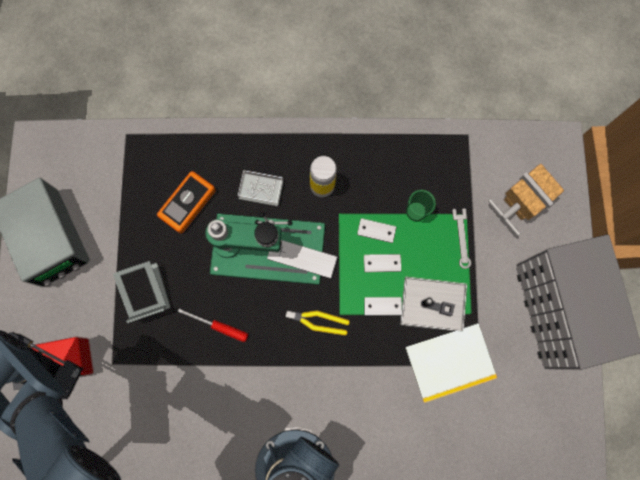

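View pics/wrist0.png

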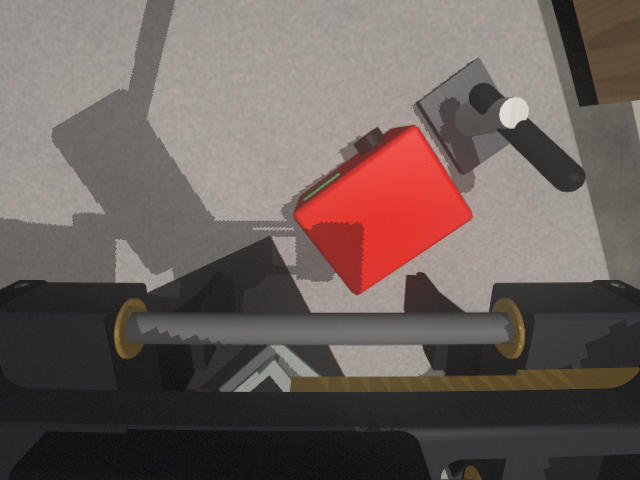

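The top view shows the drill (about 265,245), its long plate sticking out to the right (300,258), the rack at (141,290), three short plates (377,230), (382,263), (383,306) and the tray with the crank (435,303). I'll write the helpers and zoom in.

```bash
cat > h.py <<'E'
import numpy as np, cv2
from rig import bot
from scipy.spatial.transform import Rotation as R
np.set_printoptions(precision=4,suppress=True)
def cam(n,st=None):
    c=bot.camera_info(n)
    K=c["camera_matrix"];k=c["k1"]
    if n=="wrist":
        st=st or bot.read_state()
        T=np.eye(4);T[:3,:3]=st["tcp_rot"];T[:3,3]=st["position"]
        V=np.linalg.inv(T@c["mount"])
    else: V=c["view"]
    return K,k,V
def dirs(C,uv):
    K,k,V=C
    uv=np.atleast_2d(np.array(uv,float))
    q=np.c_[(uv[:,0]-K[0,2])/K[0,0],(uv[:,1]-K[1,2])/K[1,1]]
    p=q.copy()
    for _ in range(20): p=q/(1+k*(p**2).sum(1,keepdims=True))
    d=np.c_[p,np.ones(len(p))]@V[:3,:3]
    o=-V[:3,:3].T@V[:3,3]
    return o,d
def onz(C,uv,z):
    o,d=dirs(C,uv); t=(z-o[2])/d[:,2]; return o+d*t[:,None]
def proj(C,P):
    K,k,V=C; P=np.atleast_2d(P)@V[:3,:3].T+V[:3,3]
    p=P[:,:2]/P[:,2:]; p=p*(1+k*(p**2).sum(1,keepdims=True))
    return p*[K[0,0],K[1,1]]+[K[0,2],K[1,2]]
def tri(C1,uv1,C2,uv2):
    o1,d1=dirs(C1,uv1);o2,d2=dirs(C2,uv2);d1=d1[0];d2=d2[0]
    A=np.c_[d1,-d2];s=np.linalg.lstsq(A,o2-o1,rcond=None)[0]
    a=o1+d1*s[0];b=o2+d2*s[1];return (a+b)/2,np.linalg.norm(a-b)
def crop(img,x0,y0,x1,y1,s,name):
    cv2.imwrite("pics/"+name,cv2.resize(img[y0:y1,x0:x1],None,fx=s,fy=s,interpolation=cv2.INTER_CUBIC))
def rows(dp_world,dR_world=None,st=None):
    "world shift (m) and world-frame target rotation -> shares in tool axes"
    st=st or bot.read_state(); Rt=st["tcp_rot"]
    a=Rt.T@np.array(dp_world)/0.2
    r=np.zeros(3) if dR_world is None else R.from_matrix(Rt.T@dR_world).as_rotvec()/(np.pi/2)
    return np.r_[a,r]
E
python3 - <<'E'
from h import *
t=cv2.imread("pics/top0.png");s=cv2.imread("pics/scene0.png")
crop(t,330,190,480,340,5,"t_right.png")
crop(t,190,195,350,295,5,"t_drill.png")
crop(t,100,240,200,340,6,"t_rack.png")
crop(s,260,150,460,310,4,"s_drill.png")
E
```

```text
(no output)
```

View pics/t_right.png

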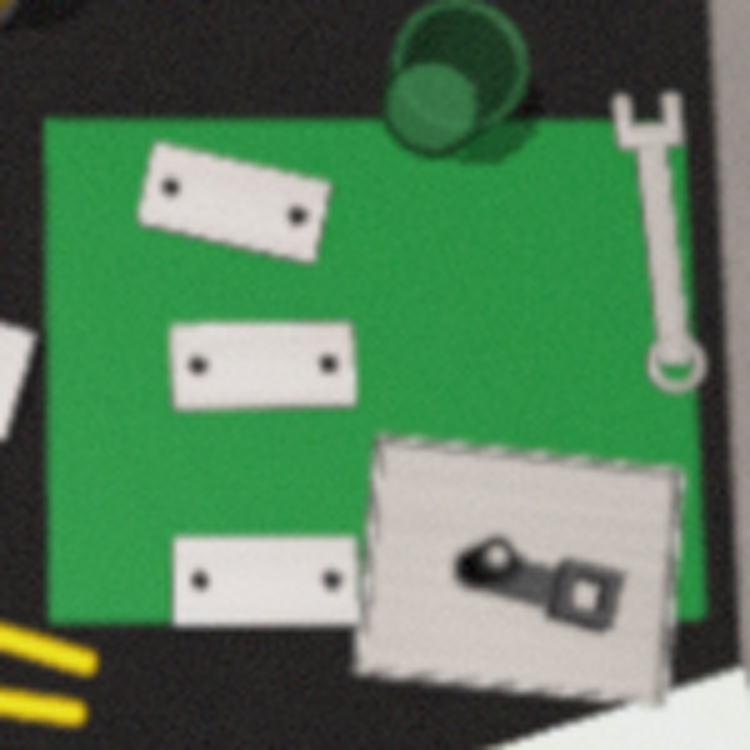

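View pics/t_drill.png

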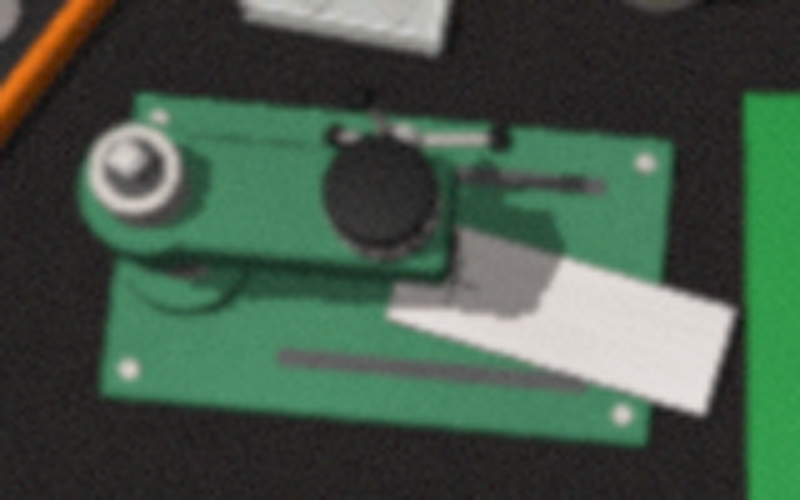

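View pics/t_rack.png

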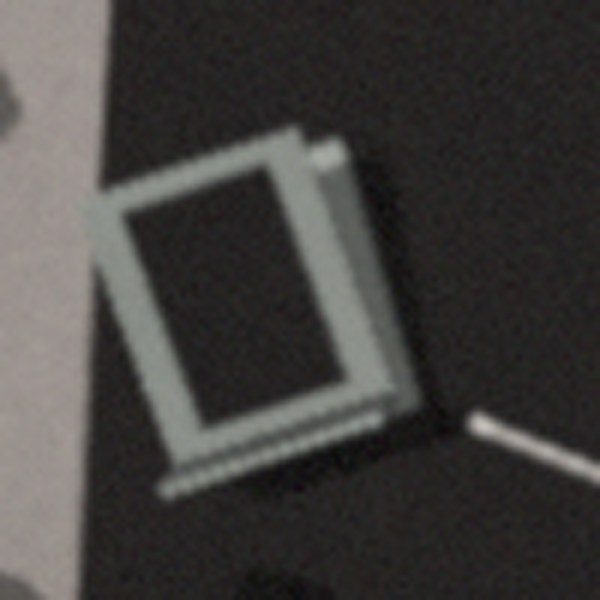

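View pics/s_drill.png

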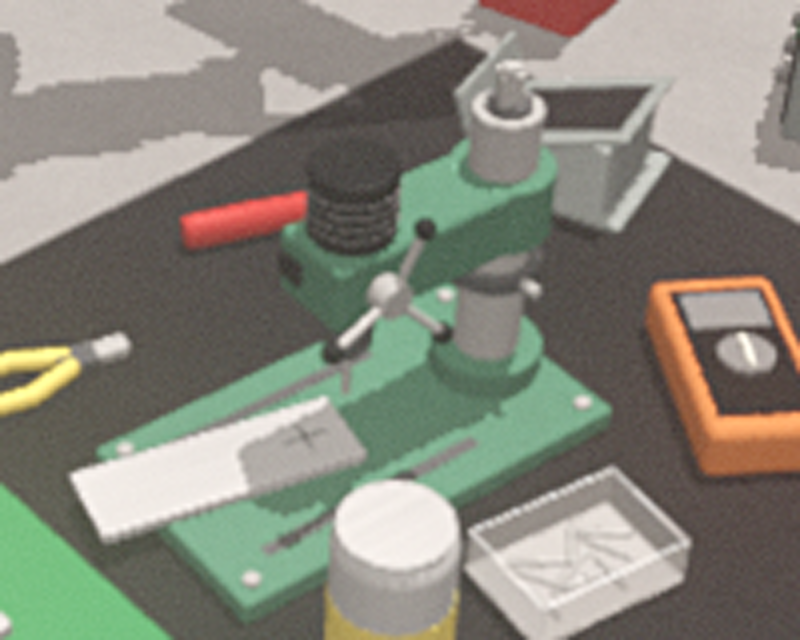

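Run:
```python
from h import *
T=cam("top");S=cam("scene")
f=lambda L,x0,y0,s:np.array(L)/s+[x0-.4,y0-.4]
print("base");b=onz(T,f([(135,95),(673,140),(648,443),(102,393)],190,195,5),.018);print(b,b.mean(0))
# edges
for i in range(4): print(np.linalg.norm(b[i]-b[(i+1)%4]))
print("coltop px->", onz(T,f([(134,170)],190,195,5),.225), onz(T,f([(127,157)],190,195,5),.255))
print("motor",onz(T,f([(382,190)],190,195,5),.235))
print("longplate");l=onz(T,f([(737,309),(706,415),(388,318)],190,195,5),.026);print(l,np.linalg.norm(l[0]-l[1]),np.linalg.norm(l[1]-l[2]))
print("plates")
for c in ([(153,141),(330,182),(316,263),(138,222)],[(170,324),(353,321),(356,405),(174,410)],[(173,536),(358,536),(360,626),(173,627)]):
    p=onz(T,f(c,330,190,5),.010);m=p.mean(0);d=p[1]+p[2]-p[0]-p[3];print(m,np.degrees(np.arctan2(d[1],d[0])),np.linalg.norm(d)/2,np.linalg.norm(p[0]-p[3]))
print("tray");p=onz(T,f([(378,435),(683,468),(660,703),(355,672)],330,190,5),.016);print(p,p.mean(0))
print("hub",onz(T,f([(586,596)],330,190,5),.031),"handle top",onz(T,f([(497,555)],330,190,5),.003+14e-3+.056))
print("rack pts",onz(T,f([(175,465),(385,395),(295,130),(95,195)],100,240,6),.06))
print("ledge strip",onz(T,f([(162,490),(382,417)],100,240,6),.08))
```

```text
base
[[ 0.6833  0.2155  0.018 ]
 [ 0.6579 -0.0827  0.018 ]
 [ 0.4897 -0.0685  0.018 ]
 [ 0.5166  0.2287  0.018 ]] [0.5869 0.0732 0.018 ]
0.29928897770943674
0.16875355652687712
0.29837636486962793
0.16724397458863782
coltop px-> [[0.5961 0.1833 0.225 ]] [[0.5959 0.1823 0.255 ]]
motor [[0.5842 0.0623 0.235 ]]
longplate
[[ 0.562  -0.1169  0.026 ]
 [ 0.5039 -0.0997  0.026 ]
 [ 0.5569  0.0727  0.026 ]] 0.06054590566747145 0.1803279003010817
plates
[ 0.639  -0.2277  0.01  ] -103.22920214169933 0.10094557241279628 0.04687707314931723
[ 0.5475 -0.2419  0.01  ] -88.77200107854395 0.10066157311379682 0.047737610034100736
[ 0.4288 -0.241   0.01  ] -90.03772741174625 0.10128020252552496 0.049351726855382486
tray
[[ 0.5078 -0.3032  0.016 ]
 [ 0.4891 -0.4713  0.016 ]
 [ 0.3611 -0.4533  0.016 ]
 [ 0.3791 -0.2874  0.016 ]] [ 0.4343 -0.3788  0.016 ]
hub [[ 0.4181 -0.4114  0.031 ]] handle top [[ 0.4364 -0.3555  0.073 ]]
rack pts [[0.3926 0.4354 0.06  ]
 [0.4242 0.3426 0.06  ]
 [0.5422 0.3883 0.06  ]
 [0.5125 0.478  0.06  ]]
ledge strip [[0.3803 0.4349 0.08  ]
 [0.4129 0.3388 0.08  ]]
```

The measured sizes match the nominal ones (base 299×168 mm, plates about 101×47 mm, crank arm 59 mm). Next is a wrist-camera look at the rack.

```bash
cat >> h.py <<'E'
def Rdown(yaw_deg):
    "tool z down, tool x at world yaw"
    a=np.radians(yaw_deg);x=np.array([np.cos(a),np.sin(a),0]);z=np.array([0,0,-1.]);return np.c_[x,np.cross(z,x),z]
def go(p,Rm=None):
    s=bot.read_state();r=rows(np.array(p)-s["position"],Rm,s);print(np.round(r,4).tolist());return r
def gseq(pts,Rm=None):
    for p in pts: go(p,Rm)
E
python3 -c "
from h import *
go((.51,.425,.30),Rdown(198.7))"
```

```text
[-1.4031, -0.1144, -0.2962, -0.001, -0.0006, -0.4878]
```

Emit:
carry_out([
  [-0.3,-0.03,-0.2,0,0,-0.12],
  [-0.6,-0.05,-0.3,0,0,-0.24],
  [-0.9,-0.07,-0.3,0,0,-0.36],
  [-1,-0.08,-0.3,0,0,-0.49],
  [-1,-0.08,-0.3,0,0,-0.49],
])

```text
time_s: 0.78
position: [0.4421, 0.464, 0.3003]
tcp_rot: [[-0.947, -0.321, -0.001], [-0.321, 0.947, -0.002], [0.002, -0.001, -1.0]]
force: [0.3, -1.0, 0.7]
opening: 1.001
```

```bash
python3 -c "
from h import *
go((.51,.425,.30),Rdown(198.7))"
```

```text
[-0.259, -0.2933, 0.0016, -0.0009, -0.001, 0.0002]
```

Emit:
carry_out([
  [-0.26,-0.29,0,0,0,0],
  [-0.26,-0.29,0,0,0,0],
  [-0.26,-0.29,0,0,0,0],
])

```text
time_s: 1.15
position: [0.5098, 0.4256, 0.2997]
tcp_rot: [[-0.948, -0.319, -0.003], [-0.319, 0.948, -0.002], [0.003, -0.001, -1.0]]
force: [-0.4, 0.6, 0.3]
opening: 0.996
```

```bash
python3 -c "
from h import *
s=bot.read_state();im=bot.capture('wrist');cv2.imwrite('pics/w1.png',im)
import pickle;pickle.dump(s,open('w1.pkl','wb'));print(s['position'])"
```

```text
[0.5098 0.4256 0.2997]
```

View pics/w1.png

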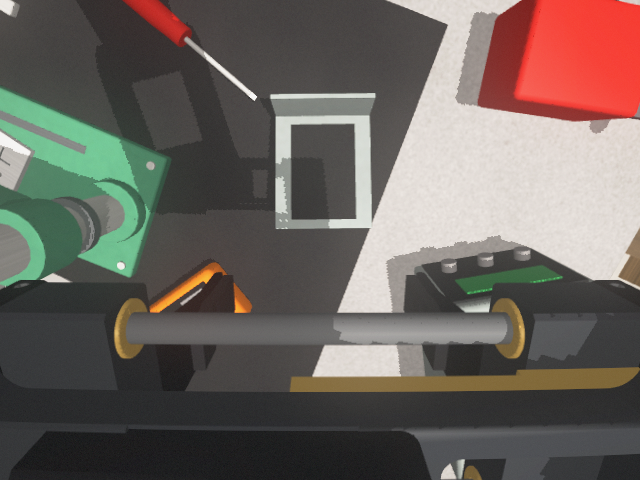

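```bash
python3 -c "
from h import *
im=cv2.imread('pics/w1.png');crop(np.clip(im.astype(float)*1.8+10,0,255).astype(np.uint8),235,80,395,240,4.5,'w1z.png')
im=cv2.imread('pics/scene0.png');crop(np.clip(im.astype(float)*1.5+10,0,255).astype(np.uint8),370,155,440,215,10,'s0z.png')"
```

```text
(no output)
```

View pics/w1z.png

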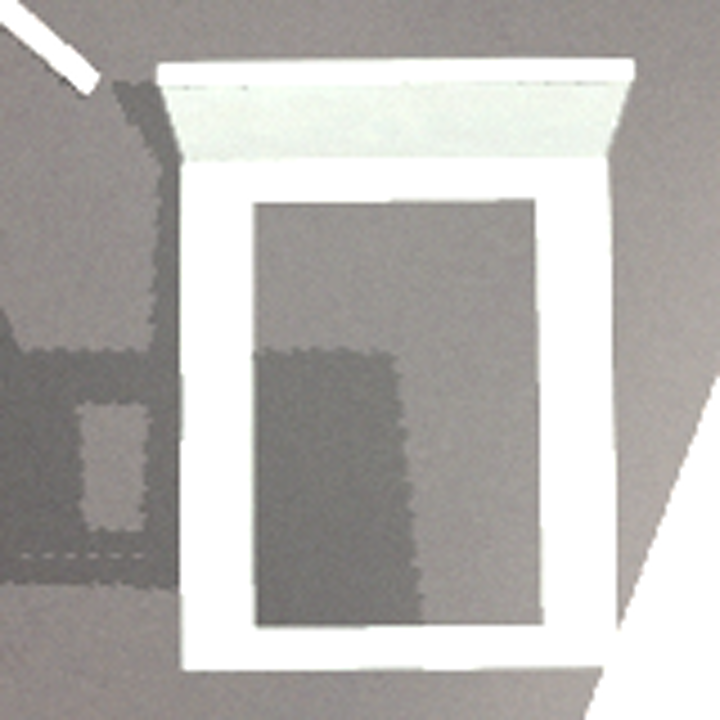

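View pics/s0z.png

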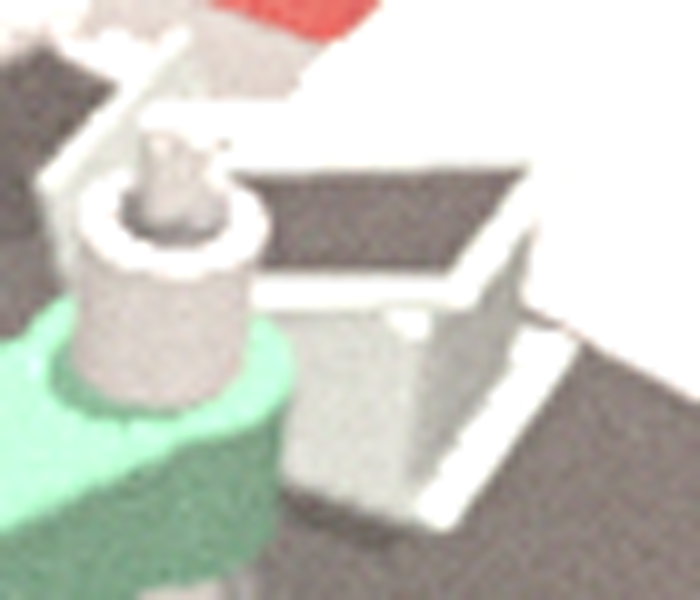

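The rack shows the ledge foot at about (275..370,115), the ledge top at row 94 and the shelf's top end at row 228. The dark middle shows no inner walls, so it's a mat rather than a hole.

```bash
python3 -c "
from h import *
import pickle
C=cam('wrist',pickle.load(open('w1.pkl','rb')));T=cam('top')
f=lambda L:np.array(L)/4.5+[235-.4,80-.4]
foot=onz(C,f([(181,158),(608,157)]),.04);top=onz(C,f([(182,670),(617,666)]),.04+.125*np.sin(.33))
led=onz(C,f([(160,84),(631,84)]),.04+.042*np.cos(.33))
print(foot,np.linalg.norm(foot[0]-foot[1]));print(top,np.linalg.norm(top[0]-top[1]));print(led,np.linalg.norm(led[0]-led[1]))
d=top.mean(0)-foot.mean(0);print('x dir',np.degrees(np.arctan2(d[1],d[0])),np.hypot(*d[:2]),'want',.125*np.cos(.33))
for a in (foot,top,led):
  e=a[1]-a[0];print(np.degrees(np.arctan2(e[1],e[0]))-90)
print(foot.mean(0),'ledge top mid',led.mean(0), 'offset want',.042*np.sin(.33), foot.mean(0)-led.mean(0))
print('top view px of shelf corners',proj(T,np.r_[foot,top]))
"
```

```text
[[0.4293 0.3477 0.04  ]
 [0.3959 0.4464 0.04  ]] 0.10419471950398371
[[0.5413 0.3867 0.0805]
 [0.5073 0.4848 0.0805]] 0.1038141834076349
[[0.417  0.3443 0.0797]
 [0.3843 0.4414 0.0797]] 0.10246092137341632
x dir 19.106806934726528 0.11824315195363881 want 0.11825529294104838
18.712037083818544
19.11692782828851
18.58670828236508
[0.4126 0.397  0.04  ] ledge top mid [0.4007 0.3929 0.0797] offset want 0.013609807192584472 [ 0.0119  0.0042 -0.0397]
top view px of shelf corners [[163.6519 304.2013]
 [126.9106 316.3621]
 [147.4044 260.359 ]
 [110.5086 272.902 ]]
```

```bash
cat >> h.py <<'E'
def chain(wps):
    s=bot.read_state();p=s["position"];Rt=s["tcp_rot"]
    for q,Rm in wps:
        q=np.array(q)
        if np.isscalar(Rm): Rm=Rdown(Rm)
        r=np.r_[Rt.T@(q-p)/.2,R.from_matrix(Rt.T@Rm).as_rotvec()/(np.pi/2)]
        n=max(np.linalg.norm(q-p)/.0625,np.degrees(np.linalg.norm(r[3:])*np.pi/2)/10.7)
        print(np.round(r,3).tolist(),"rows>=%.1f"%n)
        p,Rt=q,Rm
E
python3 -c "
from h import *
chain([((.61,.22,.33),165),((.60,0,.33),135),((.53,-.24,.31),105),((.40,-.468,.20),72)])"
```

```text
[-0.149, -1.139, -0.151, -0.001, -0.002, 0.374] rows>=3.7
[-0.236, -1.075, 0.0, 0.0, 0.0, 0.333] rows>=3.5
[-0.601, -1.096, 0.1, 0.0, 0.0, 0.333] rows>=4.0
[-0.933, -0.923, 0.55, 0.0, 0.0, 0.367] rows>=4.6
```

Emit:
carry_out([
  [-0.04,-0.25,-0.1,0,0,0.1],
  [-0.08,-0.5,-0.15,0,0,0.2],
  [-0.11,-0.75,-0.15,0,0,0.3],
  [-0.15,-1,-0.15,0,0,0.37],
])

```text
time_s: 1.7
position: [0.6, 0.2473, 0.3302]
tcp_rot: [[-0.967, 0.253, -0.004], [0.253, 0.967, -0.001], [0.004, -0.002, -1.0]]
force: [1.3, 0.5, 0.4]
opening: 1.002
```

Emit:
carry_out([
  [-0.06,-0.27,0,0,0,0.09],
  [-0.12,-0.54,0,0,0,0.18],
  [-0.18,-0.8,0,0,0,0.27],
  [-0.24,-1,0,0,0,0.33],
])

```text
time_s: 2.2
position: [0.5942, 0.0421, 0.3306]
tcp_rot: [[-0.713, 0.701, -0.005], [0.701, 0.713, 0.0], [0.004, -0.003, -1.0]]
force: [-0.3, 0.5, 0.4]
opening: 1.0
```

```bash
python3 -c "
from h import *
chain([((.55,-.20,.31),105),((.44,-.32,.25),80),((.40,-.468,.20),72)])"
```

```text
[-0.691, -1.018, 0.104, -0.003, -0.002, 0.339] rows>=4.0
[-0.437, -0.687, 0.3, 0.0, 0.0, 0.278] rows>=2.8
[-0.763, -0.068, 0.25, 0.0, 0.0, 0.089] rows>=2.6
```

Emit:
carry_out([
  [-0.17,-0.25,0.03,0,0,0.09],
  [-0.35,-0.5,0.06,0,0,0.18],
  [-0.52,-0.75,0.1,0,0,0.26],
  [-0.69,-1,0.1,0,0,0.34],
])

```text
time_s: 2.7
position: [0.5515, -0.1962, 0.3102]
tcp_rot: [[-0.255, 0.967, -0.006], [0.967, 0.255, 0.002], [0.004, -0.005, -1.0]]
force: [0.5, 0.9, -0.3]
opening: 1.001
```

Emit:
carry_out([
  [-0.15,-0.23,0.1,0,0,0.09],
  [-0.3,-0.46,0.2,0,0,0.18],
  [-0.44,-0.69,0.3,0,0,0.28],
])

```text
time_s: 3.08
position: [0.4396, -0.3153, 0.2503]
tcp_rot: [[0.184, 0.983, -0.005], [0.983, -0.184, 0.003], [0.002, -0.006, -1.0]]
force: [0.3, 0.2, 1.0]
opening: 1.003
```

```bash
python3 -c "
from h import *
chain([((.40,-.468,.20),72)])"
```

```text
[-0.788, -0.053, 0.25, -0.004, -0.001, 0.082] rows>=2.6
```

Emit:
carry_out([
  [-0.3,-0.02,0.1,0,0,0.04],
  [-0.6,-0.04,0.2,0,0,0.08],
  [-0.79,-0.05,0.25,0,0,0.08],
  [-0.79,-0.05,0.25,0,0,0.08],
])

```text
time_s: 3.58
position: [0.4005, -0.4693, 0.199]
tcp_rot: [[0.308, 0.952, -0.005], [0.952, -0.308, 0.004], [0.002, -0.006, -1.0]]
force: [0.7, 0.1, 0.3]
opening: 0.996
```

```bash
python3 -c "
from h import *
s=bot.read_state();im=bot.capture('wrist');cv2.imwrite('pics/w2.png',im)
import pickle;pickle.dump(s,open('w2.pkl','wb'));print(s['position'])
cv2.imwrite('pics/top1.png',bot.capture('top'))"
```

```text
[ 0.4005 -0.4693  0.199 ]
```

View pics/w2.png

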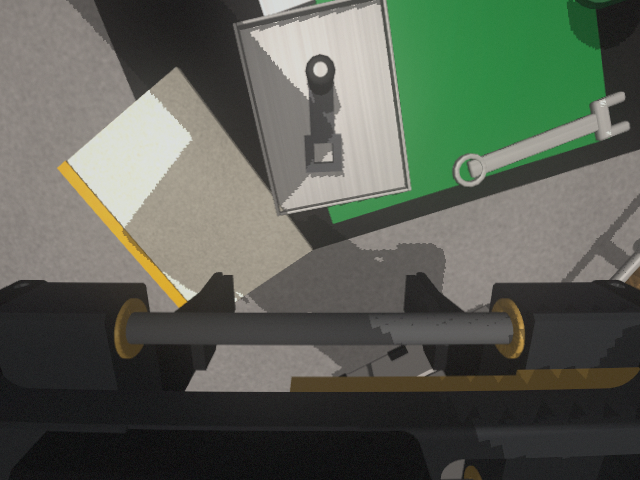

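```bash
python3 -c "
from h import *
im=cv2.imread('pics/w2.png');crop(np.clip(im.astype(float)*1.5+10,0,255).astype(np.uint8),270,30,390,200,4.5,'w2z.png')"
```

```text
(no output)
```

View pics/w2z.png

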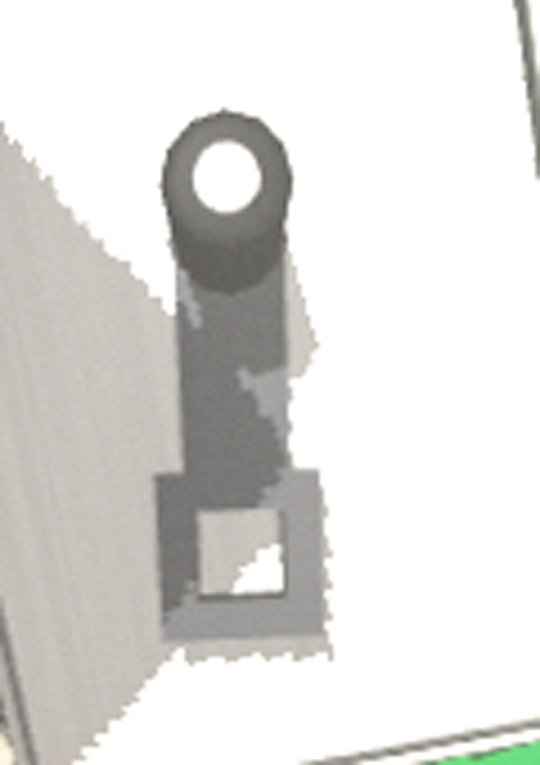

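```bash
python3 -c "
from h import *
import pickle
C=cam('wrist',pickle.load(open('w2.pkl','rb')))
f=lambda L:np.array(L)/4.5+[270-.4,30-.4]
c=onz(C,f([(157,474),(318,471),(327,632),(163,640)]),.031)
print(c,c.mean(0));print(np.linalg.norm(np.diff(c,axis=0),axis=1))
e=c[0]-c[3]+c[1]-c[2];print(np.degrees(np.arctan2(e[1],e[0])));e=c[0]-c[1]+c[3]-c[2];print(np.degrees(np.arctan2(e[1],e[0]))-90)
s=onz(C,f([(199,510),(284,510),(285,595),(198,595)]),.031);print('socket',s.mean(0))
h=onz(C,f([(226,177)]),.074)[0];d=h-s.mean(0);print('handle',h,np.hypot(*d[:2]),np.degrees(np.arctan2(d[1],d[0])))
"
```

```text
[[ 0.4118 -0.3898  0.031 ]
 [ 0.4412 -0.3987  0.031 ]
 [ 0.434  -0.4283  0.031 ]
 [ 0.403  -0.4199  0.031 ]] [ 0.4225 -0.4091  0.031 ]
[0.0307 0.0304 0.0322]
74.90735945412568
73.99540403182155
socket [ 0.4227 -0.4087  0.031 ]
handle [ 0.4383 -0.3514  0.074 ] 0.05943112987139628 74.76990038575542
```

```bash
python3 -c "
from h import *
chain([((.4227,-.409,.12),74.7),((.4227,-.409,.027),74.7)])"
```

```text
[0.306, 0.017, 0.4, -0.004, -0.002, -0.027] rows>=1.6
[0.0, 0.0, 0.465, 0.0, 0.0, 0.0] rows>=1.5
```

Emit:
carry_out([
  [0.2,0.01,0.2,0,0,-0.027],
  [0.306,0.017,0.4,-0.004,-0.002,-0.027],
  [0.306,0.017,0.4,-0.004,-0.002,-0.027],
  [0.306,0.017,0.4,-0.004,-0.002,-0.027],
])

```text
time_s: 4.18
position: [0.424, -0.4094, 0.1218]
tcp_rot: [[0.263, 0.965, 0.002], [0.965, -0.263, -0.003], [-0.002, 0.002, -1.0]]
force: [0.1, 0.0, 0.5]
opening: 1.0
```

```bash
python3 -c "
from h import *
chain([((.4227,-.409,.027),74.7)])"
```

```text
[0.001, -0.008, 0.474, 0.001, 0.001, 0.001] rows>=1.5
```

Emit:
carry_out([
  [0,-0.008,0.2,0,0,0],
  [0,-0.008,0.4,0,0,0],
  [0,-0.008,0.47,0,0,0],
  [0,-0.008,0.47,0,0,0],
])

```text
time_s: 4.68
position: [0.4234, -0.4108, 0.0286]
tcp_rot: [[0.263, 0.965, 0.003], [0.965, -0.263, -0.005], [-0.004, 0.004, -1.0]]
force: [1.0, -0.6, -0.0]
opening: 1.001
```

Emit:
carry_out([
  [0,0,0,0,0,0],
  [0,0,0,0,0,0],
  [0,0,0,0,0,0],
  [0,0,0,0,0,0],
  [0,0,0,0,0,0],
  [0,0,0,0,0,0],
], jaw=-1)

```text
time_s: 5.42
position: [0.4234, -0.4107, 0.0286]
tcp_rot: [[0.263, 0.965, 0.003], [0.965, -0.263, -0.004], [-0.003, 0.004, -1.0]]
force: [-0.5, -0.0, 0.3]
opening: 0.401
```

Emit:
carry_out([
  [0,0,0,0,0,0],
  [0,0,0,0,0,0],
])

```text
time_s: 5.68
position: [0.4232, -0.4106, 0.0286]
tcp_rot: [[0.263, 0.965, 0.003], [0.965, -0.263, -0.004], [-0.003, 0.004, -1.0]]
force: [-1.9, 0.0, 1.6]
opening: 0.364
```

Emit:
carry_out([
  [0,0,-0.2,0,0,0],
  [0,0,-0.5,0,0,0],
  [0,0,-0.8,0,0,0],
  [0,0,-1,0,0,0],
])

```text
time_s: 6.18
position: [0.4231, -0.4102, 0.2312]
tcp_rot: [[0.263, 0.965, 0.005], [0.965, -0.263, -0.007], [-0.005, 0.006, -1.0]]
force: [0.2, -0.8, -2.7]
opening: 0.366
```

```bash
python3 -c "
from h import *
print(bot.read_state()['opening'])
chain([((.55,-.25,.33),90),((.64,-.07,.33),112),((.66,.12,.33),135)])"
```

```text
0.365647181155003
[0.937, 0.405, -0.496, 0.003, 0.004, -0.169] rows>=3.6
[0.9, 0.45, 0.0, 0.0, 0.0, -0.244] rows>=3.2
[0.843, 0.449, 0.0, 0.0, 0.0, -0.256] rows>=3.1
```

Emit:
carry_out([
  [0.2,0.1,-0.2,0,0,-0.04],
  [0.45,0.2,-0.35,0,0,-0.08],
  [0.7,0.3,-0.5,0,0,-0.13],
  [0.94,0.4,-0.5,0.003,0.004,-0.17],
])

```text
time_s: 6.68
position: [0.5511, -0.2482, 0.3334]
tcp_rot: [[-0.003, 1.0, 0.005], [1.0, 0.003, -0.003], [-0.003, 0.005, -1.0]]
force: [1.6, -0.9, -3.4]
opening: 0.364
```

Emit:
carry_out([
  [0.23,0.12,0,0,0,-0.06],
  [0.5,0.25,0,0,0,-0.13],
  [0.75,0.38,0,0,0,-0.2],
  [0.9,0.45,0,0,0,-0.24],
])

```text
time_s: 7.18
position: [0.6409, -0.0647, 0.3323]
tcp_rot: [[-0.376, 0.927, 0.004], [0.927, 0.376, -0.002], [-0.003, 0.003, -1.0]]
force: [-0.6, -0.4, -2.0]
opening: 0.364
```

Emit:
carry_out([
  [0.23,0.12,0,0,0,-0.06],
  [0.5,0.25,0,0,0,-0.13],
  [0.75,0.38,0,0,0,-0.2],
  [0.84,0.45,0,0,0,-0.25],
  [0.84,0.45,0,0,0,-0.25],
])

```text
time_s: 7.8
position: [0.6607, 0.1268, 0.3309]
tcp_rot: [[-0.704, 0.711, 0.002], [0.711, 0.704, -0.001], [-0.003, 0.001, -1.0]]
force: [0.5, -1.0, -2.1]
opening: 0.368
```

```bash
python3 -c "
from h import *
s=bot.read_state();im=bot.capture('wrist');cv2.imwrite('pics/w3.png',im)
import pickle;pickle.dump(s,open('w3.pkl','wb'));print(s['position'])
crop(im,220,100,420,300,4,'w3z.png')"
```

```text
[0.6607 0.1268 0.3309]
```

View pics/w3.png

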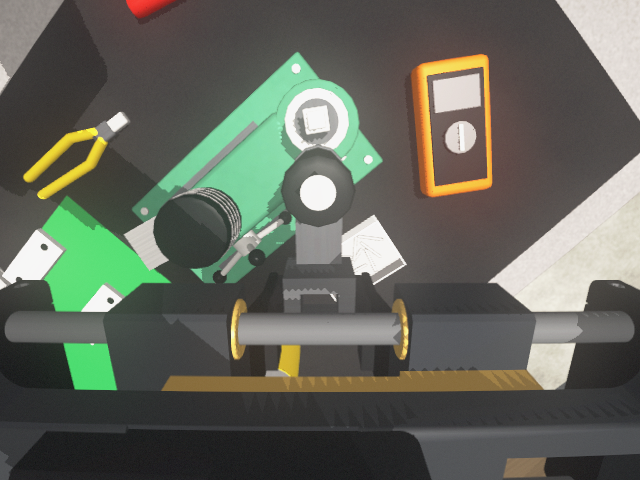

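```bash
python3 -c "
from h import *
im=cv2.imread('pics/w3.png');crop(im,270,70,370,170,8,'w3s.png')
crop(np.clip(im.astype(float)*1.8,0,255).astype(np.uint8),270,140,370,320,4.4,'w3c.png')"
```

View pics/w3s.png

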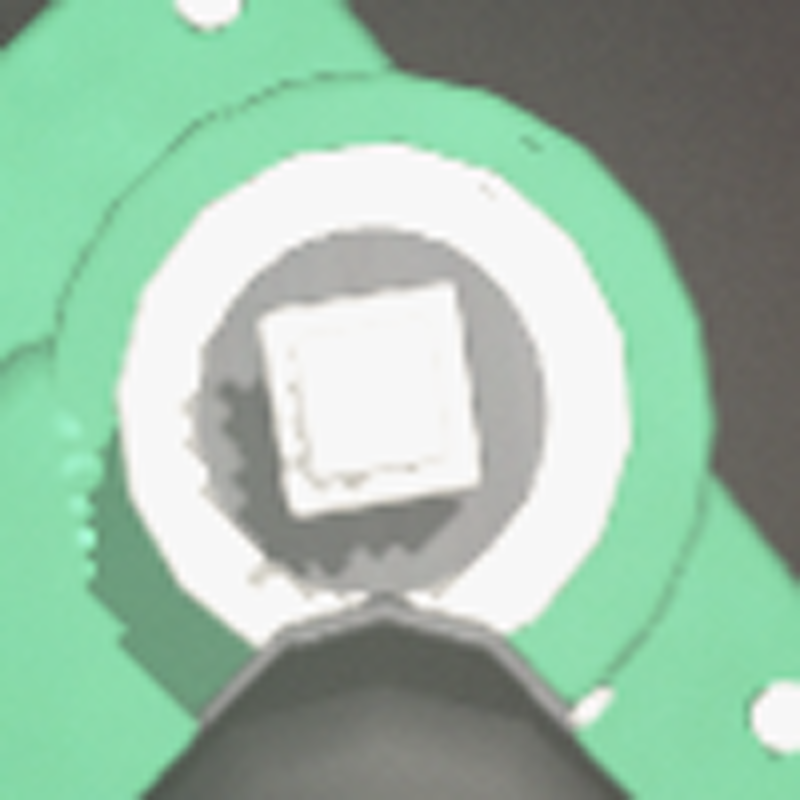

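View pics/w3c.png

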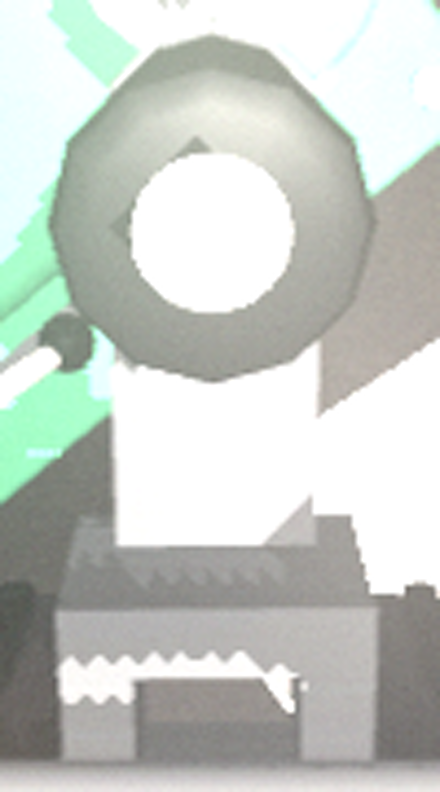

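```bash
python3 -c "
from h import *
import pickle
s=pickle.load(open('w3.pkl','rb'));C=cam('wrist',s)
f=lambda L,x,y,k:np.array(L)/k+[x-.4,y-.4]
c=onz(C,f([(260,320),(452,284),(482,477),(298,518)],270,70,8),.251)
print(c,c.mean(0),[np.linalg.norm(c[i]-c[i-1]) for i in range(4)])
for a,b in((0,1),(3,2),(3,0),(2,1)):
  e=c[b]-c[a];print(np.degrees(np.arctan2(e[1],e[0]))%90)
i=onz(C,f([(297,340),(438,312),(446,460),(318,480)],270,70,8),.255);print('inner',i.mean(0))
h=onz(C,f([(213,232)],270,140,4.4),s['position'][2]-.0116+.0565)[0];t=s['tcp_rot'].T@(h-s['position']);print('handle in tool',t)
k=onz(C,f([(57,606),(378,604)],270,140,4.4),s['position'][2]-.0116+.014);print('hub edge in tool',(k-s['position'])@s['tcp_rot'])
# column circle
m=onz(C,f([(374,395)],270,70,8),.225);print('col',m)
"
```

```text
[[0.5889 0.1856 0.251 ]
 [0.5974 0.1976 0.251 ]
 [0.6089 0.1893 0.251 ]
 [0.601  0.1772 0.251 ]] [0.599  0.1874 0.251 ] [np.float64(0.014669728993659908), np.float64(0.014693983864041443), np.float64(0.014153796413158105), np.float64(0.014417170096163228)]
54.73133991939489
56.77941817203736
55.43104790005336
54.2986834292615
inner [0.5991 0.1875 0.255 ]
handle in tool [ 0.061   0.0002 -0.0451]
hub edge in tool [[ 0.0177 -0.0154 -0.0025]
 [ 0.0179  0.0162 -0.0024]]
col [[0.5978 0.1885 0.225 ]]
```

```bash
python3 -c "
from h import *
s=bot.read_state();im=bot.capture('wrist');cv2.imwrite('pics/w4.png',im)
import pickle;pickle.dump(s,open('w4.pkl','wb'));print(s['position'],s['qvel'])
s2=bot.read_state();print(s2['position'])
t=bot.capture('top');cv2.imwrite('pics/top2.png',t);cv2.imwrite('pics/sc2.png',bot.capture('scene'))
print(bot.read_state()['position'])
crop(im,270,70,370,170,8,'w4s.png')
crop(t,190,195,350,295,5,'t2d.png')"
```

```text
[0.6607 0.1252 0.3311] [-1.9611 -0.4372  0.3416 -0.4214  0.0541  0.0538]
[0.6608 0.1242 0.3313]
[0.661  0.1233 0.3317]
```

View pics/w4s.png

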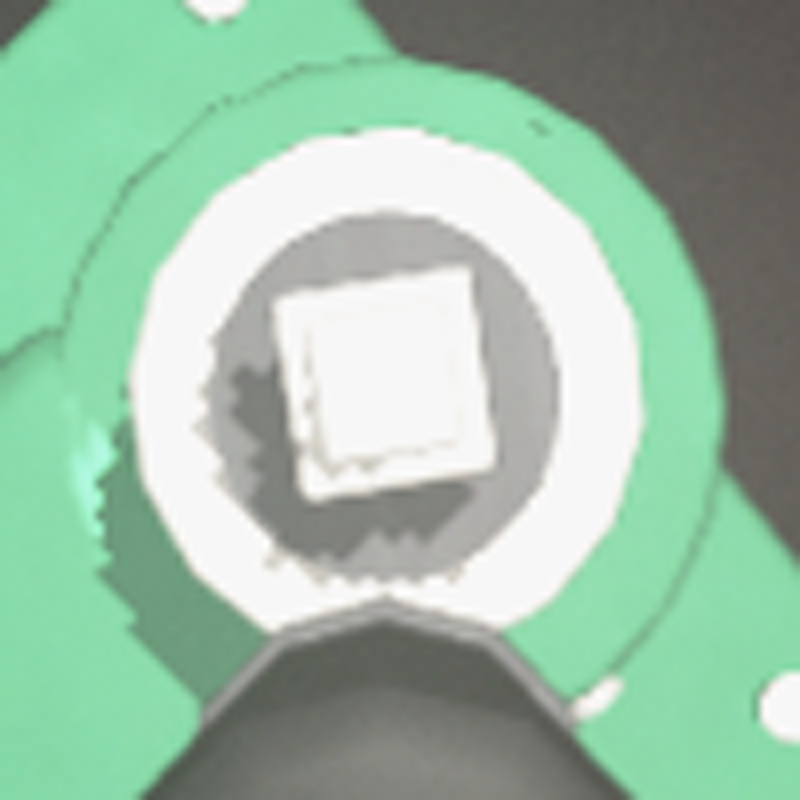

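View pics/t2d.png

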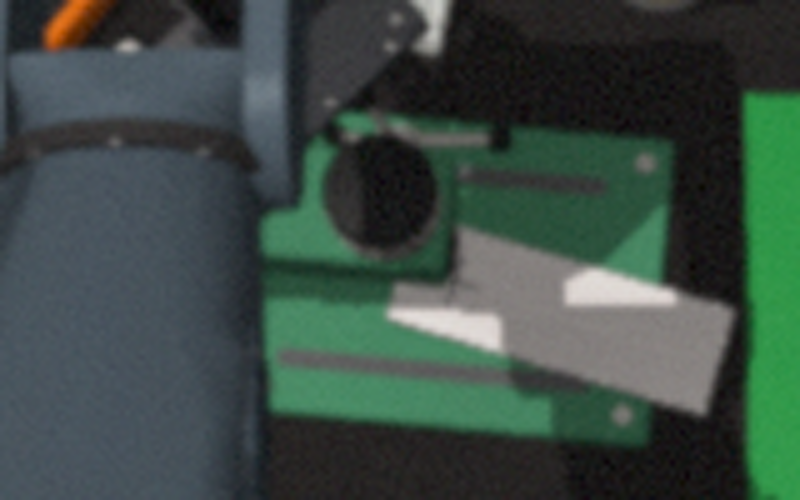

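```bash
python3 -c "
from h import *
import pickle
s=pickle.load(open('w4.pkl','rb'));C=cam('wrist',s)
f=lambda L,x,y,k:np.array(L)/k+[x-.4,y-.4]
for z in(.251,):
  c=onz(C,f([(274,296),(468,266),(494,467),(312,501)],270,70,8),z)
  print(c.mean(0),[np.linalg.norm(c[i]-c[i-1]) for i in range(4)])
for a,b in((0,1),(3,2),(3,0),(2,1)):
  e=c[b]-c[a];print(np.degrees(np.arctan2(e[1],e[0]))%90)
m=onz(C,f([(386,388)],270,70,8),.225);print('col',m)
# project the believed base holes/columns: base corner test
S=cam('scene');print(proj(S,[[.5962,.1828,.255],[.599,.1874,.255]]),proj(cam('top'),[[.5962,.1828,.255],[.599,.1874,.255]]))
go((.665,.12,.331),Rdown(145.3))
"
```

```text
[0.599  0.1875 0.251 ] [np.float64(0.015128965453361719), np.float64(0.014749630846376269), np.float64(0.014654650795574016), np.float64(0.014153331162019268)]
52.860643871452105
54.73799117817069
55.01498830370457
52.723117443379095
col [[0.5982 0.1881 0.225 ]]
[[385.3476 166.3598]
 [387.527  166.1431]] [[214.7788 225.8882]
 [212.8883 224.7353]]
[-0.0258, 0.0028, 0.0037, 0.0002, 0.0024, -0.1208]
```

```bash
python3 -c "
from h import *
chain([((.600,.1864,.30),144.5)])
"
```

```text
[0.439, 0.003, 0.157, 0.0, 0.002, -0.112] rows>=1.5
```

Emit:
carry_out([
  [0.22,0,0.05,0,0,-0.06],
  [0.44,0.003,0.1,0,0.002,-0.112],
  [0.44,0.003,0.157,0,0.002,-0.112],
  [0.44,0.003,0.157,0,0.002,-0.112],
  [0.44,0.003,0.157,0,0.002,-0.112],
  [0.44,0.003,0.157,0,0.002,-0.112],
])

```text
time_s: 8.75
position: [0.601, 0.1855, 0.3005]
tcp_rot: [[-0.813, 0.582, 0.002], [0.582, 0.813, -0.0], [-0.002, 0.001, -1.0]]
force: [0.2, 0.3, -2.3]
opening: 0.366
```

```bash
python3 -c "
from h import *
bot.capture('scene')
print(bot.read_state()['position'],bot.read_state()['force'])
chain([((.600,.1864,.255),144.5)])
s=bot.capture('scene');cv2.imwrite('pics/sc3.png',s);crop(s,330,100,450,200,6,'sc3z.png')
"
```

```text
[0.6008 0.1857 0.3004] [ 0.219   0.3    -2.2149]
[0.006, 0.0, 0.227, 0.001, 0.001, -0.001] rows>=0.7
```

View pics/sc3z.png

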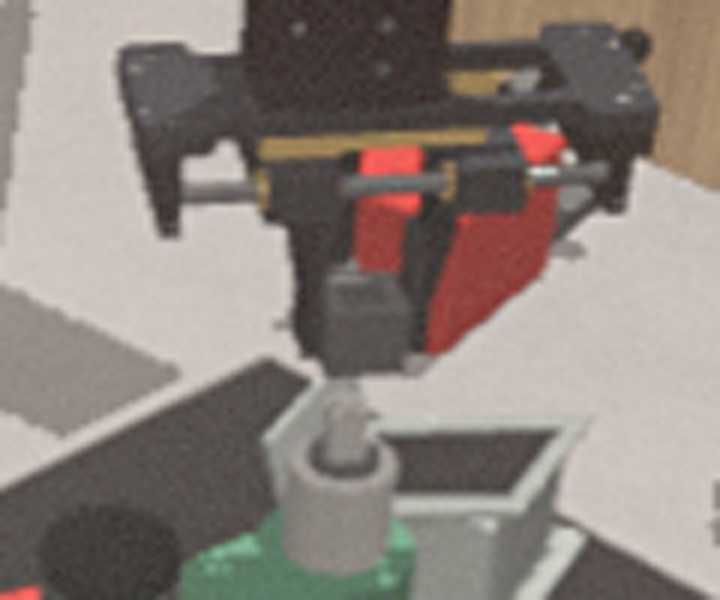

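```bash
python3 -c "
from h import *
im=cv2.imread('pics/sc3.png');S=cam('scene');s=bot.read_state();print(s['position'])
P=[]
for dx in(-.016,.016):
  for dy in (-.016,.016):
    for dz in (.0256,-.0024): P.append(s['position']+s['tcp_rot']@np.array([.0015+dx,dy,dz]))
big=cv2.resize(im[140:200,360:420],None,fx=12,fy=12,interpolation=cv2.INTER_CUBIC);big=np.clip(big*1.3,0,255).astype(np.uint8)
q=lambda p:tuple(int(v) for v in ((p-[360,140]+.5)*12))
for p in proj(S,P): cv2.circle(big,q(p),4,(0,0,255),1)
for w,c in(([.599,.1875,.255],(255,0,0)),([.5962,.1828,.255],(0,255,0))): cv2.circle(big,q(proj(S,[w])[0]),5,c,2)
cv2.imwrite('pics/big.png',big)
"
```

```text
[0.6006 0.1859 0.3003]
```

View pics/big.png

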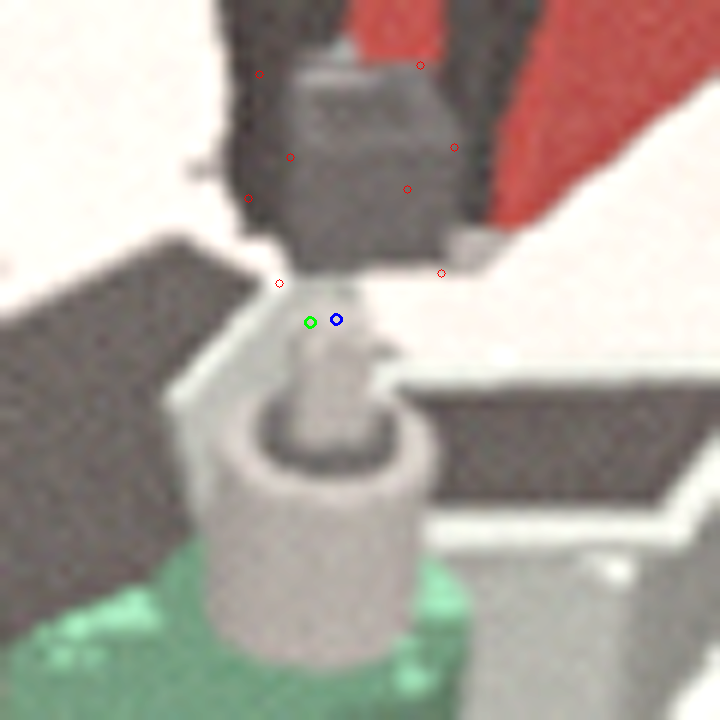

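```bash
python3 -c "
from h import *
chain([((.5985,.1836,.29),144.5),((.5985,.1836,.272),144.5)])
"
```

```text
[0.002, -0.015, 0.052, 0.001, 0.001, -0.001] rows>=0.2
[0.0, 0.0, 0.09, 0.0, 0.0, 0.0] rows>=0.3
```

Emit:
carry_out([
  [0.002,-0.015,0.02,0.001,0.001,0],
  [0.002,-0.015,0.05,0.001,0.001,0],
  [0.002,-0.015,0.08,0.001,0.001,0],
  [0.002,-0.015,0.11,0.001,0.001,0],
  [0.002,-0.015,0.14,0.001,0.001,0],
  [0.002,-0.015,0.14,0.001,0.001,0],
  [0.002,-0.015,0.14,0.001,0.001,0],
])

```text
time_s: 9.72
position: [0.5986, 0.1837, 0.2723]
tcp_rot: [[-0.814, 0.581, -0.001], [0.581, 0.814, -0.0], [0.0, -0.001, -1.0]]
force: [-0.8, 0.1, -2.3]
opening: 0.363
```

```bash
python3 -c "
from h import *
s=bot.capture('scene');cv2.imwrite('pics/sc4.png',s);crop(np.clip(s*1.3,0,255).astype(np.uint8),360,140,420,200,10,'sc4z.png');s=bot.read_state();print(s['position'],s['force'],s['moment'])
"
```

```text
[0.5986 0.1837 0.2724] [ 0.0837 -0.2379 -1.6951] [-0.0495 -0.0453 -0.1254]
```

View pics/sc4z.png

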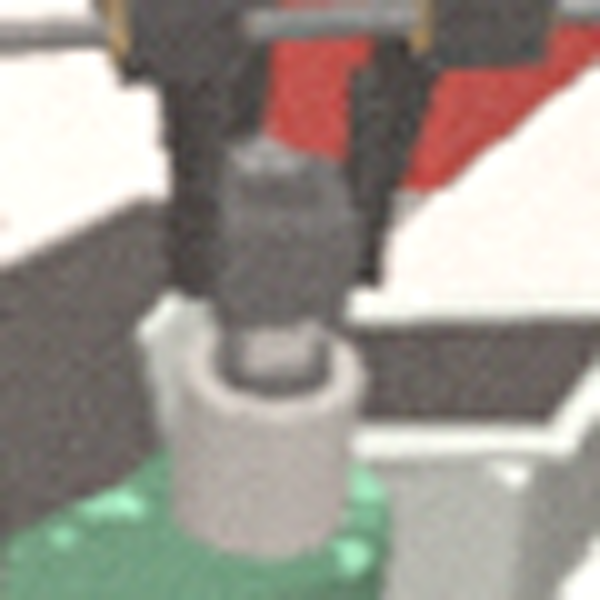

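Emit:
carry_out([
  [0,0,0.015,0,0,0],
  [0,0,0.03,0,0,0],
  [0,0,0.045,0,0,0],
  [0,0,0.045,0,0,0],
])

```text
time_s: 10.28
position: [0.5991, 0.1839, 0.2702]
tcp_rot: [[-0.814, 0.581, 0.005], [0.581, 0.814, 0.0], [-0.004, 0.003, -1.0]]
force: [-8.4, -2.1, 24.0]
opening: 0.367
```

```bash
python3 -c "
from h import *
s=bot.read_state();print(s['position'],s['force'],s['moment']);R_=s['tcp_rot'];print('tool F',R_.T@s['force'],'tool M',R_.T@s['moment'])
s=bot.capture('scene');cv2.imwrite('pics/sc5.png',s)
"
```

```text
[0.5991 0.1839 0.2702] [-8.3997 -2.0576 23.9686] [-0.1683  1.3528  0.0033]
tool F [  5.5442  -6.4852 -24.0101] tool M [ 0.923   1.0032 -0.004 ]
```

```bash
python3 -c "
from h import *
im=cv2.imread('pics/sc5.png');S=cam('scene');s=bot.read_state();print(s['position'],s['force'])
P=[]
for dx in(-.016,.016):
  for dy in (-.016,.016):
    for dz in (.0256,-.0024): P.append(s['position']+s['tcp_rot']@np.array([.0015+dx,dy,dz]))
big=cv2.resize(im[140:200,360:420],None,fx=12,fy=12,interpolation=cv2.INTER_CUBIC);big=np.clip(big*1.3,0,255).astype(np.uint8)
q=lambda p:tuple(int(v) for v in ((p-[360,140]+.5)*12))
for p in proj(S,P): cv2.circle(big,q(p),4,(0,0,255),1)
cv2.circle(big,q(proj(S,[s['position']+s['tcp_rot']@np.array([.0015,0,.0256])])[0]),4,(0,255,0),1)
cv2.imwrite('pics/big2.png',big)
"
```

```text
[0.5991 0.1839 0.2702] [-8.4359 -2.0215 23.1665]
```

View pics/big2.png

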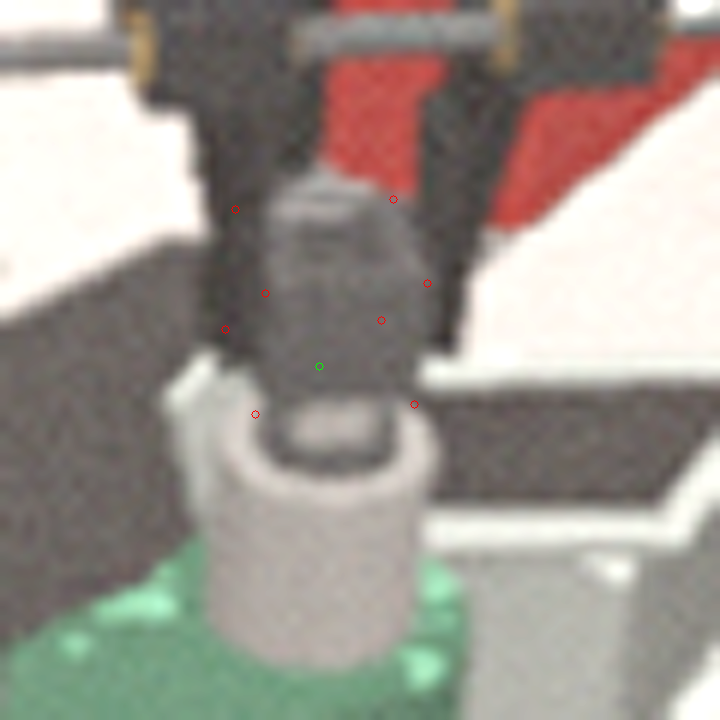

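Emit:
carry_out([
  [0,0,-0.02,0.002,-0.003,0],
  [0.007,0.002,-0.02,0.002,-0.003,0],
  [0.009,0.003,-0.01,0.002,-0.003,0],
  [0.009,0.003,0.01,0.002,-0.003,0],
  [0.009,0.003,0.025,0.002,-0.003,0],
  [0.009,0.003,0.04,0.002,-0.003,0],
])

```text
time_s: 11.08
position: [0.5984, 0.1859, 0.2615]
tcp_rot: [[-0.814, 0.581, 0.007], [0.581, 0.814, -0.004], [-0.008, 0.001, -1.0]]
force: [1.6, 1.8, -1.0]
opening: 0.366
```

```bash
cat >> h.py <<'E'
def fm():
    s=bot.read_state();R_=s["tcp_rot"];print(s["position"],"toolF",R_.T@s["force"],"toolM",R_.T@s["moment"],"op",s["opening"],"t",s["time_s"])
E
python3 -c "
from h import *
fm()"
```

```text
[0.5984 0.1859 0.2615] toolF [-0.2153  2.4078  1.0123] toolM [-0.4288 -0.0751  0.0004] op 0.3655827653151701 t 11.075
```

Emit:
carry_out([
  [0,0,0.015,0,0,0],
  [0,0,0.03,0,0,0],
  [0,0,0.04,0,0,0],
  [0,0,0.04,0,0,0],
])

```text
time_s: 11.58
position: [0.5985, 0.1859, 0.2544]
tcp_rot: [[-0.814, 0.581, 0.008], [0.581, 0.814, -0.004], [-0.009, 0.001, -1.0]]
force: [-0.5, 0.8, 3.9]
opening: 0.359
```

```bash
python3 -c "
from h import *
fm()"
```

```text
[0.5985 0.1859 0.2544] toolF [ 0.8618  0.4053 -3.8658] toolM [-0.0654  0.2225  0.0451] op 0.3589217995523483 t 11.575
```

Emit:
carry_out([
  [0,0,0,0,0,0],
  [0,0,0,0,0,0],
  [0,0,0,0,0,0],
  [0,0,0,0,0,0],
  [0,0,0,0,0,0],
], jaw=0.5)

```text
time_s: 12.2
position: [0.5984, 0.1858, 0.2543]
tcp_rot: [[-0.814, 0.581, 0.008], [0.581, 0.814, -0.004], [-0.009, 0.001, -1.0]]
force: [-0.2, -0.1, -0.3]
opening: 0.74
```

```bash
python3 -c "
from h import *
fm()
chain([((.5985,.186,.345),144.5),((.5485,.2217,.345),144.5),((.5485,.2217,.28),144.5)])
"
```

```text
[0.5984 0.1858 0.2543] toolF [ 0.0987 -0.2241  0.268 ] toolM [ 0.0279 -0.0547  0.0102] op 0.7397051878695299 t 12.2
[-0.004, 0.001, -0.454, 0.001, 0.006, -0.0] rows>=1.5
[0.307, 0.0, 0.0, 0.0, 0.0, 0.0] rows>=1.0
[0.0, 0.0, 0.325, 0.0, 0.0, 0.0] rows>=1.0
```

Emit:
carry_out([
  [0,0,-0.2,0.001,0.006,0],
  [0,0,-0.4,0.001,0.006,0],
  [-0.004,0,-0.46,0.001,0.006,0],
  [-0.004,0,-0.46,0.001,0.006,0],
])

```text
time_s: 12.7
position: [0.5985, 0.1857, 0.3466]
tcp_rot: [[-0.814, 0.581, 0.0], [0.581, 0.814, -0.0], [-0.0, 0.0, -1.0]]
force: [0.4, -0.3, -0.7]
opening: 0.749
```

```bash
python3 -c "
from h import *
im=bot.capture('wrist');cv2.imwrite('pics/w5.png',im);sc=bot.capture('scene');cv2.imwrite('pics/sc6.png',sc);crop(sc,340,110,440,210,6,'sc6z.png')
fm()
chain([((.5485,.2217,.345),144.5)])
"
```

```text
[0.5975 0.1856 0.3445] toolF [-0.2443 -1.3671  1.0537] toolM [-0.0034 -0.0004 -0.0021] op 0.7455612772352675 t 12.8
[0.304, 0.005, -0.002, -0.002, -0.002, -0.0] rows>=1.0
```

View pics/w5.png

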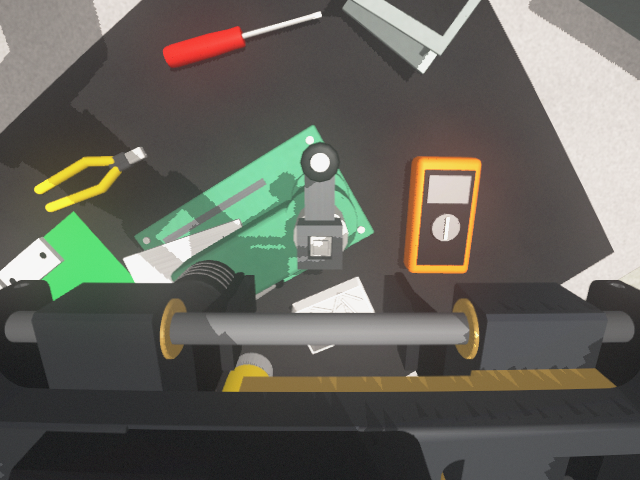

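View pics/sc6z.png

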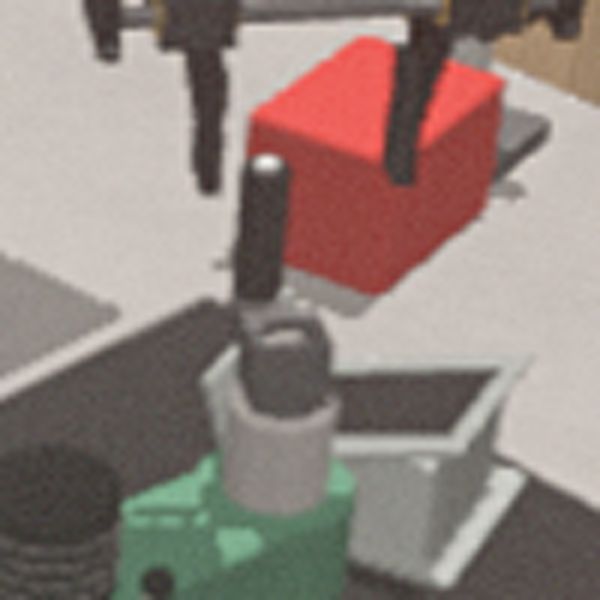

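```bash
python3 -c "
from h import *
C=cam('wrist');h=onz(C,[(319.5,161.5)],.3)[0];u=onz(C,[(319.5,246)],.256)[0];d=h-u
print(h,u,np.hypot(*d[:2]),np.degrees(np.arctan2(d[1],d[0])))
a=np.radians(np.degrees(np.arctan2(d[1],d[0])));print('handle from seat',np.array([.5973,.1868])+.06*np.array([np.cos(a),np.sin(a)]))
"
```

```text
[0.5458 0.2232 0.3   ] [0.5947 0.1882 0.256 ] 0.060210618417964656 144.3806572452154
handle from seat [0.5485 0.2217]
```

Emit:
carry_out([
  [0.15,0.003,0,0,0,0],
  [0.3,0.005,0,-0.002,-0.002,0],
  [0.304,0.005,0,-0.002,-0.002,0],
  [0.304,0.005,0.1,-0.002,-0.002,0],
  [0.304,0.005,0.25,-0.002,-0.002,0],
  [0.304,0.005,0.33,-0.002,-0.002,0],
  [0.304,0.005,0.33,-0.002,-0.002,0],
])

```text
time_s: 13.68
position: [0.5478, 0.2211, 0.2768]
tcp_rot: [[-0.813, 0.582, -0.004], [0.582, 0.813, -0.001], [0.003, -0.003, -1.0]]
force: [-0.2, 0.6, -0.3]
opening: 0.753
```

Emit:
carry_out([
  [0,0,0,0,0,0],
  [0,0,0,0,0,0],
  [0,0,0,0,0,0],
  [0,0,0,0,0,0],
  [0,0,0,0,0,0],
  [0,0,0,0,0,0],
  [0,0,0,0,0,0],
], jaw=-1)

```text
time_s: 14.55
position: [0.5479, 0.2212, 0.2769]
tcp_rot: [[-0.813, 0.582, -0.004], [0.582, 0.813, -0.001], [0.002, -0.003, -1.0]]
force: [0.2, 0.6, -0.4]
opening: 0.245
```

```bash
python3 -c "
from h import *
fm()"
```

```text
[0.5479 0.2212 0.2769] toolF [0.2127 0.6473 0.3608] toolM [0.0302 0.0006 0.0506] op 0.2454618340933483 t 14.55
```

Emit:
carry_out([
  [-0.01,0.078,0,0,0,0],
  [-0.04,0.15,0,0,0,0],
  [-0.088,0.212,0,0,0,0],
  [-0.15,0.26,0,0,0,0],
  [-0.222,0.29,0,0,0,0],
  [-0.3,0.3,0,0,0,0],
])

```text
time_s: 15.3
position: [0.6325, 0.2366, 0.2778]
tcp_rot: [[-0.814, 0.581, -0.003], [0.581, 0.814, 0.001], [0.003, -0.001, -1.0]]
force: [-3.0, -0.0, 7.2]
opening: 0.243
```

```bash
python3 -c "
from h import *
fm()
s=bot.read_state();print(np.degrees(np.arctan2(*(s['position'][:2]-[.5973,.1868])[::-1])),s['position'][:2]-[.5973,.1868])
sc=bot.capture('scene');crop(sc,260,100,460,250,4,'sc7z.png')"
```

```text
[0.6325 0.2366 0.2778] toolF [ 2.407  -1.7642 -7.1926] toolM [ 0.5965  0.5487 -0.0096] op 0.2433463988358872 t 15.3
54.76271235968753 [0.0352 0.0498]
```

View pics/sc7z.png

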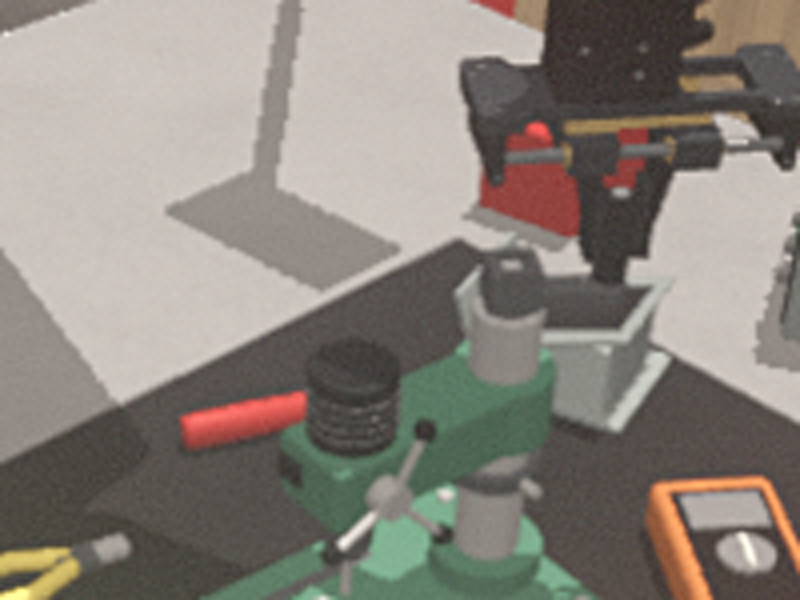

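Emit:
carry_out([
  [-0.103,-0.018,0,0,0,0],
  [-0.193,-0.07,0,0,0,0],
  [-0.26,-0.15,0,0,0,0],
  [-0.295,-0.248,0,0,0,0],
  [-0.295,-0.352,0,0,0,0],
  [-0.26,-0.45,0,0,0,0],
  [-0.193,-0.53,0,0,0,0],
  [-0.103,-0.582,0,0,0,0],
  [0,-0.6,0,0,0,0],
  [0.103,-0.582,0,0,0,0],
  [0.193,-0.53,0,0,0,0],
  [0.26,-0.45,0,0,0,0],
  [0.295,-0.352,0,0,0,0],
  [0.295,-0.248,0,0,0,0],
  [0.26,-0.15,0,0,0,0],
  [0.193,-0.07,0,0,0,0],
  [0.103,-0.018,0,0,0,0],
  [0,0,0,0,0,0],
  [0,0,0,0,0,0],
])

```text
time_s: 17.73
position: [0.6359, 0.2347, 0.2776]
tcp_rot: [[-0.813, 0.582, -0.001], [0.582, 0.813, -0.003], [-0.0, -0.003, -1.0]]
force: [-2.2, -3.2, 5.4]
opening: 0.243
```

```bash
python3 -c "
from h import *
fm()
s=bot.read_state();print(np.degrees(np.arctan2(*(s['position'][:2]-[.5973,.1868])[::-1])),s['position'][:2]-[.5973,.1868])
sc=bot.capture('scene');cv2.imwrite('pics/sc8.png',sc);crop(sc,260,100,460,250,4,'sc8z.png')"
```

```text
[0.6359 0.2347 0.2776] toolF [-0.103  -3.906  -5.3668] toolM [ 1.1984 -0.123  -0.051 ] op 0.24271051868911303 t 17.725
51.14805913804481 [0.0386 0.0479]
```

View pics/sc8z.png

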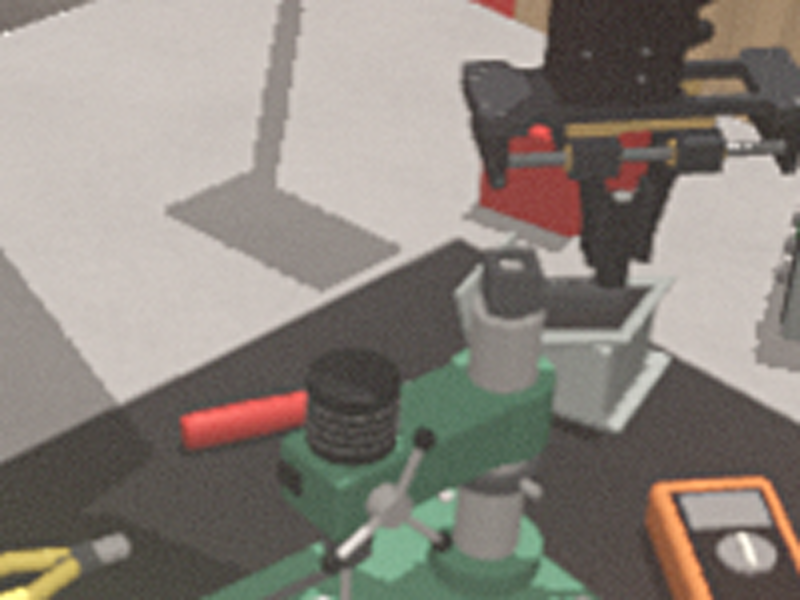

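Emit:
carry_out([
  [-0.1,-0.02,0,0,0,0],
  [-0.19,-0.07,0,0,0,0],
  [-0.257,-0.15,0,0,0,0],
  [-0.29,-0.25,0,0,0,0],
  [-0.29,-0.353,0,0,0,0],
  [-0.255,-0.45,0,0,0,0],
  [-0.188,-0.53,0,0,0,0],
  [-0.098,-0.582,0,0,0,0],
  [0.005,-0.6,0,0,0,0],
  [0.108,-0.582,0,0,0,0],
  [0.198,-0.53,0,0,0,0],
  [0.265,-0.45,0,0,0,0],
  [0.3,-0.352,0,0,0,0],
  [0.3,-0.248,0,0,0,0],
  [0.265,-0.15,0,0,0,0],
  [0.198,-0.07,0,0,0,0],
  [0.108,-0.018,0,0,0,0],
  [0.005,0,0,0,0,0],
  [0.005,0,0,0,0,0],
])

```text
time_s: 20.15
position: [0.6362, 0.2346, 0.2775]
tcp_rot: [[-0.813, 0.582, -0.002], [0.582, 0.813, -0.006], [-0.002, -0.006, -1.0]]
force: [-2.3, -3.3, 5.1]
opening: 0.242
```

```bash
python3 -c "
from h import *
fm()
s=bot.read_state();print(np.degrees(np.arctan2(*(s['position'][:2]-[.5973,.1868])[::-1])),s['position'][:2]-[.5973,.1868])
sc=bot.capture('scene');cv2.imwrite('pics/sc9.png',sc);crop(sc,260,100,460,250,4,'sc9z.png')"
```

```text
[0.6362 0.2346 0.2775] toolF [-0.1033 -4.0703 -5.1243] toolM [ 1.155  -0.0922  0.026 ] op 0.24174768813797207 t 20.15
50.82746137512335 [0.0389 0.0478]
```

View pics/sc9z.png

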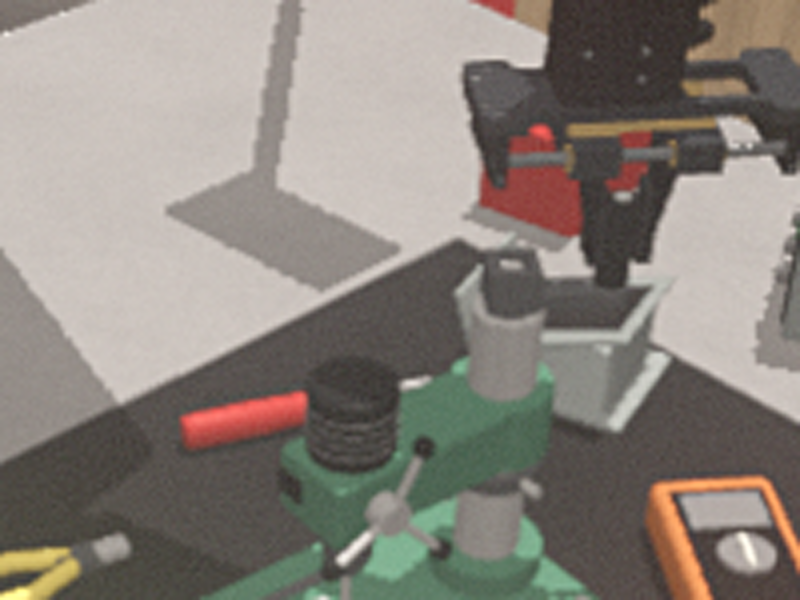

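```bash
python3 -c "
from h import *
S=cam('scene')
for z in (.205,.21,.216,.222,.228,.24): print(z,(proj(S,[[.587,.0655,z]])[0]-[260,100])*4)
"
```

```text
0.205 [345.7867 402.723 ]
0.21 [346.0237 395.8239]
0.216 [346.3101 387.4923]
0.222 [346.5986 379.1027]
0.228 [346.8893 370.6543]
0.24 [347.4773 353.5789]
```

Emit:
carry_out([
  [-0.1,-0.02,0,0,0,0],
  [-0.19,-0.07,0,0,0,0],
  [-0.257,-0.15,0,0,0,0],
  [-0.29,-0.25,0,0,0,0],
  [-0.29,-0.353,0,0,0,0],
  [-0.255,-0.45,0,0,0,0],
  [-0.188,-0.53,0,0,0,0],
  [-0.098,-0.582,0,0,0,0],
  [0.005,-0.6,0,0,0,0],
  [0.108,-0.582,0,0,0,0],
  [0.198,-0.53,0,0,0,0],
  [0.265,-0.45,0,0,0,0],
  [0.3,-0.352,0,0,0,0],
  [0.305,-0.3,0,0,0,0],
  [0.305,-0.3,0,0,0,0],
])

```text
time_s: 22.08
position: [0.5522, 0.2239, 0.2779]
tcp_rot: [[-0.814, 0.581, -0.001], [0.581, 0.814, -0.003], [-0.001, -0.003, -1.0]]
force: [-1.5, 2.3, 5.7]
opening: 0.243
```

```bash
python3 -c "
from h import *
fm()
s=bot.read_state();print(np.degrees(np.arctan2(*(s['position'][:2]-[.5973,.1868])[::-1])),s['position'][:2]-[.5973,.1868])
sc=bot.capture('scene');cv2.imwrite('pics/sc10.png',sc);crop(sc,260,100,460,250,4,'sc10z.png')"
```

```text
[0.5522 0.2239 0.2779] toolF [ 2.5138  0.9533 -5.7482] toolM [-0.1468  0.4832 -0.0653] op 0.2431717429309239 t 22.075
140.55554835933512 [-0.0451  0.0371]
```

View pics/sc10z.png

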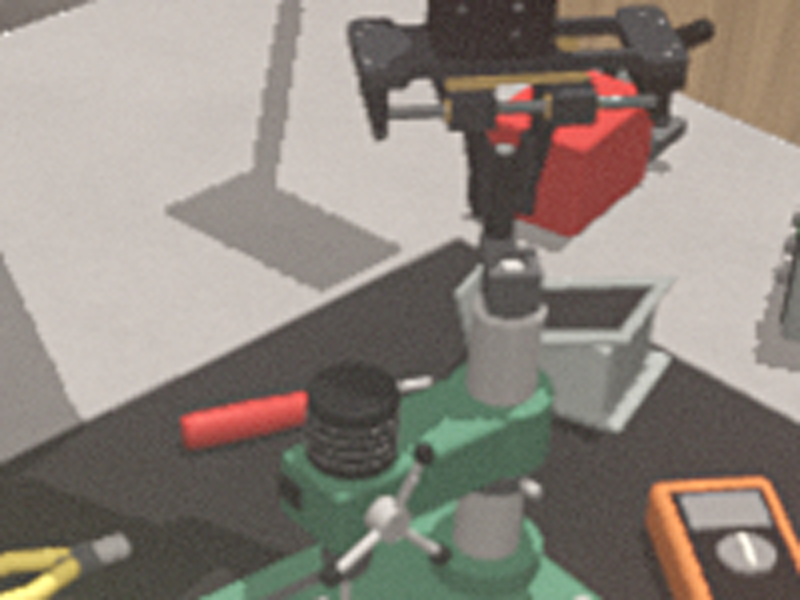

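Emit:
carry_out([
  [-0.023,0.102,0,0,0,0],
  [-0.08,0.189,0,0,0,0],
  [-0.163,0.252,0,0,0,0],
  [-0.263,0.282,0,0,0,0],
  [-0.315,0.284,0,0,0,0],
  [-0.315,0.284,0,0,0,0],
])

```text
time_s: 22.88
position: [0.6379, 0.2329, 0.2777]
tcp_rot: [[-0.813, 0.582, -0.0], [0.582, 0.813, -0.004], [-0.002, -0.003, -1.0]]
force: [-0.8, -2.0, 5.0]
opening: 0.243
```

```bash
python3 -c "
from h import *
fm()
s=bot.read_state();print(np.degrees(np.arctan2(*(s['position'][:2]-[.5973,.1868])[::-1])),s['position'][:2]-[.5973,.1868])"
```

```text
[0.6379 0.2329 0.2777] toolF [-0.5381 -2.0743 -5.0374] toolM [0.7219 0.0471 0.0205] op 0.24271428941533235 t 22.875
48.64291207437593 [0.0406 0.0461]
```

Emit:
carry_out([
  [-0.1,-0.029,0,0,0,0],
  [-0.184,-0.09,0,0,0,0],
  [-0.243,-0.176,0,0,0,0],
  [-0.268,-0.277,0,0,0,0],
  [-0.267,-0.33,0,0,0,0],
  [-0.267,-0.33,0,0,0,0],
])

```text
time_s: 23.62
position: [0.6435, 0.1462, 0.2785]
tcp_rot: [[-0.813, 0.583, 0.002], [0.583, 0.813, -0.006], [-0.005, -0.004, -1.0]]
force: [3.1, -2.8, 2.9]
opening: 0.247
```

```bash
python3 -c "
from h import *
fm()
s=bot.read_state();print(np.degrees(np.arctan2(*(s['position'][:2]-[.5973,.1868])[::-1])),s['position'][:2]-[.5973,.1868])"
```

```text
[0.6435 0.1462 0.2785] toolF [-4.1687 -0.5061 -2.855 ] toolM [ 0.1593 -0.6547  0.0412] op 0.24653203429890572 t 23.625
-41.30456925097269 [ 0.0462 -0.0406]
```

Emit:
carry_out([
  [0.029,-0.1,0,0,0,0],
  [0.09,-0.184,0,0,0,0],
  [0.176,-0.243,0,0,0,0],
  [0.176,-0.243,0,0,0,0],
])

```text
time_s: 24.12
position: [0.5849, 0.1282, 0.2785]
tcp_rot: [[-0.813, 0.582, -0.0], [0.582, 0.813, -0.005], [-0.003, -0.004, -1.0]]
force: [-0.0, 1.3, 2.9]
opening: 0.247
```

```bash
python3 -c "
from h import *
fm()
s=bot.read_state();print(np.degrees(np.arctan2(*(s['position'][:2]-[.5973,.1868])[::-1])),s['position'][:2]-[.5973,.1868])"
```

```text
[0.5849 0.1282 0.2785] toolF [ 0.7662  1.0302 -2.9414] toolM [-0.2632  0.2209 -0.0441] op 0.2469919017594332 t 24.125
-101.98485531824669 [-0.0124 -0.0586]
```

Emit:
carry_out([
  [0.101,-0.025,0,0,0,0],
  [0.205,-0.014,0,0,0,0],
  [0.298,0.031,0,0,0,0],
  [0.298,0.031,0,0,0,0],
])

```text
time_s: 24.62
position: [0.5411, 0.1703, 0.2783]
tcp_rot: [[-0.815, 0.58, 0.004], [0.58, 0.815, -0.004], [-0.006, -0.001, -1.0]]
force: [5.5, 1.6, 0.6]
opening: 0.245
```

```bash
python3 -c "
from h import *
fm()
s=bot.read_state();print(np.degrees(np.arctan2(*(s['position'][:2]-[.5973,.1868])[::-1])),s['position'][:2]-[.5973,.1868])
sc=bot.capture('scene');cv2.imwrite('pics/sc11.png',sc);crop(sc,260,100,460,250,4,'sc11z.png')"
```

```text
[0.5411 0.1703 0.2783] toolF [-3.5445  4.5319 -0.5638] toolM [-0.8966 -0.607  -0.0194] op 0.24471874961839843 t 24.625
-163.6741310460972 [-0.0562 -0.0165]
```

View pics/sc11z.png

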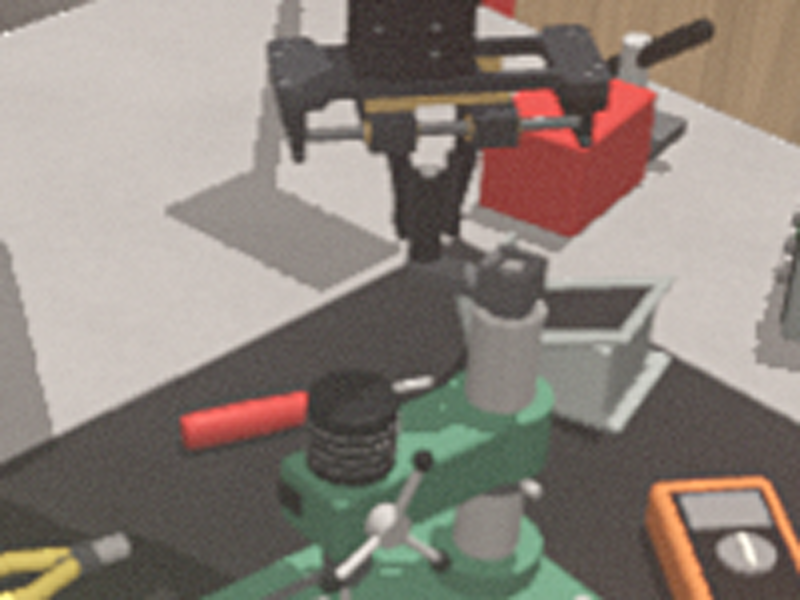

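Emit:
carry_out([
  [0.04,0.036,0,0,0,0],
  [0.07,0.077,0,0,0,0],
  [0.109,0.174,0,0,0,0],
  [0.109,0.174,0,0,0,0],
])

```text
time_s: 25.18
position: [0.5426, 0.2089, 0.2775]
tcp_rot: [[-0.816, 0.578, -0.0], [0.578, 0.816, -0.013], [-0.007, -0.011, -1.0]]
force: [1.6, -10.6, 3.2]
opening: 0.249
```

```bash
python3 -c "
from h import *
fm()
s=bot.read_state();print(np.degrees(np.arctan2(*(s['position'][:2]-[.5973,.1868])[::-1])),s['position'][:2]-[.5973,.1868])"
```

```text
[0.5426 0.2089 0.2775] toolF [-7.441  -7.7426 -3.1027] toolM [ 1.391  -1.297  -0.0107] op 0.24943916664610005 t 25.175
157.98717747452525 [-0.0547  0.0221]
```

Emit:
carry_out([
  [0.006,0.03,0,0,0,0],
  [0.009,0.062,0,0,0,0],
  [0.009,0.062,0,0,0,0],
])

```text
time_s: 25.55
position: [0.5441, 0.213, 0.2768]
tcp_rot: [[-0.817, 0.576, -0.012], [0.576, 0.817, -0.032], [-0.008, -0.034, -0.999]]
force: [-6.6, -20.8, 9.2]
opening: 0.246
```

```bash
python3 -c "
from h import *
fm()
s=bot.read_state();print(np.degrees(np.arctan2(*(s['position'][:2]-[.5973,.1868])[::-1])),s['position'][:2]-[.5973,.1868])"
```

```text
[0.5441 0.213  0.2768] toolF [ -6.6904 -21.0618  -8.4707] toolM [ 3.6276 -1.5512  0.0029] op 0.24622544151078787 t 25.55
153.77864987331728 [-0.0532  0.0262]
```

Emit:
carry_out([
  [-0.01,-0.05,0,0.02,-0.003,0],
  [-0.01,-0.05,0,0.02,-0.003,0],
])

```text
time_s: 25.8
position: [0.5406, 0.2037, 0.2778]
tcp_rot: [[-0.817, 0.575, -0.025], [0.576, 0.815, -0.062], [-0.015, -0.065, -0.998]]
force: [4.2, -3.9, 4.5]
opening: 0.243
```

Emit:
carry_out([
  [0,0,0,0,0,0],
  [0,0,0,0,0,0],
  [0,0,0,0,0,0],
  [0,0,0,0,0,0],
  [0,0,0,0,0,0],
], jaw=0.3)

```text
time_s: 26.42
position: [0.5404, 0.2038, 0.2777]
tcp_rot: [[-0.818, 0.575, -0.025], [0.576, 0.815, -0.062], [-0.015, -0.065, -0.998]]
force: [-0.2, -0.1, 0.4]
opening: 0.636
```

```bash
python3 -c "
from h import *
fm()
s=bot.read_state();p=s['position'];ang=155
chain([((p[0],p[1],.35),ang),((.585,.165,.36),ang)])"
```

```text
[0.5404 0.2038 0.2777] toolF [ 0.1128 -0.1881 -0.4169] toolM [-0.0893  0.0343 -0.0473] op 0.6359534051097264 t 26.425
[-0.005, -0.024, -0.361, -0.042, 0.006, -0.113] rows>=1.2
[-0.284, -0.082, -0.05, 0.0, 0.0, 0.0] rows>=1.0
```

Emit:
carry_out([
  [0,-0.005,-0.1,-0.02,0,0],
  [0,-0.015,-0.25,-0.042,0.006,0],
  [-0.005,-0.024,-0.36,-0.042,0.006,-0.05],
  [-0.28,-0.106,-0.41,-0.042,0.006,-0.113],
  [-0.28,-0.106,-0.41,-0.042,0.006,-0.113],
  [-0.28,-0.106,-0.41,-0.042,0.006,-0.113],
])

```text
time_s: 27.18
position: [0.5758, 0.1591, 0.3625]
tcp_rot: [[-0.906, 0.424, 0.0], [0.424, 0.906, 0.001], [0.0, 0.001, -1.0]]
force: [0.2, -0.3, 0.1]
opening: 0.652
```

```bash
python3 -c "
from h import *
fm();im=bot.capture('wrist');import pickle;s=bot.read_state();pickle.dump(s,open('w6.pkl','wb'));im=bot.capture('wrist');cv2.imwrite('pics/w6.png',im);sc=bot.capture('scene');cv2.imwrite('pics/sc12.png',sc);crop(sc,260,130,460,280,4,'sc12z.png')
fm()
"
```

```text
[0.5758 0.1591 0.3625] toolF [-0.2879 -0.184  -0.0522] toolM [-0.0536  0.0432 -0.0455] op 0.6523050313478912 t 27.175
[0.5752 0.1601 0.3617] toolF [0.1204 0.1256 0.4864] toolM [-0.0458  0.0051  0.039 ] op 0.6531215142388073 t 27.325
```

View pics/w6.png

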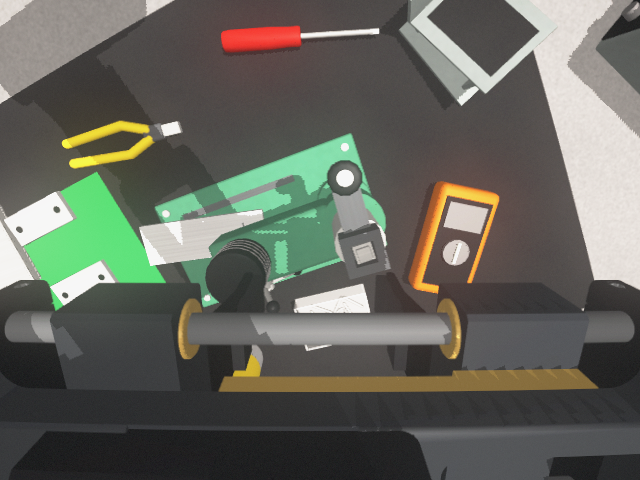

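View pics/sc12z.png

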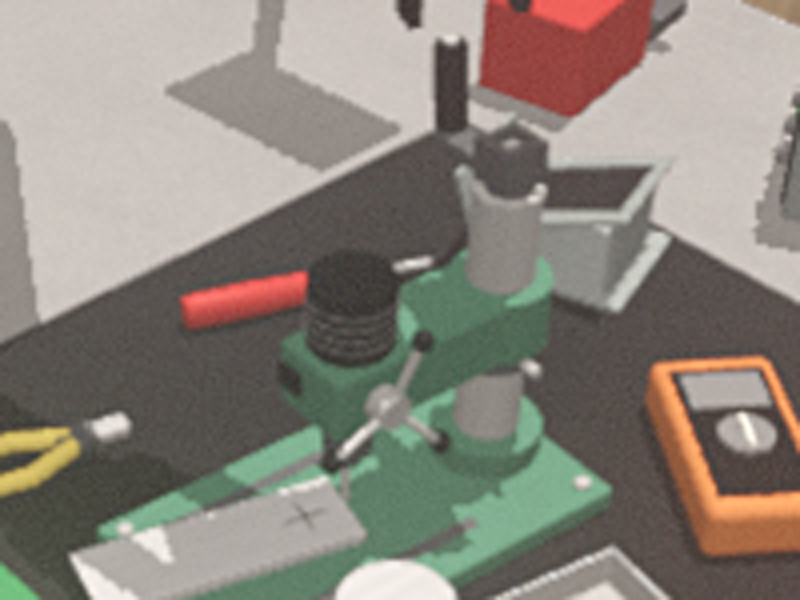

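```bash
python3 -c "
from h import *
C=cam('wrist');h=onz(C,[(344.5,177.5)],.3)[0];u=onz(C,[(364.5,253)],.256)[0];d=h-u
print(h,u,np.hypot(*d[:2]),np.degrees(np.arctan2(d[1],d[0])))
im=cv2.imread('pics/w6.png');crop(im,310,150,420,290,5,'w6z.png')
"
```

```text
[0.5331 0.1965 0.3   ] [0.5965 0.1883 0.256 ] 0.06396453642233474 172.61023064951203
```

View pics/w6z.png

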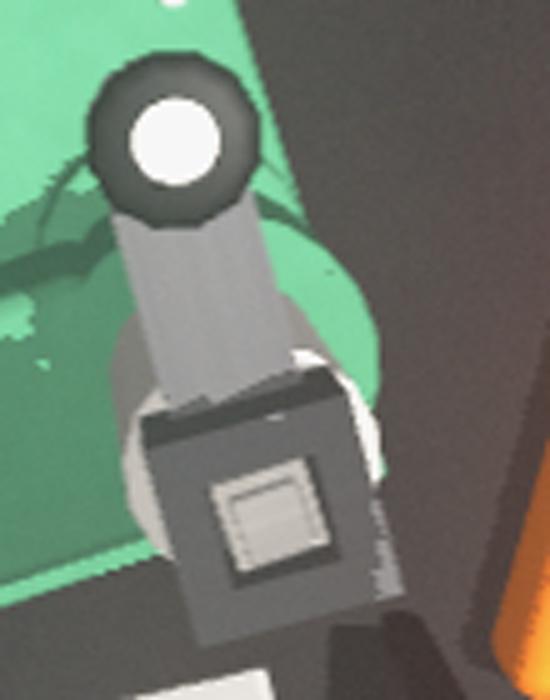

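```bash
python3 -c "
from h import *
import pickle
C=cam('wrist',pickle.load(open('w6.pkl','rb')))
f=lambda L:np.array(L)/5+[310-.4,150-.4]
c=onz(C,f([(147,442),(343,392),(402,597),(200,645)]),.257);print(c,c.mean(0),[np.linalg.norm(c[i]-c[i-1]) for i in range(4)])
for a,b in((3,0),(2,1)): e=c[b]-c[a];print(np.degrees(np.arctan2(e[1],e[0])))
for a,b in((1,0),(2,3)): e=c[b]-c[a];print(np.degrees(np.arctan2(e[1],e[0]))-90)
h=onz(C,f([(175,140)]),.30)[0];d=h-c.mean(0);print(h,np.degrees(np.arctan2(d[1],d[0])),np.hypot(*d[:2]))
"
```

```text
[[0.5779 0.1753 0.257 ]
 [0.5831 0.2046 0.257 ]
 [0.6167 0.2005 0.257 ]
 [0.6109 0.1694 0.257 ]] [0.5971 0.1875 0.257 ] [np.float64(0.033514254891216), np.float64(0.029720028422078854), np.float64(0.03387344880580357), np.float64(0.031576418921980376)]
169.87777570592363
173.0164249022871
-190.1683315334431
-190.72519566780454
[0.5335 0.1962 0.3   ] 172.1809428266563 0.0641934221040236
```

```bash
python3 -c "
from h import *
chain([((.597,.187,.345),170.5)])"
```

```text
[-0.042, 0.168, 0.083, -0.0, -0.001, -0.172] rows>=1.4
```

Emit:
carry_out([
  [-0.02,0.08,0.04,0,0,-0.09],
  [-0.042,0.168,0.08,0,0,-0.172],
  [-0.042,0.168,0.08,0,0,-0.172],
  [-0.042,0.168,0.08,0,0,-0.172],
], jaw=0.5)

```text
time_s: 27.82
position: [0.5963, 0.1871, 0.3457]
tcp_rot: [[-0.986, 0.166, -0.002], [0.166, 0.986, 0.0], [0.002, -0.0, -1.0]]
force: [1.2, -0.7, 0.3]
opening: 0.752
```

```bash
python3 -c "
from h import *
bot.capture('wrist');im=bot.capture('wrist');cv2.imwrite('pics/w7.png',im[:300])
chain([((.597,.187,.2575),170.5)])"
```

```text
[-0.002, 0.001, 0.443, 0.0, -0.001, -0.001] rows>=1.4
```

View pics/w7.png

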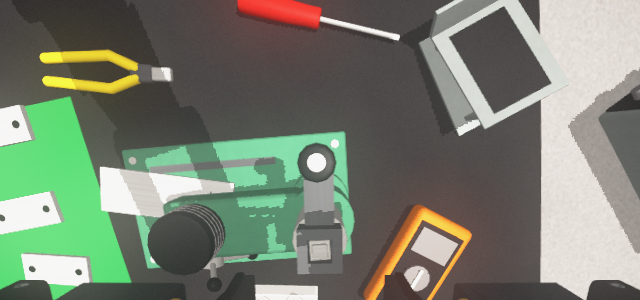

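Emit:
carry_out([
  [0,0,0.15,0,0,0],
  [0,0,0.3,0,0,0],
  [0,0,0.4,0,0,0],
  [0,0,0.44,0,0,0],
  [0,0,0.44,0,0,0],
])

```text
time_s: 28.55
position: [0.5965, 0.1866, 0.2583]
tcp_rot: [[-0.986, 0.167, -0.001], [0.167, 0.986, 0.0], [0.001, -0.0, -1.0]]
force: [0.0, 0.2, 0.5]
opening: 0.75
```

Emit:
carry_out([
  [0,0,0,0,0,0],
  [0,0,0,0,0,0],
  [0,0,0,0,0,0],
  [0,0,0,0,0,0],
  [0,0,0,0,0,0],
  [0,0,0,0,0,0],
  [0,0,0,0,0,0],
], jaw=-1)

```text
time_s: 29.42
position: [0.5967, 0.1866, 0.2585]
tcp_rot: [[-0.986, 0.167, -0.001], [0.167, 0.986, 0.0], [0.001, 0.0, -1.0]]
force: [-0.5, 0.0, 1.8]
opening: 0.366
```

```bash
python3 -c "
from h import *
fm()"
```

```text
[0.5967 0.1866 0.2585] toolF [ 0.4925 -0.0471 -1.8476] toolM [-0.1041 -0.0402  0.0431] op 0.36612890134260334 t 29.425
```

Gripped at 32 mm. Lift it off.

Emit:
carry_out([
  [0,0,-0.08,0,0,0],
  [0,0,-0.16,0,0,0],
  [0,0,-0.25,0,0,0],
  [0,0,-0.35,0,0,0],
  [0,0,-0.35,0,0,0],
])

```text
time_s: 30.05
position: [0.5977, 0.1867, 0.3313]
tcp_rot: [[-0.986, 0.167, 0.004], [0.167, 0.986, 0.001], [-0.004, 0.002, -1.0]]
force: [-0.1, -0.6, -2.6]
opening: 0.363
```

```bash
python3 -c "
from h import *
fm();bot.capture('scene');sc=bot.capture('scene');crop(sc,300,60,460,220,4,'sc13z.png')
chain([((.62,0,.33),140),((.55,-.2,.33),112),((.50,-.33,.25),92)])"
```

```text
[0.5977 0.1867 0.3313] toolF [ 0.0136 -0.6584  2.5949] toolM [-0.0514 -0.0301  0.0308] op 0.36263781953630214 t 30.05
[-0.272, -0.9, -0.007, -0.0, -0.001, 0.338] rows>=3.0
[-0.375, -0.991, 0.0, 0.0, 0.0, 0.311] rows>=3.4
[-0.509, -0.475, 0.4, 0.0, 0.0, 0.222] rows>=2.6
```

View pics/sc13z.png

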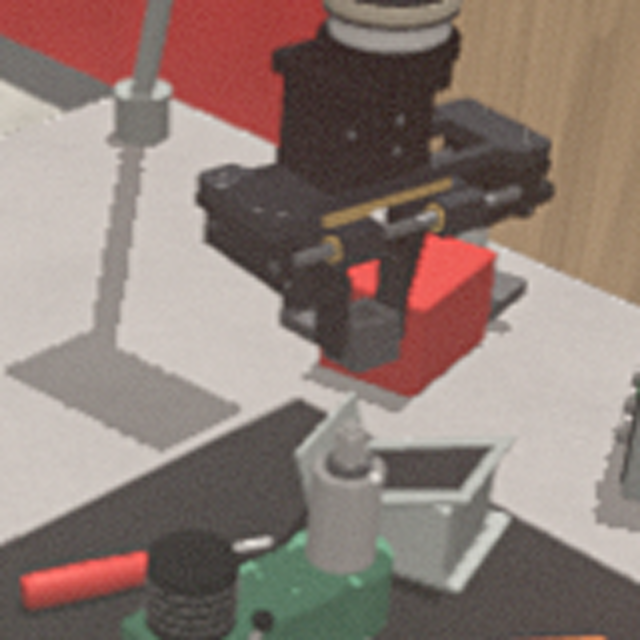

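Emit:
carry_out([
  [-0.07,-0.25,0,0,0,0.1],
  [-0.14,-0.5,0,0,0,0.2],
  [-0.21,-0.75,0,0,0,0.3],
  [-0.27,-0.9,0,0,0,0.34],
])

```text
time_s: 30.65
position: [0.6188, -0.0024, 0.3273]
tcp_rot: [[-0.761, 0.649, -0.004], [0.649, 0.761, 0.0], [0.003, -0.002, -1.0]]
force: [0.9, -0.6, -2.4]
opening: 0.365
```

Emit:
carry_out([
  [-0.09,-0.25,0,0,0,0.08],
  [-0.18,-0.5,0,0,0,0.16],
  [-0.28,-0.75,0,0,0,0.24],
  [-0.37,-0.98,0,0,0,0.31],
])

```text
time_s: 31.15
position: [0.5466, -0.2009, 0.3263]
tcp_rot: [[-0.365, 0.931, -0.006], [0.931, 0.365, 0.001], [0.003, -0.005, -1.0]]
force: [0.3, -0.2, -1.7]
opening: 0.364
```

```bash
python3 -c "
from h import *
chain([((.47,-.34,.2),90),((.428,-.408,.1),79)])"
```

```text
[-0.51, -0.607, 0.633, -0.004, -0.001, 0.238] rows>=3.2
[-0.34, -0.21, 0.5, 0.0, 0.0, 0.122] rows>=2.0
```

Emit:
carry_out([
  [-0.15,-0.18,0.2,0,0,0.08],
  [-0.3,-0.36,0.4,0,0,0.16],
  [-0.45,-0.54,0.6,-0.004,0,0.24],
  [-0.51,-0.607,0.63,-0.004,0,0.24],
  [-0.51,-0.607,0.63,-0.004,0,0.24],
])

```text
time_s: 31.78
position: [0.4696, -0.3407, 0.2001]
tcp_rot: [[0.005, 1.0, -0.0], [1.0, -0.005, 0.004], [0.004, -0.0, -1.0]]
force: [0.1, -0.3, -2.9]
opening: 0.365
```

```bash
python3 -c "
from h import *
chain([((.428,-.408,.1),79)])"
```

```text
[-0.339, -0.206, 0.499, -0.001, -0.002, 0.119] rows>=2.0
```

Emit:
carry_out([
  [-0.17,-0.1,0.2,0,0,0.06],
  [-0.339,-0.206,0.4,-0.001,-0.002,0.119],
  [-0.339,-0.206,0.5,-0.001,-0.002,0.119],
  [-0.339,-0.206,0.5,-0.001,-0.002,0.119],
  [-0.339,-0.206,0.5,-0.001,-0.002,0.119],
])

```text
time_s: 32.4
position: [0.4299, -0.4078, 0.1016]
tcp_rot: [[0.188, 0.982, 0.003], [0.982, -0.188, -0.002], [-0.001, 0.003, -1.0]]
force: [0.4, -0.1, -2.0]
opening: 0.363
```

```bash
python3 -c "
from h import *
s=bot.read_state();bot.capture('wrist');im=bot.capture('wrist');cv2.imwrite('pics/w8.png',im[:300])
chain([((.428,-.408,.035),79)])"
```

```text
[-0.001, -0.009, 0.334, 0.002, 0.001, 0.002] rows>=1.1
```

View pics/w8.png

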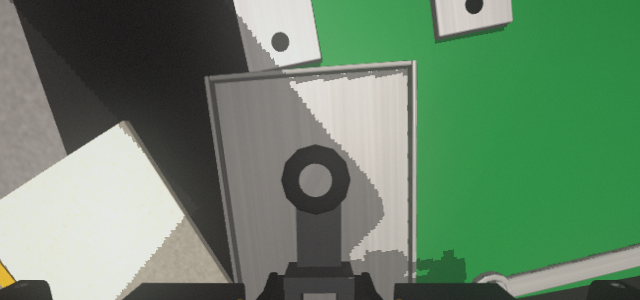

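Emit:
carry_out([
  [0,-0.005,0.12,0.002,0.001,0],
  [0,-0.009,0.24,0.002,0.001,0],
  [0,-0.009,0.32,0.002,0.001,0],
  [0,-0.009,0.34,0.002,0.001,0],
  [0,-0.009,0.345,0.002,0.001,0],
])

```text
time_s: 33.12
position: [0.4284, -0.4084, 0.0338]
tcp_rot: [[0.188, 0.982, 0.001], [0.982, -0.188, -0.001], [-0.001, 0.001, -1.0]]
force: [-2.0, -0.7, 4.4]
opening: 0.366
```

```bash
python3 -c "
from h import *
fm()"
```

```text
[ 0.4284 -0.4084  0.0338] toolF [-1.1065 -1.8397 -4.4035] toolM [ 0.3264  0.0962 -0.0769] op 0.36569727404392416 t 33.125
```

Contact with the tray floor; release and rise.

Emit:
carry_out([
  [0,0,0,0,0,0],
  [0,0,0,0,0,0],
  [0,0,0,0,0,0],
  [0,0,0,0,0,0],
], jaw=0)

```text
time_s: 33.62
position: [0.4284, -0.4083, 0.0338]
tcp_rot: [[0.188, 0.982, 0.001], [0.982, -0.188, -0.001], [-0.001, 0.001, -1.0]]
force: [-0.2, -0.0, -0.3]
opening: 0.5
```

Emit:
carry_out([
  [0,0,-0.15,0,0,0],
  [0,0,-0.4,0,0,0],
  [0,0,-0.6,0,0,0],
  [-0.1,0,-0.7,0,0,0],
  [-0.2,0,-0.7,0,0,0],
], jaw=0.5)

```text
time_s: 34.25
position: [0.4215, -0.4489, 0.1758]
tcp_rot: [[0.187, 0.982, 0.003], [0.982, -0.187, -0.005], [-0.004, 0.004, -1.0]]
force: [0.1, -0.1, -0.6]
opening: 0.746
```

```bash
python3 -c "
from h import *
fm();bot.capture('wrist');s=bot.read_state();im=bot.capture('wrist');cv2.imwrite('pics/w9.png',im)
import pickle;pickle.dump(s,open('w9.pkl','wb'));print(s['position'])"
```

```text
[ 0.4215 -0.4489  0.1758] toolF [-0.0955  0.074   0.6275] toolM [ 0.0358 -0.1081  0.004 ] op 0.7457917185420395 t 34.25
[ 0.4206 -0.4517  0.1745]
```

View pics/w9.png

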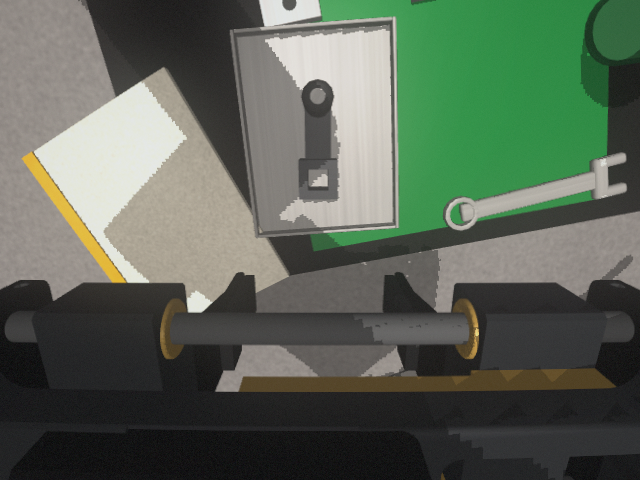

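```bash
python3 -c "
from h import *
chain([((.53,-.30,.25),90)])"
```

```text
[0.838, 0.397, -0.385, 0.001, 0.002, -0.122] rows>=3.2
```

Emit:
carry_out([
  [0.2,0.1,-0.15,0,0,-0.04],
  [0.45,0.2,-0.3,0,0,-0.08],
  [0.7,0.3,-0.385,0.001,0.002,-0.12],
  [0.84,0.4,-0.385,0.001,0.002,-0.12],
  [0.84,0.4,-0.385,0.001,0.002,-0.12],
  [0.84,0.4,-0.385,0.001,0.002,-0.12],
], jaw=1)

```text
time_s: 35.1
position: [0.5297, -0.2995, 0.2484]
tcp_rot: [[0.003, 1.0, -0.003], [1.0, -0.003, 0.002], [0.002, -0.003, -1.0]]
force: [0.4, -0.4, -0.0]
opening: 1.0
```

```bash
cat >> h.py <<'E'
def snap(cn,fn):
    bot.capture(cn);s=bot.read_state();im=bot.capture(cn);cv2.imwrite("pics/"+fn+".png",im)
    import pickle;pickle.dump(s,open(fn+".pkl","wb"));return im,s
def rects(im,s,z,amin,amax,thr=150,sat=40):
    C=cam("wrist",s);hsv=cv2.cvtColor(im,cv2.COLOR_BGR2HSV)
    m=((hsv[...,2]>thr)&(hsv[...,1]<sat)).astype(np.uint8)*255
    m=cv2.morphologyEx(m,cv2.MORPH_CLOSE,np.ones((9,9)))
    cs,_=cv2.findContours(m,cv2.RETR_EXTERNAL,cv2.CHAIN_APPROX_NONE)
    for c in cs:
        if not amin<cv2.contourArea(c)<amax: continue
        w=onz(C,c[:,0,:].astype(float),z)[:,:2]
        r=cv2.minAreaRect((w*1000).astype(np.float32))
        print("px",c[:,0].mean(0).round(),"centre mm",np.round(r[0],1),"size",np.round(r[1],1),"ang",round(r[2],1))
E
python3 -c "
from h import *
im,s=snap('wrist','w10');print(s['position']);rects(im,s,.010,1000,20000)"
```

```text
[ 0.5295 -0.3     0.2486]
px [313. 372.] centre mm [ 520.2 -517.2] size [339.2  49.1] ang 0.3
px [246. 194.] centre mm [ 458.1 -277.4] size [178.1 107.6] ang 85.6
px [338. 150.] centre mm [ 549.9 -237.2] size [45.9 99.1] ang 1.0
px [425. 136.] centre mm [ 640.8 -223.2] size [99.7 46. ] ang 76.8
```

View pics/w10.png

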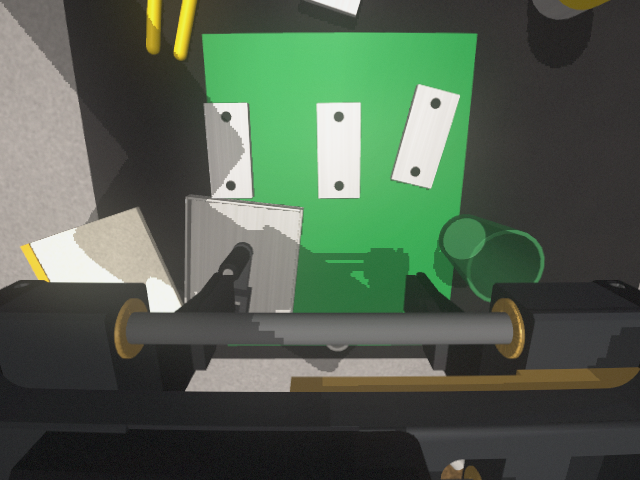

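```bash
python3 -c "
from h import *
import pickle
C=cam('wrist',pickle.load(open('w10.pkl','rb')))
c=onz(C,[(205,104),(247,102.5),(253.5,197),(209,196)],.010);print(c.mean(0),[np.linalg.norm(c[i]-c[i-1]) for i in range(4)])
chain([((.55,-.237,.08),91),((.55,-.237,.0215),91)])"
```

```text
[ 0.4324 -0.2364  0.01  ] [np.float64(0.0961578613583797), np.float64(0.04381141314708002), np.float64(0.09845850598668524), np.float64(0.04942515254370624)]
[0.316, 0.103, 0.845, -0.001, -0.001, -0.014] rows>=2.9
[0.0, 0.0, 0.292, 0.0, 0.0, 0.0] rows>=0.9
```

Emit:
carry_out([
  [0.15,0.05,0.25,0,0,-0.014],
  [0.316,0.1,0.5,-0.001,-0.001,-0.014],
  [0.316,0.103,0.75,-0.001,-0.001,-0.014],
  [0.316,0.103,0.845,-0.001,-0.001,-0.014],
  [0.316,0.103,0.845,-0.001,-0.001,-0.014],
], jaw=0.6)

```text
time_s: 35.83
position: [0.5482, -0.2372, 0.0778]
tcp_rot: [[-0.016, 1.0, -0.005], [1.0, 0.016, 0.003], [0.003, -0.005, -1.0]]
force: [0.5, 0.1, -0.6]
opening: 0.801
```

```bash
python3 -c "
from h import *
fm();chain([((.55,-.237,.0215),91)])"
```

```text
[ 0.5482 -0.2372  0.0778] toolF [0.1232 0.5043 0.626 ] toolM [ 0.0638 -0.1059  0.0101] op 0.801443330328521 t 35.825
[-0.0, 0.01, 0.282, -0.003, -0.002, -0.001] rows>=0.9
```

Emit:
carry_out([
  [0,0.01,0.12,-0.003,-0.002,0],
  [0,0.01,0.22,-0.003,-0.002,0],
  [0,0.01,0.28,-0.003,-0.002,0],
  [0,0.01,0.28,-0.003,-0.002,0],
])

```text
time_s: 36.33
position: [0.5498, -0.2374, 0.0219]
tcp_rot: [[-0.015, 1.0, -0.0], [1.0, 0.015, 0.0], [0.0, -0.0, -1.0]]
force: [0.3, 0.2, -0.4]
opening: 0.801
```

Emit:
carry_out([
  [0,0,0.002,0,0,0],
  [0,0,0.002,0,0,0],
  [0,0,0.002,0,0,0],
  [0,0,0.002,0,0,0],
], jaw=-1)

```text
time_s: 36.83
position: [0.5501, -0.2376, 0.022]
tcp_rot: [[-0.015, 1.0, 0.001], [1.0, 0.015, -0.0], [-0.0, 0.001, -1.0]]
force: [0.3, -0.5, 2.5]
opening: 0.524
```

```bash
python3 -c "
from h import *
fm()"
```

```text
[ 0.5501 -0.2376  0.022 ] toolF [-0.5486  0.2691 -2.5262] toolM [ 0.0471 -0.1102  0.002 ] op 0.5239541773915948 t 36.825
```

```bash
cat >> h.py <<'E'
a_,b_=np.radians(18.9),.33
SX=np.array([np.cos(b_)*np.cos(a_),np.cos(b_)*np.sin(a_),np.sin(b_)]);SY=np.array([-np.sin(a_),np.cos(a_),0]);SZ=np.cross(SX,SY)
SO=np.array([.4126,.397,.040]);RS=np.c_[SX,SY,SZ];RP=np.c_[-SX,SY,-SZ]
def sh(x,y,z): return SO+RS@np.array([x,y,z])
def insh(p): return RS.T@(np.array(p)-SO)
E
python3 -c "
from h import *
print(sh(.056,0,.1),SZ)
chain([((.55,-.237,.22),91),((.6,-.05,.32),122),((.60,.14,.33),156),((.53,.31,.3),190),(sh(.056,0,.10),RP)])"
```

```text
[0.4321 0.4037 0.1528] [-0.3066 -0.105   0.946 ]
[0.002, 0.0, -0.99, 0.0, 0.0, -0.001] rows>=3.2
[0.93, 0.266, -0.5, 0.0, 0.0, -0.344] rows>=3.5
[0.806, 0.503, -0.05, 0.0, 0.0, -0.378] rows>=3.2
[0.665, 0.634, 0.15, 0.0, 0.0, -0.378] rows>=3.2
[0.401, 0.546, 0.736, -0.016, -0.21, -0.098] rows>=3.2
```

Emit:
carry_out([
  [0,0,-0.2,0,0,0],
  [0,0,-0.45,0,0,0],
  [0,0,-0.7,0,0,0],
  [0,0,-0.99,0,0,0],
])

```text
time_s: 37.33
position: [0.5491, -0.2369, 0.2208]
tcp_rot: [[-0.015, 1.0, -0.001], [1.0, 0.015, 0.001], [0.001, -0.001, -1.0]]
force: [1.0, -0.4, -1.1]
opening: 0.522
```

Emit:
carry_out([
  [0.23,0.07,-0.3,0,0,-0.08],
  [0.46,0.14,-0.5,0,0,-0.16],
  [0.7,0.2,-0.5,0,0,-0.25],
  [0.93,0.266,-0.5,0,0,-0.34],
])

```text
time_s: 37.83
position: [0.6, -0.0481, 0.3224]
tcp_rot: [[-0.527, 0.85, 0.001], [0.85, 0.527, 0.001], [-0.0, 0.001, -1.0]]
force: [0.4, -1.0, -2.5]
opening: 0.526
```

Emit:
carry_out([
  [0.2,0.12,-0.05,0,0,-0.1],
  [0.4,0.25,-0.05,0,0,-0.2],
  [0.6,0.38,-0.05,0,0,-0.3],
  [0.8,0.5,-0.05,0,0,-0.38],
])

```text
time_s: 38.33
position: [0.6001, 0.1423, 0.332]
tcp_rot: [[-0.915, 0.403, 0.0], [0.403, 0.915, 0.001], [0.0, 0.001, -1.0]]
force: [0.0, -0.3, -0.7]
opening: 0.526
```

Emit:
carry_out([
  [0.16,0.16,0,0,0,-0.1],
  [0.33,0.32,0.05,0,0,-0.2],
  [0.5,0.48,0.1,0,0,-0.3],
  [0.665,0.634,0.15,0,0,-0.38],
])

```text
time_s: 38.83
position: [0.5281, 0.3131, 0.3013]
tcp_rot: [[-0.983, -0.186, -0.001], [-0.186, 0.983, 0.0], [0.001, 0.0, -1.0]]
force: [0.5, -0.4, -0.9]
opening: 0.52
```

```bash
python3 -c "
from h import *
fm();chain([(sh(.056,0,.10),RP)])"
```

```text
[0.5281 0.3131 0.3013] toolF [-0.3665 -0.5035  0.877 ] toolM [-0.0585 -0.0459 -0.0594] op 0.5204672312461995 t 38.825
[0.387, 0.534, 0.743, -0.015, -0.21, -0.09] rows>=3.2
```

Emit:
carry_out([
  [0.1,0.15,0.1,0,-0.08,-0.03],
  [0.2,0.3,0.3,-0.01,-0.16,-0.06],
  [0.3,0.45,0.5,-0.015,-0.21,-0.09],
  [0.387,0.534,0.7,-0.015,-0.21,-0.09],
  [0.387,0.534,0.743,-0.015,-0.21,-0.09],
  [0.387,0.534,0.743,-0.015,-0.21,-0.09],
])

```text
time_s: 39.58
position: [0.4329, 0.4039, 0.1528]
tcp_rot: [[-0.895, -0.324, 0.306], [-0.306, 0.946, 0.105], [-0.324, 0.0, -0.946]]
force: [0.4, 0.2, -0.1]
opening: 0.523
```

```bash
python3 -c "
from h import *
fm();im,s=snap('wrist','w11');print(insh(s['position']),R.from_matrix(s['tcp_rot'].T@RP).as_rotvec(degrees=True));im=bot.capture('scene');crop(im,340,100,460,220,5,'sc14z.png')
chain([(sh(.056,0,.04),RP)])"
```

```text
[0.4329 0.4039 0.1528] toolF [-0.4311  0.0801  0.2776] toolM [-0.0472  0.2065  0.0064] op 0.5230436755628495 t 39.575
[ 0.0581 -0.0002  0.1004] [ 0.0392  0.1185 -0.0809]
[0.015, 0.001, 0.305, 0.001, 0.002, -0.001] rows>=1.0
```

View pics/w11.png

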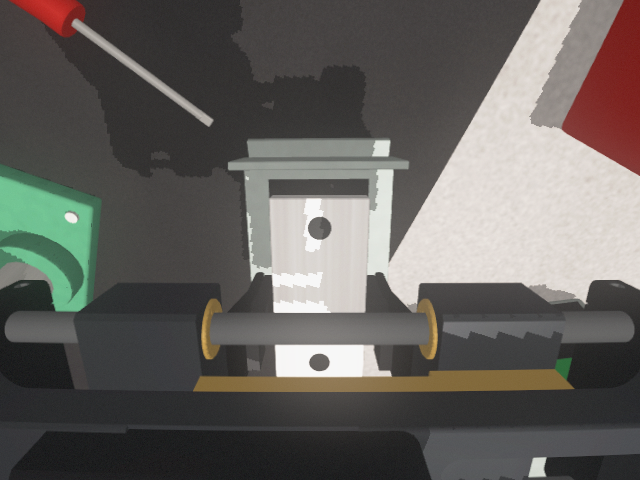

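View pics/sc14z.png

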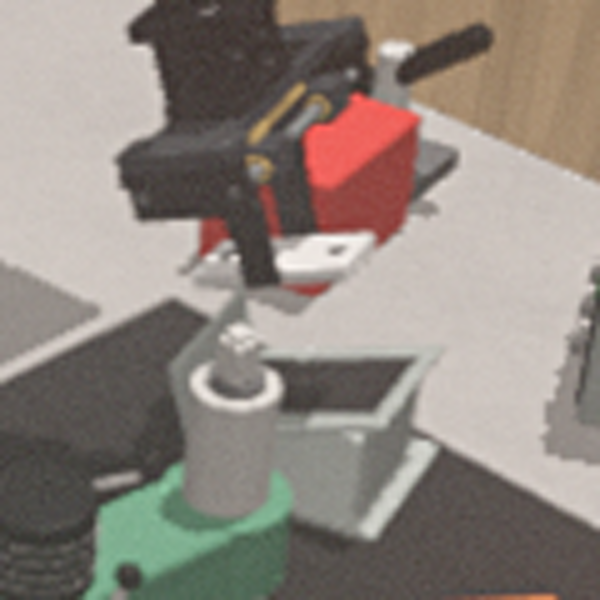

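Emit:
carry_out([
  [0.005,0,0.1,0,0,0],
  [0.01,0,0.2,0,0.002,0],
  [0.01,0,0.3,0,0.002,0],
  [0.01,0,0.3,0,0.002,0],
])

```text
time_s: 40.22
position: [0.4524, 0.4095, 0.0973]
tcp_rot: [[-0.896, -0.321, 0.307], [-0.303, 0.947, 0.105], [-0.325, 0.002, -0.946]]
force: [-1.2, -0.3, -1.3]
opening: 0.522
```

```bash
python3 -c "
from h import *
fm();im,s=snap('wrist','w12');print(insh(s['position']));
chain([(sh(.055,0,.0225),RP)])"
```

```text
[0.4524 0.4095 0.0973] toolF [1.6052 0.0842 0.8043] toolM [-0.0183  0.2612  0.0401] op 0.5215605724209853 t 40.225
[ 0.0582 -0.0009  0.0413]
[0.016, 0.003, 0.096, 0.001, 0.001, -0.002] rows>=0.3
```

View pics/w12.png

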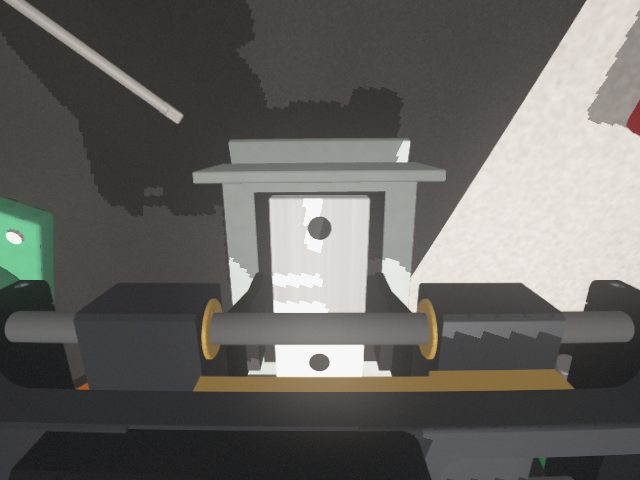

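Emit:
carry_out([
  [0.01,0.003,0.03,0,0,0],
  [0.01,0.003,0.06,0,0,0],
  [0.01,0.003,0.08,0,0,0],
  [0.01,0.003,0.09,0,0,0],
  [0.01,0.003,0.09,0,0,0],
])

```text
time_s: 40.95
position: [0.4556, 0.4117, 0.0804]
tcp_rot: [[-0.896, -0.321, 0.308], [-0.303, 0.947, 0.106], [-0.326, 0.002, -0.945]]
force: [0.3, 0.1, -0.9]
opening: 0.522
```

```bash
python3 -c "
from h import *
fm();print(insh(bot.read_state()['position']))"
```

```text
[0.4556 0.4117 0.0804] toolF [-0.0035  0.0421  0.9178] toolM [-0.0626  0.2717  0.0342] op 0.522403147357204 t 40.95
[0.0561 0.     0.0235]
```

Emit:
carry_out([
  [0,0,0.006,0,0,0],
  [0.01,0,0.008,0,0,0],
  [0.02,0,0.008,0,0,0],
  [0.03,0,0.008,0,0,0],
  [0.04,0,0.008,0,0,0],
  [0.04,0,0.008,0,0,0],
])

```text
time_s: 41.7
position: [0.4503, 0.4101, 0.077]
tcp_rot: [[-0.894, -0.322, 0.31], [-0.303, 0.947, 0.108], [-0.329, 0.003, -0.944]]
force: [3.0, -0.6, 0.1]
opening: 0.522
```

```bash
python3 -c "
from h import *
fm();print(insh(bot.read_state()['position']))"
```

```text
[0.4503 0.4101 0.077 ] toolF [-2.5102 -1.5436  0.7602] toolM [ 0.1787 -0.3701 -0.077 ] op 0.521669551424821 t 41.7
[0.0497 0.0002 0.0221]
```

Emit:
carry_out([
  [0.006,0,0.006,0,0,0],
  [0.006,0,0.006,0,0,0],
])

```text
time_s: 41.95
position: [0.4503, 0.4101, 0.0769]
tcp_rot: [[-0.894, -0.322, 0.312], [-0.303, 0.947, 0.109], [-0.331, 0.003, -0.944]]
force: [1.4, -2.4, 7.8]
opening: 0.522
```

Emit:
carry_out([
  [0,0,0,0,0,0],
  [0,0,0,0,0,0],
  [0,0,0,0,0,0],
], jaw=0.5)

```text
time_s: 42.32
position: [0.4495, 0.4098, 0.0763]
tcp_rot: [[-0.894, -0.322, 0.311], [-0.303, 0.947, 0.108], [-0.329, 0.002, -0.944]]
force: [1.0, 0.3, 0.1]
opening: 0.727
```

Emit:
carry_out([
  [0,0,-0.15,0,0,0],
  [0,0,-0.3,0,0,0],
  [0,0,-0.5,0,0,0],
  [0,0,-0.6,0,0,0],
])

```text
time_s: 42.82
position: [0.4116, 0.3968, 0.1911]
tcp_rot: [[-0.894, -0.322, 0.312], [-0.303, 0.947, 0.109], [-0.33, 0.003, -0.944]]
force: [1.0, -0.4, -0.5]
opening: 0.748
```

```bash
python3 -c "
from h import *
fm();im,s=snap('wrist','w13');p=insh(s['position']);print(p)
chain([((.55,.31,.32),185),((.60,.12,.33),152),((.58,-.07,.33),118),((.50,-.2,.2),91),((.432,-.2364,.08),90)])"
```

```text
[0.4116 0.3968 0.1911] toolF [-0.6254 -0.6878  0.7574] toolM [-0.0545  0.178   0.0182] op 0.7477562386617723 t 42.825
[0.0489 0.0005 0.1449]
[-0.696, -0.633, -0.438, 0.028, 0.214, 0.152] rows>=3.3
[-0.166, -0.968, -0.05, 0.0, 0.0, 0.367] rows>=3.1
[-0.358, -0.886, 0.0, 0.0, 0.0, 0.378] rows>=3.2
[-0.386, -0.658, 0.65, 0.0, 0.0, 0.3] rows>=3.2
[-0.176, -0.343, 0.6, 0.0, 0.0, 0.011] rows>=2.3
```

View pics/w13.png

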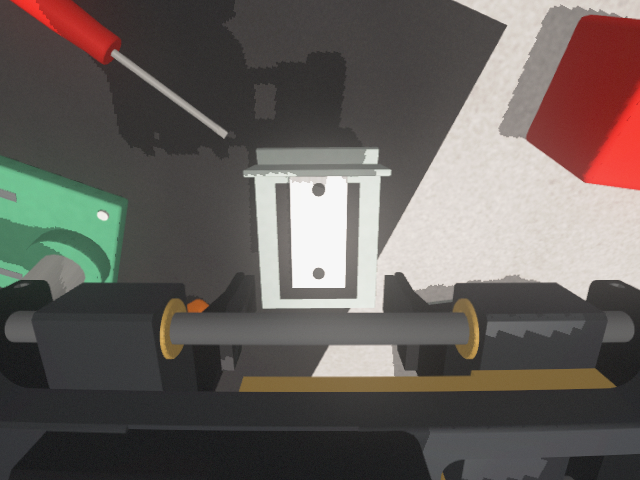

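The first plate lies centred (291–346 px) against the ledge. Next is plate A, beside the tray.

Emit:
carry_out([
  [-0.2,-0.15,-0.3,0.01,0.07,0.05],
  [-0.4,-0.3,-0.43,0.02,0.14,0.1],
  [-0.55,-0.5,-0.44,0.028,0.214,0.15],
  [-0.7,-0.63,-0.44,0.028,0.214,0.15],
])

```text
time_s: 43.42
position: [0.5546, 0.3092, 0.3211]
tcp_rot: [[-0.996, -0.087, 0.003], [-0.087, 0.996, 0.0], [-0.003, 0.0, -1.0]]
force: [-0.5, 1.6, 0.2]
opening: 0.752
```

Emit:
carry_out([
  [-0.05,-0.25,-0.05,0,0,0.1],
  [-0.09,-0.5,-0.05,0,0,0.2],
  [-0.13,-0.75,-0.05,0,0,0.3],
  [-0.166,-0.968,-0.05,0,0,0.367],
])

```text
time_s: 43.92
position: [0.6046, 0.1171, 0.3292]
tcp_rot: [[-0.88, 0.475, -0.0], [0.475, 0.88, -0.0], [0.0, -0.0, -1.0]]
force: [0.5, 1.0, 0.0]
opening: 0.745
```

Emit:
carry_out([
  [-0.1,-0.23,0,0,0,0.1],
  [-0.2,-0.45,0,0,0,0.2],
  [-0.3,-0.7,0,0,0,0.3],
  [-0.358,-0.886,0,0,0,0.378],
])

```text
time_s: 44.42
position: [0.5831, -0.0752, 0.3272]
tcp_rot: [[-0.459, 0.889, -0.003], [0.889, 0.459, 0.0], [0.002, -0.002, -1.0]]
force: [0.3, 0.9, 0.4]
opening: 0.748
```

```bash
python3 -c "
from h import *
fm()
chain([((.50,-.2,.2),91),((.433,-.2365,.08),90)])"
```

```text
[ 0.5831 -0.0752  0.3272] toolF [ 0.6373  0.6369 -0.4295] toolM [ 0.0264 -0.0185 -0.0069] op 0.7479223221204029 t 44.425
[-0.365, -0.654, 0.637, -0.002, -0.001, 0.292] rows>=3.1
[-0.177, -0.338, 0.6, 0.0, 0.0, 0.011] rows>=2.3
```

Emit:
carry_out([
  [-0.1,-0.18,0.15,0,0,0.1],
  [-0.2,-0.36,0.3,0,0,0.2],
  [-0.3,-0.54,0.5,0,0,0.29],
  [-0.365,-0.654,0.637,-0.002,-0.001,0.292],
])

```text
time_s: 44.92
position: [0.498, -0.201, 0.1968]
tcp_rot: [[-0.015, 1.0, -0.003], [1.0, 0.015, 0.002], [0.002, -0.003, -1.0]]
force: [-0.3, 1.2, 0.3]
opening: 0.75
```

```bash
python3 -c "
from h import *
chain([((.44,-.30,.21),90)])"
```

```text
[-0.491, -0.298, -0.066, -0.002, -0.001, 0.01] rows>=1.8
```

Emit:
carry_out([
  [-0.25,-0.15,-0.07,0,0,0],
  [-0.49,-0.298,-0.07,-0.002,-0.001,0.01],
  [-0.49,-0.298,-0.07,-0.002,-0.001,0.01],
  [-0.49,-0.298,-0.07,-0.002,-0.001,0.01],
])

```text
time_s: 45.42
position: [0.4394, -0.2995, 0.2097]
tcp_rot: [[0.002, 1.0, -0.001], [1.0, -0.002, 0.002], [0.002, -0.001, -1.0]]
force: [-0.5, 0.6, 0.4]
opening: 0.754
```

```bash
python3 -c "
from h import *
im,s=snap('wrist','w14');print(s['position']);rects(im,s,.010,1000,30000)
chain([((.433,-.2365,.08),90),((.433,-.2365,.0215),90)])"
```

```text
[ 0.4398 -0.2989  0.2099]
px [243. 370.] centre mm [ 353.1 -485.6] size [81.5 46.4] ang 54.6
px [319. 203.] centre mm [ 454.5 -275.6] size [170.8 130.3] ang 76.0
px [528. 138.] centre mm [ 640.4 -223.3] size [99.5 46. ] ang 76.7
[0.309, -0.035, 0.651, -0.001, -0.001, 0.001] rows>=2.3
[0.0, 0.0, 0.292, 0.0, 0.0, 0.0] rows>=0.9
```

View pics/w14.png

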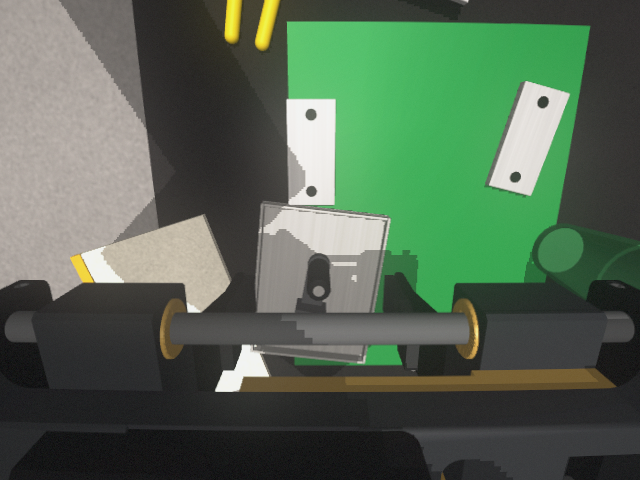

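```bash
python3 -c "
from h import *
import pickle
C=cam('wrist',pickle.load(open('w14.pkl','rb')))
c=onz(C,[(287,99),(335.5,99),(335.5,205),(288,205)],.010);print(c,c.mean(0))
p=c.mean(0)
chain([((p[0],p[1]+.002,.08),90)])"
```

```text
[[ 0.4101 -0.1873  0.01  ]
 [ 0.4549 -0.1874  0.01  ]
 [ 0.456  -0.2867  0.01  ]
 [ 0.4086 -0.2867  0.01  ]] [ 0.4324 -0.237   0.01  ]
[0.317, -0.038, 0.651, -0.001, -0.001, 0.001] rows>=2.3
```

Emit:
carry_out([
  [0.15,-0.02,0.2,0,0,0],
  [0.307,-0.038,0.4,0,0,0],
  [0.307,-0.038,0.6,-0.001,-0.001,0],
  [0.307,-0.038,0.65,-0.001,-0.001,0],
  [0.307,-0.038,0.65,-0.001,-0.001,0],
])

```text
time_s: 46.15
position: [0.433, -0.2366, 0.0801]
tcp_rot: [[-0.002, 1.0, 0.0], [1.0, 0.002, 0.0], [0.0, 0.0, -1.0]]
force: [0.3, -0.2, 0.7]
opening: 0.748
```

```bash
python3 -c "
from h import *
chain([((.4324,-.237,.0215),90)])"
```

```text
[-0.002, -0.003, 0.293, 0.0, -0.0, 0.001] rows>=0.9
```

Emit:
carry_out([
  [0,0,0.12,0,0,0],
  [0,-0.003,0.23,0,0,0],
  [-0.002,-0.003,0.293,0,0,0],
  [-0.002,-0.003,0.293,0,0,0],
])

```text
time_s: 46.65
position: [0.4328, -0.2374, 0.0218]
tcp_rot: [[-0.002, 1.0, 0.001], [1.0, 0.002, -0.0], [-0.0, 0.001, -1.0]]
force: [-0.5, 0.4, -0.5]
opening: 0.752
```

Emit:
carry_out([
  [0,0,0.002,0,0,0],
  [0,0,0.002,0,0,0],
  [0,0,0.002,0,0,0],
  [0,0,0.002,0,0,0],
], jaw=-1)

```text
time_s: 47.15
position: [0.433, -0.2376, 0.0219]
tcp_rot: [[-0.002, 1.0, 0.002], [1.0, 0.002, -0.001], [-0.001, 0.002, -1.0]]
force: [-0.8, 1.0, 5.2]
opening: 0.52
```

```bash
python3 -c "
from h import *
fm()
p=bot.read_state()['position']
chain([((p[0],p[1],.21),90),((.55,-.08,.32),118),((.60,.11,.33),152),((.53,.31,.3),187),(sh(.056,0,.10),RP)])"
```

```text
[ 0.433  -0.2376  0.0219] toolF [ 1.0371 -0.7757 -5.2344] toolM [ 0.2173 -0.0389 -0.0041] op 0.5199125779610096 t 47.15
[-0.001, 0.001, -0.94, 0.001, 0.0, 0.001] rows>=3.0
[0.788, 0.585, -0.55, 0.0, 0.0, -0.311] rows>=3.6
[0.721, 0.667, -0.05, 0.0, 0.0, -0.378] rows>=3.2
[0.779, 0.719, 0.15, 0.0, 0.0, -0.389] rows>=3.4
[0.429, 0.525, 0.736, -0.022, -0.209, -0.131] rows>=3.2
```

Emit:
carry_out([
  [0,0,-0.2,0,0,0],
  [0,0,-0.45,0,0,0],
  [0,0,-0.7,0,0,0],
  [0,0,-0.94,0,0,0],
])

```text
time_s: 47.65
position: [0.4323, -0.2371, 0.2113]
tcp_rot: [[-0.002, 1.0, 0.001], [1.0, 0.002, -0.0], [-0.0, 0.001, -1.0]]
force: [0.8, 0.2, -1.4]
opening: 0.525
```

Emit:
carry_out([
  [0.2,0.15,-0.3,0,0,-0.08],
  [0.4,0.3,-0.55,0,0,-0.16],
  [0.6,0.45,-0.55,0,0,-0.24],
  [0.79,0.585,-0.55,0,0,-0.31],
])

```text
time_s: 48.15
position: [0.5503, -0.0775, 0.3232]
tcp_rot: [[-0.473, 0.881, 0.005], [0.881, 0.473, -0.001], [-0.004, 0.004, -1.0]]
force: [1.0, -0.6, -1.1]
opening: 0.52
```

Emit:
carry_out([
  [0.18,0.17,-0.05,0,0,-0.1],
  [0.36,0.34,-0.05,0,0,-0.2],
  [0.55,0.5,-0.05,0,0,-0.3],
  [0.72,0.667,-0.05,0,0,-0.378],
])

```text
time_s: 48.65
position: [0.5991, 0.1144, 0.3324]
tcp_rot: [[-0.887, 0.462, 0.003], [0.462, 0.887, -0.001], [-0.003, 0.0, -1.0]]
force: [1.0, -0.1, -1.1]
opening: 0.523
```

Emit:
carry_out([
  [0.2,0.18,0,0,0,-0.1],
  [0.4,0.36,0.05,0,0,-0.2],
  [0.6,0.54,0.1,0,0,-0.3],
  [0.78,0.72,0.15,0,0,-0.39],
])

```text
time_s: 49.15
position: [0.5258, 0.3155, 0.3009]
tcp_rot: [[-0.991, -0.137, 0.001], [-0.137, 0.991, -0.002], [-0.001, -0.002, -1.0]]
force: [0.3, 0.1, -0.7]
opening: 0.524
```

```bash
python3 -c "
from h import *
fm();chain([(sh(.056,0,.10),RP),(sh(.056,0,.045),RP)])"
```

```text
[0.5258 0.3155 0.3009] toolF [-0.3422  0.043   0.7415] toolM [-0.0554  0.0408 -0.0238] op 0.5236827060368802 t 49.15
[0.405, 0.502, 0.739, -0.022, -0.209, -0.121] rows>=3.1
[-0.0, -0.0, 0.275, 0.0, 0.0, 0.0] rows>=0.9
```

Emit:
carry_out([
  [0.1,0.13,0.1,-0.01,-0.07,-0.04],
  [0.2,0.26,0.3,-0.015,-0.14,-0.08],
  [0.3,0.4,0.5,-0.022,-0.209,-0.121],
  [0.405,0.502,0.7,-0.022,-0.209,-0.121],
  [0.405,0.502,0.74,-0.022,-0.209,-0.121],
  [0.405,0.502,0.74,-0.022,-0.209,-0.121],
])

```text
time_s: 49.9
position: [0.4327, 0.4037, 0.1524]
tcp_rot: [[-0.895, -0.324, 0.307], [-0.306, 0.946, 0.106], [-0.324, 0.0, -0.946]]
force: [0.9, -0.1, -1.1]
opening: 0.525
```

```bash
python3 -c "
from h import *
fm();im,s=snap('wrist','w15');print(insh(s['position']))
chain([(sh(.055,0,.0345),RP)])"
```

```text
[0.4327 0.4037 0.1524] toolF [-0.3971 -0.3558  1.263 ] toolM [-0.0643  0.2709  0.0762] op 0.5249670704934413 t 49.9
[ 0.0578 -0.0003  0.1001]
[0.018, 0.002, 0.33, 0.001, 0.002, -0.001] rows>=1.1
```

View pics/w15.png

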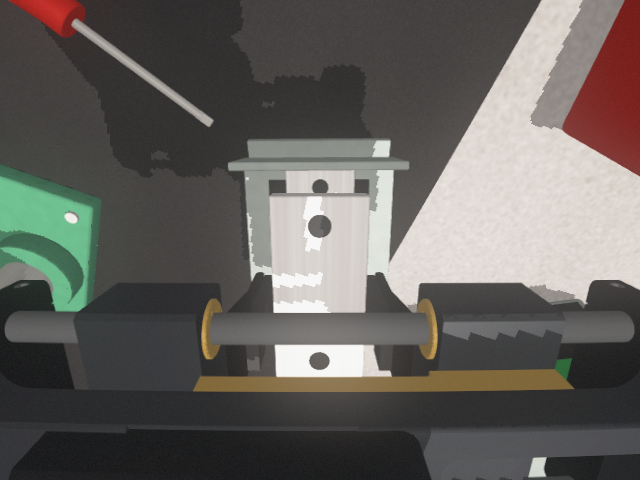

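Emit:
carry_out([
  [0.01,0,0.1,0,0,0],
  [0.01,0.002,0.2,0,0.002,0],
  [0.01,0.002,0.28,0,0.002,0],
  [0.01,0.002,0.32,0,0.002,0],
  [0.01,0.002,0.32,0,0.002,0],
  [0.01,0.002,0.32,0,0.002,0],
])

```text
time_s: 50.75
position: [0.4522, 0.4106, 0.0934]
tcp_rot: [[-0.895, -0.323, 0.307], [-0.305, 0.946, 0.107], [-0.325, 0.002, -0.946]]
force: [0.3, -0.5, -0.2]
opening: 0.521
```

```bash
python3 -c "
from h import *
fm();print(insh(bot.read_state()['position']))"
```

```text
[0.4522 0.4106 0.0934] toolF [-0.0682 -0.5715  0.256 ] toolM [-0.037   0.2766 -0.0135] op 0.5206543229292036 t 50.75
[0.057  0.0001 0.037 ]
```

Emit:
carry_out([
  [0,0,0.012,0,0,0],
  [0.005,0,0.022,0,0,0],
  [0.015,0,0.024,0,0,0],
  [0.025,0,0.024,0,0,0],
  [0.035,0,0.024,0,0,0],
  [0.04,0,0.024,0,0,0],
  [0.042,0,0.024,0,0,0],
])

```text
time_s: 51.62
position: [0.4478, 0.4094, 0.087]
tcp_rot: [[-0.894, -0.324, 0.311], [-0.305, 0.946, 0.109], [-0.329, 0.002, -0.944]]
force: [5.6, -0.5, -0.6]
opening: 0.521
```

```bash
python3 -c "
from h import *
fm();print(insh(bot.read_state()['position']))"
```

```text
[0.4478 0.4094 0.087 ] toolF [-4.6288 -2.3087  2.2313] toolM [ 0.2858 -0.5784 -0.2272] op 0.5206387608382196 t 51.625
[0.0506 0.0003 0.0324]
```

Emit:
carry_out([
  [0,0,0,0,0,0],
  [0,0,0,0,0,0],
  [0,0,0,0,0,0],
], jaw=0.5)

```text
time_s: 52.0
position: [0.447, 0.4091, 0.0867]
tcp_rot: [[-0.894, -0.323, 0.309], [-0.305, 0.946, 0.108], [-0.328, 0.002, -0.945]]
force: [-0.6, 0.3, -1.2]
opening: 0.728
```

Emit:
carry_out([
  [0,0,-0.15,0,0,0],
  [0,0,-0.3,0,0,0],
  [0,0,-0.5,0,0,0],
  [0,0,-0.6,0,0,0],
])

```text
time_s: 52.5
position: [0.4092, 0.3961, 0.2017]
tcp_rot: [[-0.894, -0.324, 0.31], [-0.305, 0.946, 0.109], [-0.329, 0.003, -0.944]]
force: [0.6, 1.5, 0.1]
opening: 0.746
```

```bash
python3 -c "
from h import *
fm();im,s=snap('wrist','w16');p=insh(s['position']);print(p)
chain([((.55,.31,.32),185),((.61,.12,.33),150),((.63,-.07,.33),115),((.63,-.23,.2),77)])"
```

```text
[0.4092 0.3961 0.2017] toolF [-1.0467  1.2199  0.2842] toolM [-0.085   0.2383  0.0639] op 0.7457306618480127 t 52.5
[0.05   0.0007 0.1558]
[-0.689, -0.635, -0.385, 0.028, 0.213, 0.153] rows>=3.2
[-0.216, -0.973, -0.05, 0.0, 0.0, 0.389] rows>=3.3
[-0.562, -0.773, 0.0, 0.0, 0.0, 0.389] rows>=3.3
[-0.725, -0.338, 0.65, 0.0, 0.0, 0.422] rows>=3.6
```

View pics/w16.png

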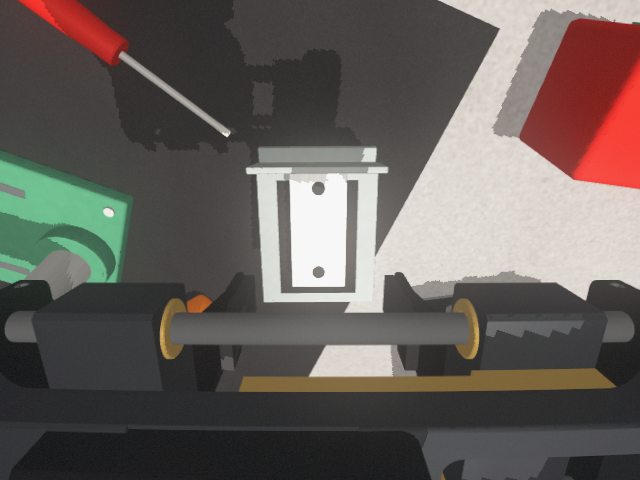

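Two plates are piled neatly. Third plate next.

Emit:
carry_out([
  [-0.2,-0.15,-0.3,0.01,0.07,0.05],
  [-0.4,-0.3,-0.38,0.02,0.14,0.1],
  [-0.55,-0.5,-0.385,0.028,0.213,0.15],
  [-0.69,-0.635,-0.385,0.028,0.213,0.153],
])

```text
time_s: 53.1
position: [0.554, 0.3085, 0.3199]
tcp_rot: [[-0.997, -0.083, 0.001], [-0.083, 0.997, 0.0], [-0.001, 0.0, -1.0]]
force: [0.5, 0.1, 0.5]
opening: 0.75
```

Emit:
carry_out([
  [-0.05,-0.25,-0.05,0,0,0.1],
  [-0.11,-0.5,-0.05,0,0,0.2],
  [-0.16,-0.75,-0.05,0,0,0.3],
  [-0.216,-0.973,-0.05,0,0,0.389],
])

```text
time_s: 53.6
position: [0.6134, 0.1162, 0.328]
tcp_rot: [[-0.861, 0.508, -0.001], [0.508, 0.861, 0.0], [0.001, -0.0, -1.0]]
force: [0.8, 1.0, -0.7]
opening: 0.754
```

Emit:
carry_out([
  [-0.14,-0.2,0,0,0,0.1],
  [-0.28,-0.4,0,0,0,0.2],
  [-0.42,-0.6,0,0,0,0.3],
  [-0.56,-0.77,0,0,0,0.389],
])

```text
time_s: 54.1
position: [0.6312, -0.0752, 0.326]
tcp_rot: [[-0.409, 0.913, -0.004], [0.913, 0.409, 0.001], [0.003, -0.003, -1.0]]
force: [0.9, 0.9, -0.8]
opening: 0.752
```

```bash
python3 -c "
from h import *
fm()
chain([((.63,-.24,.2),77)])"
```

```text
[ 0.6312 -0.0752  0.326 ] toolF [0.3876 1.2179 0.7899] toolM [ 0.0652 -0.0164  0.0394] op 0.7522039455995658 t 54.1
[-0.752, -0.34, 0.629, -0.003, -0.001, 0.412] rows>=3.5
```

```bash
python3 -c "
from h import *
T=cam('top');print(onz(T,[(421.5,201)],.1),onz(T,[(416.5,210)],.0),onz(T,[(408.5,208)],.05))
p=np.array(onz(T,[(421.5,202)],.1)[0][:2])-[.6405,-.2233];a=np.radians(76.7);print('along plate',p@[np.cos(a),np.sin(a)],'across',p@[np.sin(a),-np.cos(a)])
chain([((.6405,-.2233,.2),76.7),((.6405,-.2233,.08),76.7),])"
```

```text
[[ 0.6987 -0.3397  0.1   ]] [[ 0.6988 -0.3432  0.    ]] [[ 0.6919 -0.3125  0.05  ]]
along plate -0.10038070807622598 across 0.08068908556562394
[-0.697, -0.258, 0.629, -0.003, -0.001, 0.416] rows>=3.5
[0.0, 0.0, 0.6, 0.0, 0.0, 0.0] rows>=1.9
```

Emit:
carry_out([
  [-0.17,-0.06,0.1,0,0,0.1],
  [-0.35,-0.13,0.25,0,0,0.21],
  [-0.52,-0.2,0.45,0,0,0.32],
  [-0.697,-0.258,0.629,-0.003,-0.001,0.416],
  [-0.697,-0.258,0.9,-0.003,-0.001,0.416],
  [-0.697,-0.258,1,-0.003,-0.001,0.416],
  [-0.697,-0.258,1,-0.003,-0.001,0.416],
])

```text
time_s: 54.98
position: [0.6391, -0.2222, 0.1234]
tcp_rot: [[0.23, 0.973, -0.004], [0.973, -0.23, 0.002], [0.001, -0.004, -1.0]]
force: [0.7, -0.3, 1.0]
opening: 0.75
```

```bash
python3 -c "
from h import *
fm()
im,s=snap('wrist','w17')
chain([((.6405,-.2233,.0215),76.7)])"
```

```text
[ 0.6391 -0.2222  0.1234] toolF [-0.0836  0.7591 -0.977 ] toolM [ 0.0461 -0.0832 -0.0125] op 0.7501594534149096 t 54.975
[-0.001, -0.006, 0.528, 0.002, 0.0, 0.0] rows>=1.7
```

View pics/w17.png

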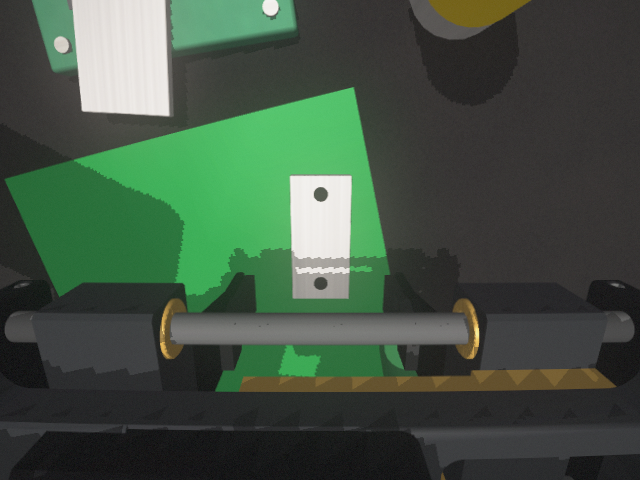

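Emit:
carry_out([
  [0,-0.005,0.2,0.002,0,0],
  [0,-0.005,0.38,0.002,0,0],
  [0,-0.005,0.48,0.002,0,0],
  [0,-0.005,0.52,0.002,0,0],
  [0,-0.005,0.52,0.002,0,0],
])

```text
time_s: 55.7
position: [0.6415, -0.2233, 0.024]
tcp_rot: [[0.229, 0.973, 0.001], [0.973, -0.229, -0.001], [-0.001, 0.001, -1.0]]
force: [-0.3, -0.8, 1.2]
opening: 0.752
```

Emit:
carry_out([
  [0,0,0,0,0,0],
  [0,0,0,0,0,0],
  [0,0,0,0,0,0],
  [0,0,0,0,0,0],
], jaw=-1)

```text
time_s: 56.2
position: [0.6419, -0.2236, 0.0248]
tcp_rot: [[0.229, 0.973, 0.002], [0.973, -0.229, -0.002], [-0.001, 0.003, -1.0]]
force: [-1.4, 0.3, 3.5]
opening: 0.522
```

```bash
python3 -c "
from h import *
fm()
p=bot.read_state()['position']
chain([((p[0],p[1],.22),76.7),((.63,-.07,.32),112),((.61,.12,.33),150),((.53,.31,.3),187),(sh(.056,0,.10),RP)])"
```

```text
[ 0.6419 -0.2236  0.0248] toolF [-0.0292 -1.4158 -3.5379] toolM [ 0.1512 -0.0663  0.0159] op 0.5215770120559848 t 56.2
[-0.001, 0.002, -0.976, 0.002, 0.001, 0.0] rows>=3.1
[0.734, -0.235, -0.5, 0.0, 0.0, -0.392] rows>=3.3
[0.918, 0.263, -0.05, 0.0, 0.0, -0.422] rows>=3.6
[0.821, 0.623, 0.15, 0.0, 0.0, -0.411] rows>=3.5
[0.429, 0.525, 0.736, -0.022, -0.209, -0.131] rows>=3.2
```

Emit:
carry_out([
  [0,0,-0.2,0,0,0],
  [0,0,-0.45,0,0,0],
  [0,0,-0.7,0,0,0],
  [0,0,-0.976,0,0,0],
])

```text
time_s: 56.7
position: [0.6406, -0.2228, 0.2204]
tcp_rot: [[0.229, 0.973, -0.0], [0.973, -0.229, -0.001], [-0.001, 0.0, -1.0]]
force: [0.5, -0.3, -2.4]
opening: 0.52
```

Emit:
carry_out([
  [0.18,-0.06,-0.3,0,0,-0.1],
  [0.36,-0.12,-0.5,0,0,-0.2],
  [0.55,-0.18,-0.5,0,0,-0.3],
  [0.73,-0.235,-0.5,0,0,-0.39],
])

```text
time_s: 57.2
position: [0.628, -0.0684, 0.321]
tcp_rot: [[-0.376, 0.926, 0.001], [0.926, 0.376, -0.001], [-0.001, 0.001, -1.0]]
force: [0.3, 0.1, -1.5]
opening: 0.519
```

Emit:
carry_out([
  [0.23,0.06,-0.05,0,0,-0.1],
  [0.46,0.13,-0.05,0,0,-0.21],
  [0.7,0.2,-0.05,0,0,-0.32],
  [0.92,0.263,-0.05,0,0,-0.42],
])

```text
time_s: 57.7
position: [0.6066, 0.1236, 0.3303]
tcp_rot: [[-0.868, 0.497, -0.0], [0.497, 0.868, -0.0], [0.0, -0.001, -1.0]]
force: [0.3, 0.1, -0.9]
opening: 0.521
```

Emit:
carry_out([
  [0.2,0.15,0,0,0,-0.1],
  [0.4,0.3,0.05,0,0,-0.2],
  [0.6,0.45,0.1,0,0,-0.3],
  [0.82,0.62,0.15,0,0,-0.41],
])

```text
time_s: 58.2
position: [0.5247, 0.3137, 0.2994]
tcp_rot: [[-0.992, -0.129, -0.001], [-0.129, 0.992, -0.001], [0.001, -0.001, -1.0]]
force: [0.7, 0.5, -0.9]
opening: 0.519
```

```bash
python3 -c "
from h import *
fm();chain([(sh(.056,0,.10),RP)])"
```

```text
[0.5247 0.3137 0.2994] toolF [-0.7628  0.3744  0.9393] toolM [-0.0209  0.0446 -0.0096] op 0.5193614602832815 t 58.2
[0.401, 0.507, 0.733, -0.021, -0.21, -0.126] rows>=3.1
```

Emit:
carry_out([
  [0.1,0.13,0.1,-0.01,-0.07,-0.04],
  [0.2,0.26,0.3,-0.015,-0.14,-0.08],
  [0.3,0.4,0.5,-0.021,-0.21,-0.126],
  [0.4,0.507,0.7,-0.021,-0.21,-0.126],
  [0.4,0.507,0.735,-0.021,-0.21,-0.126],
  [0.4,0.507,0.735,-0.021,-0.21,-0.126],
])

```text
time_s: 58.95
position: [0.433, 0.4039, 0.1524]
tcp_rot: [[-0.895, -0.323, 0.307], [-0.306, 0.946, 0.104], [-0.324, -0.001, -0.946]]
force: [0.4, -0.8, -1.0]
opening: 0.517
```

```bash
python3 -c "
from h import *
fm();im,s=snap('wrist','w18');print(insh(s['position']))
chain([(sh(.056,0,.048),RP)])"
```

```text
[0.433  0.4039 0.1524] toolF [ 0.1748 -0.9216  0.9988] toolM [-0.0686  0.2492  0.0337] op 0.5167327621876211 t 58.95
[ 0.058  -0.0003  0.1   ]
[0.014, 0.002, 0.262, -0.0, 0.002, -0.001] rows>=0.8
```

View pics/w18.png

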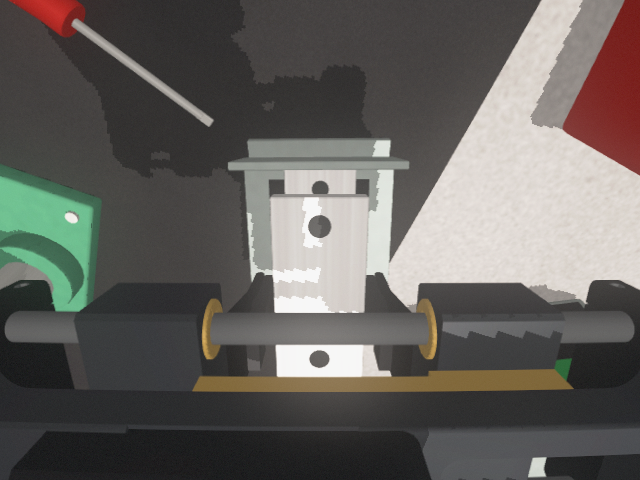

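Emit:
carry_out([
  [0.01,0,0.1,0,0,0],
  [0.01,0.002,0.18,0,0.002,0],
  [0.01,0.002,0.24,0,0.002,0],
  [0.01,0.002,0.255,0,0.002,0],
  [0.01,0.002,0.255,0,0.002,0],
  [0.01,0.002,0.255,0,0.002,0],
])

```text
time_s: 59.8
position: [0.4483, 0.4094, 0.1054]
tcp_rot: [[-0.896, -0.322, 0.307], [-0.305, 0.947, 0.105], [-0.325, 0.0, -0.946]]
force: [-0.5, 0.0, -1.0]
opening: 0.519
```

```bash
python3 -c "
from h import *
fm();print(insh(bot.read_state()['position']))"
```

```text
[0.4483 0.4094 0.1054] toolF [0.7534 0.2021 0.813 ] toolM [-0.0372  0.2773  0.0052] op 0.519320398773787 t 59.8
[0.0569 0.0001 0.0496]
```

Emit:
carry_out([
  [0,0,0.01,0,0,0],
  [0.005,0,0.019,0,0,0],
  [0.015,0,0.021,0,0,0],
  [0.025,0,0.021,0,0,0],
  [0.035,0,0.021,0,0,0],
  [0.04,0,0.021,0,0,0],
  [0.042,0,0.021,0,0,0],
])

```text
time_s: 60.68
position: [0.4431, 0.4077, 0.0993]
tcp_rot: [[-0.895, -0.323, 0.309], [-0.305, 0.947, 0.106], [-0.327, 0.001, -0.945]]
force: [2.4, -0.3, 0.2]
opening: 0.524
```

```bash
python3 -c "
from h import *
fm();print(insh(bot.read_state()['position']))"
```

```text
[0.4431 0.4077 0.0993] toolF [-2.1442 -1.1138  0.534 ] toolM [ 0.1507 -0.2449 -0.0939] op 0.5239447782994101 t 60.675
[0.0498 0.0003 0.0456]
```

Contact with both the pile and the ledge. Release and back off.

Emit:
carry_out([
  [0.003,0,0.003,0,0,0],
  [0.003,0,0.003,0,0,0],
  [0.003,0,0.003,0,0,0],
], jaw=0.5)

```text
time_s: 61.05
position: [0.4423, 0.4075, 0.0984]
tcp_rot: [[-0.895, -0.322, 0.309], [-0.305, 0.947, 0.106], [-0.326, 0.001, -0.945]]
force: [0.8, -0.1, -0.1]
opening: 0.726
```

Emit:
carry_out([
  [0,0,-0.15,0,0,0],
  [0,0,-0.3,0,0,0],
  [0,0,-0.5,0,0,0],
  [0,0,-0.6,0,0,0],
])

```text
time_s: 61.55
position: [0.4049, 0.3949, 0.2137]
tcp_rot: [[-0.894, -0.323, 0.31], [-0.304, 0.946, 0.107], [-0.328, 0.002, -0.945]]
force: [-0.4, -0.2, 0.2]
opening: 0.749
```

```bash
python3 -c "
from h import *
fm();im,s=snap('wrist','w19');p=insh(s['position']);print(p)
sc=bot.capture('scene');cv2.imwrite('pics/sc15.png',sc);crop(sc,260,150,460,310,4,'sc15z.png')
crop(im,230,130,410,310,4,'w19z.png')
chain([((.55,.31,.32),185),((.61,.12,.33),150),((.63,-.07,.33),115)])"
```

```text
[0.4049 0.3949 0.2137] toolF [ 0.3357 -0.0576 -0.3674] toolM [-0.0661  0.2125  0.0196] op 0.7492706178893586 t 61.55
[0.0496 0.0009 0.1686]
[-0.693, -0.635, -0.328, 0.027, 0.212, 0.152] rows>=3.2
[-0.216, -0.973, -0.05, 0.0, 0.0, 0.389] rows>=3.3
[-0.562, -0.773, 0.0, 0.0, 0.0, 0.389] rows>=3.3
```

View pics/w19z.png

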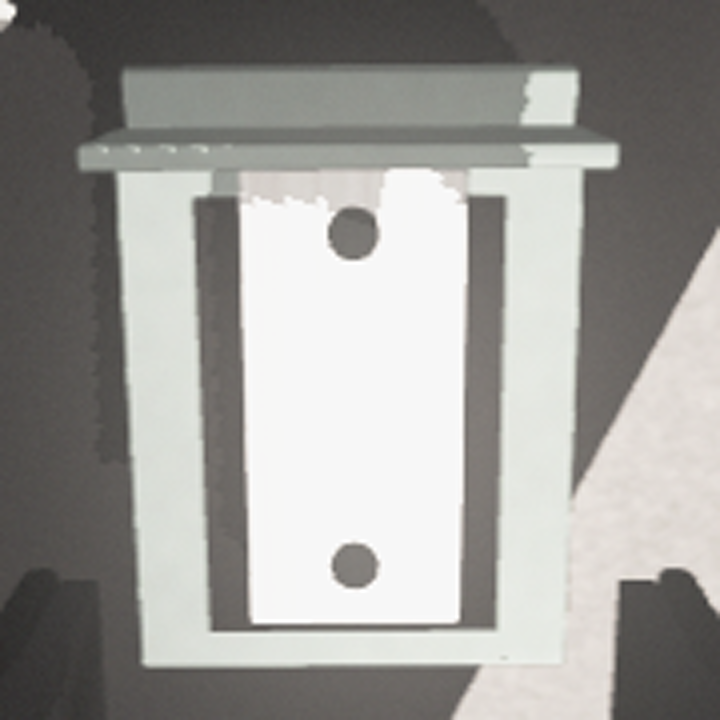

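View pics/sc15z.png

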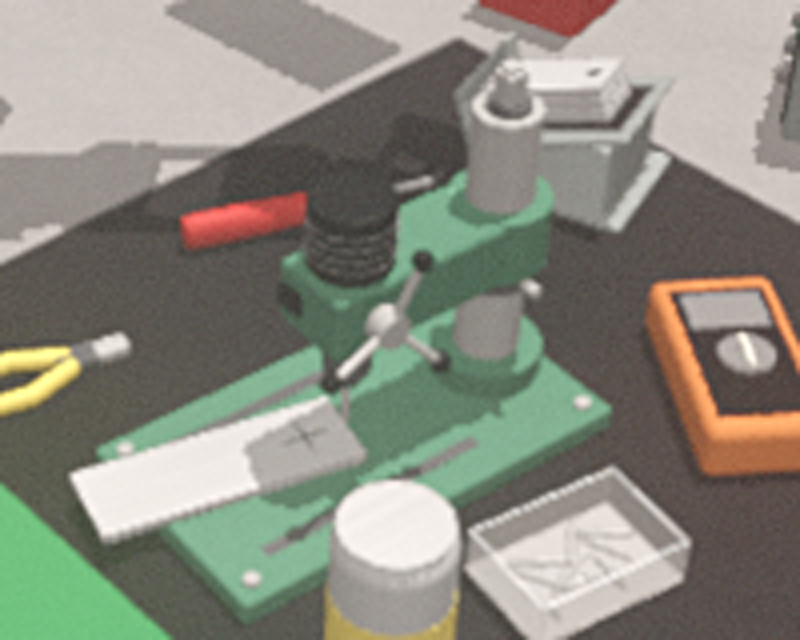

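The pile of three is flat, centred and at the ledge. Next I'll measure the cross and the bit.

```bash
python3 -c "
from h import *
im=cv2.imread('pics/sc15.png');crop(np.clip(im*1.4,0,255).astype(np.uint8),310,225,370,275,13,'sc15b.png')"
```

```text
(no output)
```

View pics/sc15b.png

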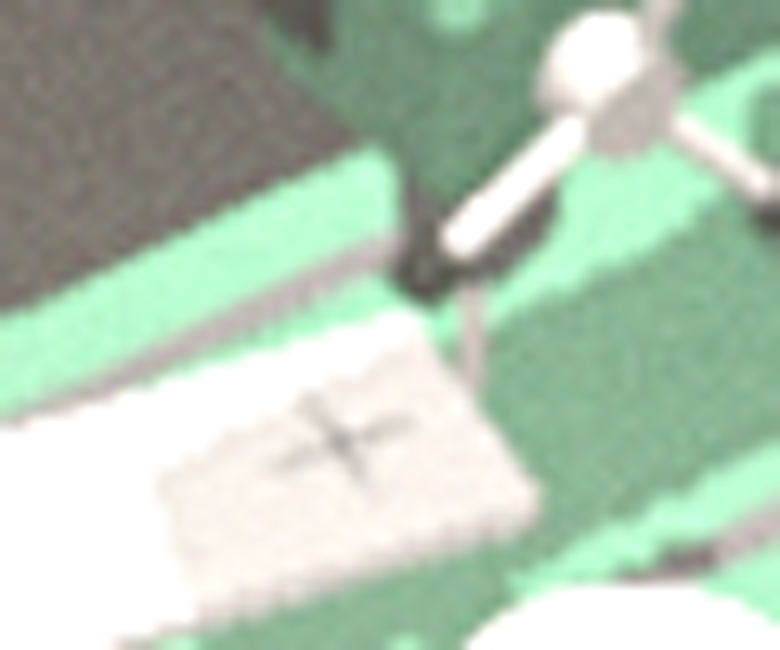

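```bash
python3 -c "
from h import *
S=cam('scene');f=lambda L:np.array(L)/13+[310-.46,225-.46]
c=onz(S,f([(342,440)]),.026)[0];b=onz(S,f([(473,390)]),.030)[0]
e=onz(S,f([(415,318),(540,495)]),.026)
ch=onz(S,f([(470,292)]),.065)[0]
print('cross',c,'bit',b,'diff',b-c,np.hypot(*(b-c)[:2]),'end corners',e,'chuck-bottom bit',ch)
print(-S[2][:3,:3].T@S[2][:3,3])
T=cam('top');print(proj(S,[[.5861,.0632,.03],[.5871,.0673,.03],[.5861,.0632,.065]])*1, (proj(S,[[.5861,.0632,.03]])-[309.54,224.54])*13)
"
```

```text
cross [0.5773 0.0438 0.026 ] bit [0.5869 0.0704 0.03  ] diff [0.0096 0.0266 0.004 ] 0.02828192880704897 end corners [[0.5601 0.0795 0.026 ]
 [0.6148 0.0624 0.026 ]] chuck-bottom bit [0.5932 0.0624 0.065 ]
[ 1.2471 -0.5802  0.8747]
[[343.6944 255.6258]
 [345.1139 255.1165]
 [344.022  245.4863]] [[444.0076 404.1151]]
```

Emit:
carry_out([
  [-0.2,-0.15,-0.25,0.01,0.07,0.05],
  [-0.4,-0.3,-0.32,0.02,0.14,0.1],
  [-0.55,-0.5,-0.33,0.027,0.212,0.15],
  [-0.69,-0.635,-0.33,0.027,0.212,0.152],
])

```text
time_s: 62.2
position: [0.5527, 0.3082, 0.3192]
tcp_rot: [[-0.996, -0.084, -0.001], [-0.084, 0.996, -0.001], [0.001, -0.001, -1.0]]
force: [-0.5, 0.3, 0.0]
opening: 0.751
```

Emit:
carry_out([
  [-0.05,-0.25,-0.05,0,0,0.1],
  [-0.11,-0.5,-0.05,0,0,0.2],
  [-0.16,-0.75,-0.05,0,0,0.3],
  [-0.216,-0.973,-0.05,0,0,0.389],
])

```text
time_s: 62.7
position: [0.6124, 0.1159, 0.3271]
tcp_rot: [[-0.862, 0.508, -0.004], [0.508, 0.862, -0.001], [0.003, -0.003, -1.0]]
force: [0.1, -0.8, 0.4]
opening: 0.749
```

Emit:
carry_out([
  [-0.14,-0.2,0,0,0,0.1],
  [-0.28,-0.4,0,0,0,0.2],
  [-0.42,-0.6,0,0,0,0.3],
  [-0.56,-0.77,0,0,0,0.389],
], jaw=1)

```text
time_s: 63.2
position: [0.6304, -0.0757, 0.3251]
tcp_rot: [[-0.409, 0.912, -0.007], [0.912, 0.409, -0.001], [0.002, -0.007, -1.0]]
force: [-0.2, 0.4, -0.2]
opening: 0.988
```

```bash
python3 -c "
from h import *
fm()
chain([((.512,-.18,.2),73)])"
```

```text
[ 0.6304 -0.0757  0.3251] toolF [ 0.4738 -0.0336  0.1906] toolM [-0.0004 -0.025   0.0229] op 0.9880668575282965 t 63.2
[-0.235, -0.749, 0.63, -0.005, 0.0, 0.457] rows>=3.8
```

Emit:
carry_out([
  [-0.06,-0.19,0.1,0,0,0.11],
  [-0.12,-0.38,0.25,0,0,0.22],
  [-0.18,-0.57,0.45,0,0,0.33],
  [-0.235,-0.749,0.63,-0.005,0,0.44],
  [-0.235,-0.749,0.63,-0.005,0,0.457],
  [-0.235,-0.749,0.63,-0.005,0,0.457],
])

```text
time_s: 63.95
position: [0.5127, -0.1803, 0.1995]
tcp_rot: [[0.292, 0.957, 0.0], [0.957, -0.292, 0.0], [0.0, 0.0, -1.0]]
force: [-0.3, 0.1, -0.6]
opening: 0.996
```

```bash
python3 -c "
from h import *
im,s=snap('wrist','w20');print(s['position'])"
```

```text
[ 0.5134 -0.1802  0.2002]
```

View pics/w20.png

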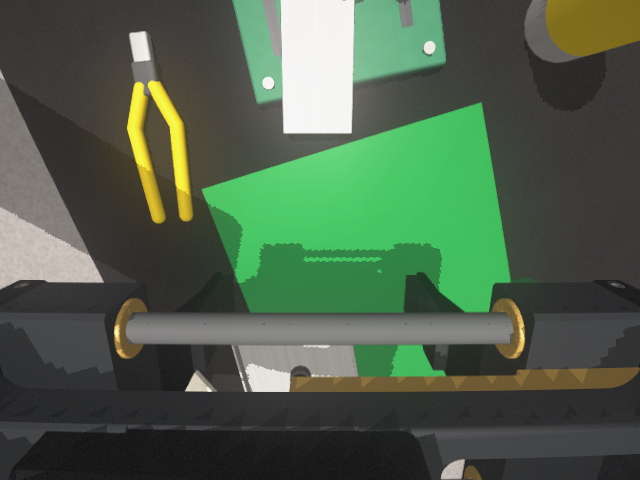

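```bash
python3 -c "
from h import *
import pickle
s=pickle.load(open('w20.pkl','rb'));C=cam('wrist',s)
e=onz(C,[(283.3,133),(351.7,133)],.026);print(e,np.linalg.norm(e[0]-e[1]))
t=onz(C,[(281,5),(355.5,5)],.026);print(t)
m=e.mean(0);a=t.mean(0)-m;a/=np.linalg.norm(a);print('mid end',m,'axis',np.degrees(np.arctan2(a[1],a[0])),'cross',m+.15*a)
g=m+.013*a
chain([((g[0],g[1],.10),73),((g[0],g[1],.0395),73)]);print(g)"
```

```text
[[ 0.5071 -0.0942  0.026 ]
 [ 0.5644 -0.1116  0.026 ]] 0.05983440288208579
[[ 0.5368  0.0011  0.026 ]
 [ 0.5942 -0.0164  0.026 ]]
mid end [ 0.5357 -0.1029  0.026 ] axis 72.65149756951024 cross [0.5805 0.0403 0.026 ]
[0.466, -0.007, 0.503, 0.002, 0.0, 0.001] rows>=2.2
[0.0, 0.0, 0.302, 0.0, 0.0, 0.0] rows>=1.0
[ 0.5396 -0.0905  0.026 ]
```

Emit:
carry_out([
  [0.2,0,0.1,0,0,0],
  [0.4,-0.005,0.3,0,0,0],
  [0.466,-0.007,0.5,0.002,0,0],
  [0.466,-0.007,0.5,0.002,0,0],
  [0.466,-0.007,0.5,0.002,0,0],
])

```text
time_s: 64.68
position: [0.5412, -0.0909, 0.102]
tcp_rot: [[0.289, 0.957, 0.003], [0.957, -0.289, -0.002], [-0.001, 0.003, -1.0]]
force: [0.7, -0.6, 1.2]
opening: 1.0
```

```bash
python3 -c "
from h import *
fm()
chain([((.5396,-.0905,.0395),72.8)])"
```

```text
[ 0.5412 -0.0909  0.102 ] toolF [-0.3865  0.8424 -1.1936] toolM [ 0.0007 -0.1634  0.0184] op 0.999823743893218 t 64.675
[0.0, -0.009, 0.313, 0.002, 0.0, 0.004] rows>=1.0
```

Emit:
carry_out([
  [0,-0.009,0.1,0.002,0,0],
  [0,-0.009,0.2,0.002,0,0.004],
  [0,-0.009,0.28,0.002,0,0.004],
  [0,-0.009,0.313,0.002,0,0.004],
  [0,-0.009,0.313,0.002,0,0.004],
  [0,-0.009,0.313,0.002,0,0.004],
])

```text
time_s: 65.42
position: [0.5401, -0.0908, 0.04]
tcp_rot: [[0.295, 0.955, 0.001], [0.955, -0.295, -0.001], [-0.001, 0.001, -1.0]]
force: [0.5, -0.5, 0.4]
opening: 0.996
```

```bash
python3 -c "
from h import *
fm()"
```

```text
[ 0.5401 -0.0908  0.04  ] toolF [-0.3613  0.681  -0.4345] toolM [ 0.0449 -0.1364 -0.0217] op 0.9960878469664021 t 65.425
```

Emit:
carry_out([
  [0,0,0.002,0,0,0],
  [0,0,0.002,0,0,0],
  [0,0,0.002,0,0,0],
  [0,0,0.002,0,0,0],
], jaw=-1)

```text
time_s: 65.92
position: [0.54, -0.0907, 0.0397]
tcp_rot: [[0.295, 0.955, 0.0], [0.955, -0.295, -0.001], [-0.001, 0.001, -1.0]]
force: [-0.9, 0.0, 1.6]
opening: 0.683
```

```bash
python3 -c "
from h import *
fm();p=bot.read_state()['position'];chain([(p+np.array([.009,.0275,0]),bot.read_state()['tcp_rot'])])"
```

```text
[ 0.54   -0.0907  0.0397] toolF [-0.2149 -0.8404 -1.5776] toolM [ 0.075  -0.0976  0.0162] op 0.682563819596209 t 65.925
[0.145, 0.002, -0.0, 0.0, 0.0, 0.0] rows>=0.5
```

Emit:
carry_out([
  [0.03,0,0,0,0,0],
  [0.06,0.001,0,0,0,0],
  [0.09,0.001,0,0,0,0],
  [0.12,0.002,0,0,0,0],
  [0.145,0.002,0,0,0,0],
  [0.145,0.002,0,0,0,0],
  [0.145,0.002,0,0,0,0],
  [0.145,0.002,0,0,0,0],
])

```text
time_s: 66.92
position: [0.549, -0.0629, 0.0397]
tcp_rot: [[0.295, 0.955, 0.001], [0.955, -0.295, -0.001], [-0.0, 0.001, -1.0]]
force: [-0.1, 1.7, 1.6]
opening: 0.683
```

```bash
python3 -c "
from h import *
fm();sc=bot.capture('scene');cv2.imwrite('pics/sc16.png',sc);crop(np.clip(sc*1.4,0,255).astype(np.uint8),310,225,370,275,13,'sc16b.png')"
```

```text
[ 0.549  -0.0629  0.0397] toolF [ 1.5876 -0.5733 -1.6421] toolM [0.0536 0.2379 0.0372] op 0.6832024274761344 t 66.925
```

View pics/sc16b.png

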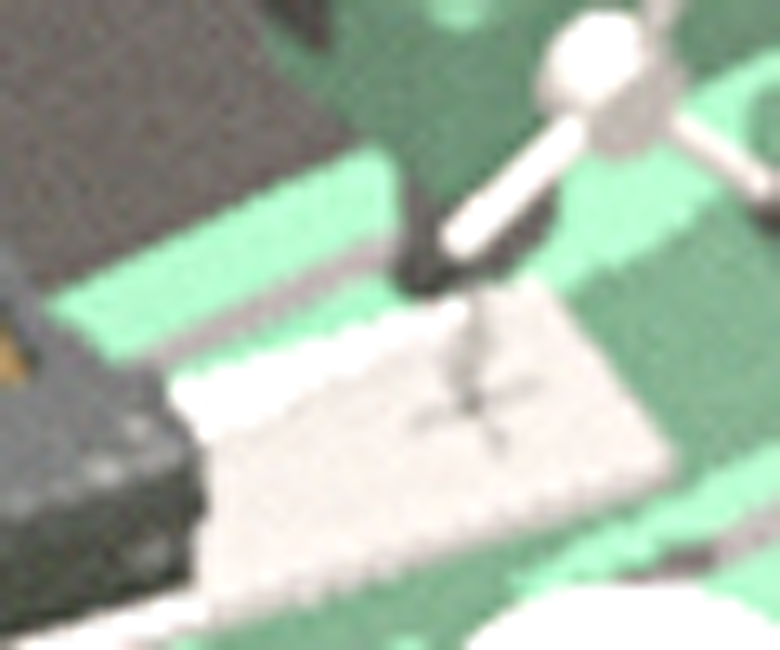

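```bash
python3 -c "
from h import *
im=cv2.imread('pics/sc15.png');im=np.clip(im*1.4,0,255).astype(np.uint8)
A=[cv2.resize(im[y:y+30,x:x+40],None,fx=10,fy=10,interpolation=cv2.INTER_CUBIC) for x,y in((275,250),(380,235),(305,285),(335,280))]
cv2.imwrite('pics/corn.png',np.vstack([np.hstack(A[:2]),np.hstack(A[2:])]))"
```

View pics/corn.png

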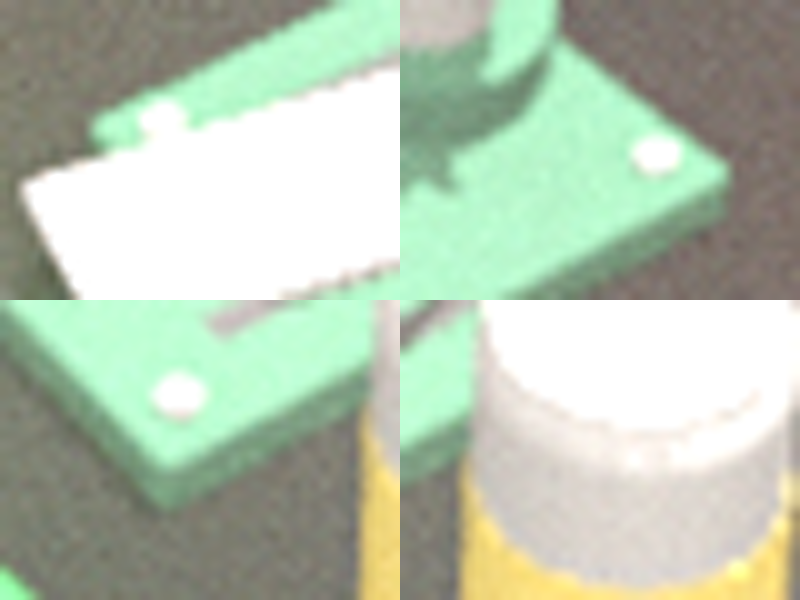

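```bash
python3 -c "
from h import *
S=cam('scene')
k=onz(S,[(283.75,262.35),(412.55,251.75),(320.85,301.55)],.018);print(k,np.linalg.norm(k[1]-k[2]),np.linalg.norm(k[0]-k[2]))
b=onz(S,[(290.55,261.55),(405.05,250.05),(322.35,294.05)],.020);print(b)
c1=(k[0]+k[1])/2;c2=(b[0]+b[1])/2
y=k[1]-k[2];y/=np.linalg.norm(y);yb=b[1]-b[2];yb/=np.linalg.norm(yb);print(c1,c2,y,yb)
f=lambda L:np.array(L)/13+[310-.46,225-.46]
cr=onz(S,f([(473,402)]),.026)[0]
for c in (c1,c2):
  sp=c-.01*y;print('spindle',sp[:2],'cross',cr[:2],'err (cross-spindle)',(cr-sp)[:2], 'tip px', (proj(S,[[sp[0],sp[1],.03]])-[309.54,224.54])*13)
"
```

```text
[[ 0.493  -0.0619  0.018 ]
 [ 0.6857  0.2195  0.018 ]
 [ 0.6589 -0.0783  0.018 ]] 0.29902195247406776 0.16666775684615381
[[ 0.504  -0.048   0.02  ]
 [ 0.6695  0.2079  0.02  ]
 [ 0.6444 -0.061   0.02  ]]
[0.5894 0.0788 0.018 ] [0.5868 0.0799 0.02  ] [0.0897 0.996  0.    ] [0.0929 0.9957 0.    ]
spindle [0.5885 0.0688] cross [0.5863 0.071 ] err (cross-spindle) [-0.0021  0.0022] tip px [[472.7049 397.5456]]
spindle [0.5859 0.07  ] cross [0.5863 0.071 ] err (cross-spindle) [0.0005 0.0011] tip px [[467.9757 388.4435]]
```

Emit:
carry_out([
  [0,0,0,0,0,0],
  [0,0,0,0,0,0],
  [0,0,0,0,0,0],
  [0,0,0,0,0,0],
], jaw=1)

```text
time_s: 67.47
position: [0.5489, -0.0631, 0.0396]
tcp_rot: [[0.296, 0.955, 0.0], [0.955, -0.296, -0.001], [-0.001, 0.001, -1.0]]
force: [0.2, 0.2, -0.1]
opening: 0.981
```

Emit:
carry_out([
  [-0.05,0,-0.2,0,0,0],
  [-0.2,0,-0.45,0,0,0],
  [-0.5,0,-0.7,0,0,0],
  [-0.9,0,-0.9,0,0,0],
  [-1,0,-0.9,0,0,0],
])

```text
time_s: 68.1
position: [0.4895, -0.2556, 0.2217]
tcp_rot: [[0.295, 0.956, 0.003], [0.956, -0.295, -0.003], [-0.002, 0.003, -1.0]]
force: [1.1, -0.3, -0.7]
opening: 0.999
```

```bash
python3 -c "
from h import *
fm();bot.capture('scene');t=bot.capture('top');cv2.imwrite('pics/top3.png',t);sc=bot.capture('scene');cv2.imwrite('pics/sc17.png',sc);crop(np.clip(sc*1.4,0,255).astype(np.uint8),310,225,370,275,13,'sc17b.png');crop(t,190,195,350,295,5,'t3d.png')"
```

```text
[ 0.4895 -0.2556  0.2217] toolF [0.0749 1.123  0.6969] toolM [ 0.0221 -0.1174  0.0683] op 0.9993900895082747 t 68.1
```

View pics/sc17b.png

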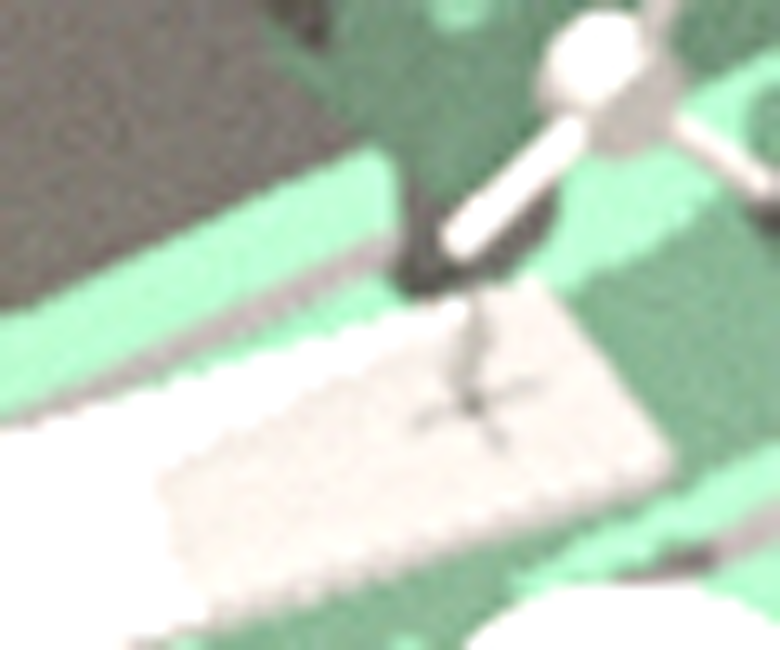

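View pics/t3d.png

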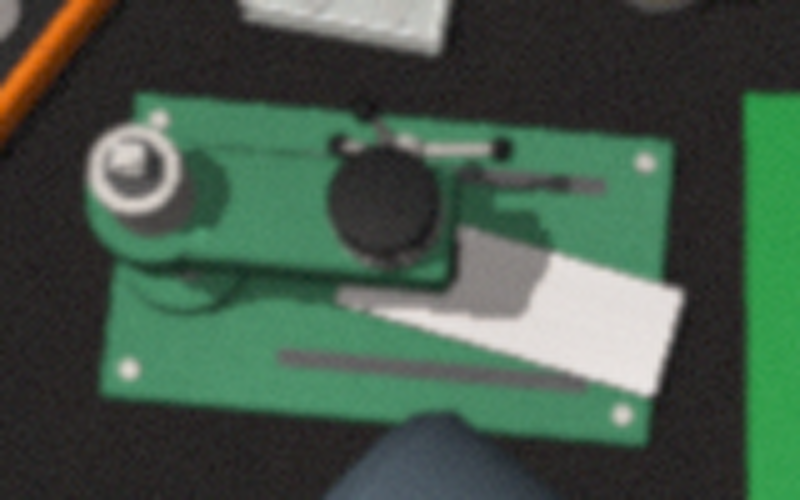

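View pics/top3.png

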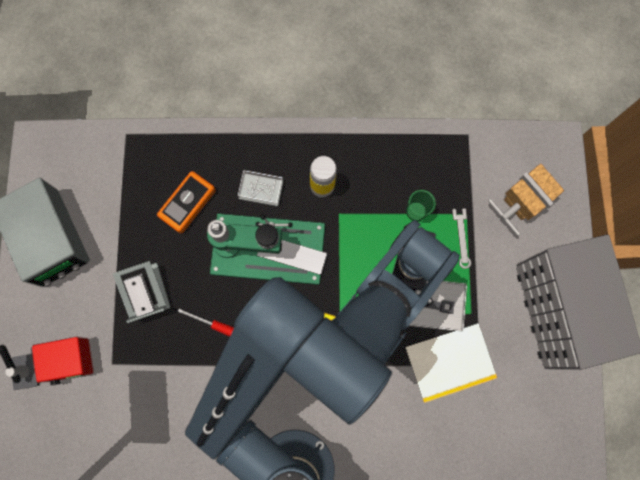

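```bash
python3 -c "
from h import *
T=cam('top');f=lambda L:np.array(L)/5+[190-.4,195-.4]
e=onz(T,f([(685,290),(654,397),(336,300)]),.026)
m=(e[0]+e[1])/2;ax=e[2]-e[1];L=np.linalg.norm(ax);ax/=L;w=np.array([ax[1],-ax[0],0])
cr=m+.15*ax;cr2=e[2]-.03*ax+.03*w
print(L,np.linalg.norm(e[0]-e[1]),'cross',cr,cr2)
b=onz(T,f([(135,95),(673,142),(648,443),(102,396)]),.018);c=b.mean(0);y=(b[0]-b[1]+b[3]-b[2]);y/=np.linalg.norm(y);print('spindle',c-.01*y,cr-(c-.01*y))
"
```

```text
0.18071427140997995 0.061136447041005106 cross [0.5871 0.0632 0.026 ] [0.5866 0.0636 0.026 ]
spindle [0.5853 0.0633 0.018 ] [ 0.0018 -0.0001  0.008 ]
```

Emit:
carry_out([
  [-0.2,0.1,-0.2,0,0,0],
  [-0.3,0.1,-0.3,0,0,0],
  [-0.3,0.1,-0.3,0,0,0],
  [-0.3,0.1,-0.3,0,0,0],
  [-0.3,0.1,-0.3,0,0,0],
  [-0.3,0.1,-0.3,0,0,0],
  [-0.3,0.1,-0.3,0,0,0],
  [-0.3,0.1,-0.3,0,0,0],
  [-0.3,0.1,-0.3,0,0,0],
  [-0.3,0.1,-0.3,0,0,0],
  [-0.3,0.1,-0.3,0,0,0],
  [-0.3,0.1,-0.3,0,0,0],
  [-0.3,0.1,-0.3,0,0,0],
  [-0.3,0.1,-0.3,0,0,0],
  [-0.3,0.1,-0.3,0,0,0],
  [-0.3,0.1,-0.3,0,0,0],
  [-0.3,0.1,-0.3,0,0,0],
  [-0.3,0.1,-0.3,0,0,0],
  [-0.3,0.1,-0.3,0,0,0],
  [-0.3,0.1,-0.3,0,0,0],
])

```text
time_s: 70.75
position: [0.4905, -0.3203, 0.2814]
tcp_rot: [[0.3, 0.954, 0.003], [0.954, -0.3, -0.003], [-0.002, 0.004, -1.0]]
force: [-0.5, 0.0, 0.4]
opening: 0.998
```

Emit:
carry_out([
  [0,0,0,0,0,0],
  [0,0,0,0,0,0],
  [0,0,0,0,0,0],
  [0,0,0,0,0,0],
  [0,0,0,0,0,0],
  [0,0,0,0,0,0],
  [0,0,0,0,0,0],
  [0,0,0,0,0,0],
  [0,0,0,0,0,0],
  [0,0,0,0,0,0],
  [0,0,0,0,0,0],
  [0,0,0,0,0,0],
  [0,0,0,0,0,0],
  [0,0,0,0,0,0],
  [0,0,0,0,0,0],
  [0,0,0,0,0,0],
  [0,0,0,0,0,0],
  [0,0,0,0,0,0],
  [0,0,0,0,0,0],
  [0,0,0,0,0,0],
])

```text
time_s: 73.25
position: [0.4905, -0.3203, 0.2814]
tcp_rot: [[0.3, 0.954, 0.003], [0.954, -0.3, -0.003], [-0.002, 0.004, -1.0]]
force: [0.0, -0.1, 0.0]
opening: 1.006
```

Emit:
carry_out([
  [0,0,0,0,0,0],
  [0,0,0,0,0,0],
  [0,0,0,0,0,0],
  [0,0,0,0,0,0],
  [0,0,0,0,0,0],
  [0,0,0,0,0,0],
  [0,0,0,0,0,0],
  [0,0,0,0,0,0],
  [0,0,0,0,0,0],
  [0,0,0,0,0,0],
  [0,0,0,0,0,0],
  [0,0,0,0,0,0],
  [0,0,0,0,0,0],
  [0,0,0,0,0,0],
  [0,0,0,0,0,0],
  [0,0,0,0,0,0],
  [0,0,0,0,0,0],
  [0,0,0,0,0,0],
  [0,0,0,0,0,0],
  [0,0,0,0,0,0],
])

```text
time_s: 75.75
position: [0.4905, -0.3203, 0.2814]
tcp_rot: [[0.3, 0.954, 0.003], [0.954, -0.3, -0.003], [-0.002, 0.004, -1.0]]
force: [-0.8, 0.4, -0.4]
opening: 1.0
```

Emit:
carry_out([
  [0,0,0,0,0,0],
  [0,0,0,0,0,0],
  [0,0,0,0,0,0],
  [0,0,0,0,0,0],
  [0,0,0,0,0,0],
  [0,0,0,0,0,0],
  [0,0,0,0,0,0],
  [0,0,0,0,0,0],
  [0,0,0,0,0,0],
  [0,0,0,0,0,0],
  [0,0,0,0,0,0],
  [0,0,0,0,0,0],
  [0,0,0,0,0,0],
  [0,0,0,0,0,0],
  [0,0,0,0,0,0],
  [0,0,0,0,0,0],
  [0,0,0,0,0,0],
  [0,0,0,0,0,0],
  [0,0,0,0,0,0],
  [0,0,0,0,0,0],
])

```text
time_s: 78.25
position: [0.4905, -0.3203, 0.2814]
tcp_rot: [[0.3, 0.954, 0.003], [0.954, -0.3, -0.003], [-0.002, 0.004, -1.0]]
force: [0.4, -0.7, 0.1]
opening: 1.002
```

```bash
python3 -c "
from h import *
fm();t=bot.capture('top');sc=bot.capture('scene');cv2.imwrite('pics/sc18.png',sc)
a=cv2.imread('pics/sc17.png')[225:275,310:370].astype(int);print('diff drill area',np.abs(sc[225:275,310:370].astype(int)-a).mean())
crop(sc,100,130,460,400,2.2,'sc18z.png')"
```

```text
[ 0.4905 -0.3203  0.2814] toolF [-0.5829  0.566  -0.0766] toolM [ 0.063  -0.0796  0.0074] op 1.0018178797845285 t 78.25
diff drill area 2.083222222222222
```

View pics/sc18z.png

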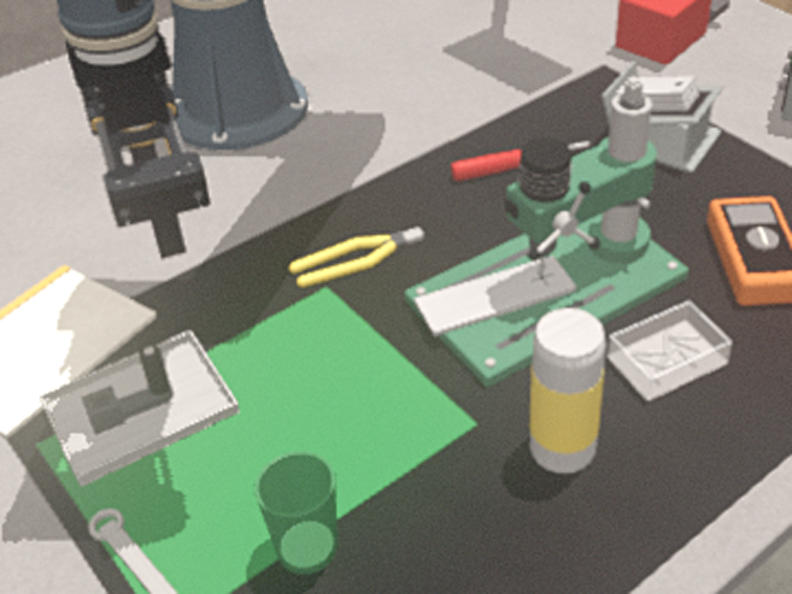

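The plate hasn't moved since I placed it. The pile, the crank and the bystanders are all where they should be, and the arm is clear. Handing in.

```bash
python3 -c "
from rig import bot
print(bot.hand_in())"
```

```text
the job is handed in; nothing more can be done
None
```

The whole job is done and handed in at about 78 s of the 210 s allowed; the rig gave no verdict.

- **Crank and head:** I fitted the crank on the shaft end (the second try at the fit went home). I wound the head down clockwise about 4 turns, until the force on the handle rose from about 2 N to about 21 N at the stop. The motor top then measured about 210 mm, which is the stop height. The crank now lies flat in its tray.
- **Short plates:** There were three, and all are in one pile on the rack. Each was pushed against the ledge until it made contact. In the last views the pile lies flat, square and centred.
- **Long plate:** I slid it about 29 mm. The two camera checks disagree slightly on what error is left under the bit: the top view gives about +1.8 mm in x. The scene view gives between about 1 mm and 3 mm, depending on which marks I used. All are within the 4 mm limit. The plate was not knocked during the run and had not moved in the last picture, about 11 s after release.
- **Other things:** None of the bystanders looked moved in the last pictures, and the open gripper was well clear of everything.

One disagreement during the run: the first wrist-camera and top-camera positions for the shaft differed by about 5 mm. The seated crank showed the shaft between the two, nearer the wrist value.

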